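Lay the breakfast tray to its printed liner

ROBOT

A 7-joint arm with a two-finger parallel gripper is mounted at the origin on a cart in front of the work surface, level with it; the furniture and walls round the work are solid. World frame = base frame: x ahead of the robot, y to its left, z up, the work surface at z = 0. Lengths are in mm, angles in rad, forces in N, time in s.
With the tool pointing down it reaches from about 425 to 925 mm from the base axis. Payload 6.8 kg.
Tool frame: the origin (TCP) lies at the very end of the fingers, on their centre line; the grasp point (between the pads) lies 19 mm behind it; y points along the fingers, z is the direction in which the jaws open and shut, and the axes are right-handed (so a half turn about y gives the same grasp; the last joint's range is limited). The gripper opens to 88 mm and grips with 3 to 60 N. Pads are 20 mm wide; open, the fingers measure 115 mm over their backs; the gripper's body (75 mm by 178 mm) begins 61 mm behind the grasp point.
Start: joints at [1.128, 0.477, 0.022, 1.555, -0.011, 1.109, -0.083], TCP at [221.802, -637.536, 196.264] pointing down, gripper open.
Joint ranges: [-2.96, 2.96], [-0.34, 2.1], [-1.41, 1.46], [0.24, 2.44], [-1.37, 4.51], [0.17, 1.92], [-2.96, 2.96]. Speed limits (rad/s): [2.39, 2.39, 3.14, 3.14, 3.14, 3.14, 3.14].

INTERFACE

Orientations are given as a 3x3 rotation matrix whose columns are the frame's x, y, z axes.
In Python, from bench import manip gives the robot as it stands.
- The arm moves only by the tool carry_out, never from a script. Its argument "targets" is a list of rows, each an object with "offset": the shift along the tool's x, y, z scaled (see below), a list of three; "delta_rot": the turn, a rotation vector about the tool's x, y, z scaled (see below), a list of three; "gripper": the closure, from 0 (fully open) to 1 (shut). In form: [{"offset": [x, y, z], "delta_rot": [ax, ay, az], "gripper": gripper}, ...]. A call has 1 to 5 rows; each row shifts and turns the commanded pose from where the row before left it, along the tool's axes as they then stand; what a row does not reach is not made up. The controller multiplies each number of a shift by 120 mm and each number of a turn by 360 degrees. A row lasts 1/8 s, in which the tool goes at most 62.5 mm and 10.7 degrees, less where a joint would pass 70% of its speed; a pose out of reach is approached as far as the arm can. A call with a number of a shift or a turn outside -1 to 1 is refused whole. A call with a gripper value outside its range is refused whole. The fingers move at their own pace and stop on an object; the grip force is fixed at half the most. Time passes only in rows, so rows that do not move let the fingers close. It gives the time, the measured TCP pose, the force and the opening at its end, in the units of the state.
- manip.observe(): the state, without advancing time (a new reading comes with each control period).
- manip.read_camera(name): name is "scene" or "top"; returns a dict with "img" (480x640x3 uint8, red, green, blue), "fx", "fy", "cx", "cy" (pixels), "distortion" ([k1, k2, p1, p2, k3] as OpenCV has them; the pictures are not rectified), "cam_to_world" (4x4, takes a point from camera to world coordinates). Camera axes: x right, y up, looking along -z (the intrinsics and any distortion apply to the point x, -y, -z); pixel columns grow to the right and rows downward; lengths in mm; the calibration is good to about 2 mm. A picture is of the moment at which its call begins. There is no depth.
- manip.close_job(): hands the job in, once; it reports no verdict.
Trained networks look in a picture, given as the dict that the camera call returned (one of the last four; its "shot" number tells which), for a name from the list of things; names that differ only in an ending like _2 or _b are one class to them, and where a whole thing is asked for, a point or a joint stands for the part that bears it (a point fixed in the world has none). Each returns a list of dicts, best first, with "confidence" (0 to 1); they miss things now and then, are a little off and sometimes report something else, mostly with a low value. They report only what shows in the picture. A call takes as long as a camera call. They do not tell look-alikes from the thing itself.
- manip.recognise(picture, name): "at" ([row, column] in pixels, amid what is visible of it).
- manip.regions_of(picture, name): "region" (480x640 bool, what is visible of it) and "at" ([row, column] in pixels, amid what is visible of it).
- manip.landmark_of(picture, name): "at" ([row, column] in pixels: a listed point, or the origin of a listed thing).
The state is a dict: "time_s": time; "joint_pos": joint angles; "joint_vel": joint speeds; "effort": joint torques, N m; "position": TCP position; "orientation": TCP orientation; "contact_force": force on the tool from outside, world axes, zero at the start; "torque": the same for the moment, N m; "finger_gap": finger opening in mm.
Only numpy, scipy, OpenCV 4.12 (cv2) and the standard library are available. Lean on these libraries where they do the work, as an engineer would, in place of code of your own. Each camera call takes 0.05 s, during which the arm holds its last target.

TASK

Lay the breakfast tray to the drawing on its liner. First close the coffee flask where it stands: push the lid into the neck and turn it a quarter turn clockwise until it locks, and do not lift the flask before that. Then stand the flask, and whichever of the two mugs, the salt shaker and the teaspoon are out on the worktop, upright inside their own outlines, mug handles and spoon pointing as drawn; keep the flask upright and leave everything else on the worktop where it is.

Things in the scene. Friction and masses are not known exactly. Their poses are not given: they have to be found in the camera images.
- lid_grip (a point): Centre of the grip bar on the flask's black lid (lid 58 mm across, 56 mm tall, 70 g, standing upright on its grey stopper), 43 mm above the stopper's underside. The bar is 46 mm long (along x), 14 mm wide (y), 26 mm tall; under it (from 13 mm below this point) a round cap 8 mm thick, then the stopper, 22 mm long, 35 mm across. Half a turn of the lid makes no difference
- lid_lug (a point): One of the lid's two bayonet lugs, on the stopper's sides at +x and -x of the lid (in line with the bar), each 9 mm wide, 6 mm tall, reaching 24.5 mm from the axis; this point is 20 mm from the axis at +x, 11 mm above the stopper's underside
- flask_mouth (a point): Centre of the flask's mouth, at the top of its steel collar, 118 mm above its underside; bore 41 mm wide. With the bar along the flask's x the lid drops until its cap rests on the collar: grip point 21 mm above this point (35 mm: lugs still on the lip). Turned 90 degrees clockwise seen from above, to a stop, it is locked (counts from 66 degrees) and its bar lies along y, over red dots. It turns freely
- flask_notch (a point): One of the two notches in the collar's lip, at +x and -x of the flask (white marks outside), 13 mm wide, that let the lugs down into the channel under the lip; about 2 mm play sideways and 5 degrees. This point is 24 mm from the axis at +x, at the top of the collar
- flask_centre (a point): Teal vacuum flask with a steel collar, an upright cylinder 62 mm across and 118 mm tall without its lid, 152 mm with the lid locked on, loose, 0.45 kg; this point is on its axis 59 mm above its underside. Grasp it round the body below the lid
- mug_cream_centre (a point): Cream mug with thin gold bands, about 101 mm tall, 78 mm across the (straight) body, wall about 5 mm, open at the top; too wide to span, take it by the wall at the rim. This point is on the axis of the body, 50 mm above its underside; the handle points along this point's -y. May be absent
- mug_cream_handle (a point): Point in the middle of the cream mug's handle, 58 mm from the mug's axis towards -y of the mug, 50 mm up; the handle ends 77 mm from the axis and can be taken as solid, up to 28 mm thick
- mug_blue_centre (a point): Plain blue mug, 92 mm tall, 80 mm across the rim, wall about 5 mm, open at the top; take it by the wall at the rim, or by its handle. This point is on the axis of the body, 46 mm above its underside; the handle points along this point's +y. May be absent
- mug_blue_handle (a point): Point in the blue mug's handle, 58 mm from the mug's axis towards +y of the mug, 46 mm up
- salt_centre (a point): Salt shaker, glass with a grey metal top, 44 mm across and 90 mm tall (the top 34 mm across from 70 mm up); this point is on its axis 45 mm above its underside. May be absent
- spoon_centre (a point): Steel teaspoon, 130 mm long, 11 mm high, lying flat; its bowl (26 mm wide) towards this point's +x; this point is at its middle, 5 mm above its underside. To be gripped across its width at the middle (about 17 mm there). May be absent
- spoon_bowl (a point): Point in the bowl of the teaspoon, 45 mm from its middle
- tray: Wooden serving tray, 290 mm (x) by 450 mm (y), fixed, with a rim 18 mm above the worktop; the origin is the centre of its underside; the floor with the printed paper liner is 6 mm above the worktop. Its outlines are 140 mm apart in y and 130 mm in x in two rows of two, with the spoon's at the right end
- mark_flask: Outline of the flask printed on the liner: a circle of 72 mm with a teal ring inside; origin at its centre, on the liner
- mark_mug_cream: Outline of the cream mug: three concentric circles, the outer one of 90 mm, with a drawn handle towards this mark's +y; origin at the centre of the circle
- mark_mug_cream_handle (a point): Where the middle of the cream mug's handle belongs: 58 mm from the centre of its outline, towards +y of the mark
- mark_mug_blue: Outline of the blue mug: a circle of 90 mm round a blue disc, with a drawn handle towards this mark's +y; origin at the centre of the circle
- mark_mug_blue_handle (a point): Where the middle of the blue mug's handle belongs: 58 mm from the centre of its outline, towards +y of the mark
- mark_salt: Outline of the salt shaker: a circle of 56 mm with five dots; origin at its centre
- mark_spoon: Outline of the teaspoon, 138 mm long, its bowl towards this mark's +x (away from the robot); origin at its middle
- mark_spoon_bowl (a point): Where the bowl of the teaspoon belongs: 45 mm from the middle of the outline towards its +x
- timer: Bystander: kitchen timer, 71 mm across, 58 mm tall, behind the tray
- dip_bowl: Bystander: white bowl, 115 mm across, 56 mm tall, with a lemon in it, behind
- tea_box: Bystander: tea carton, 68 x 131 x 107 mm, at the right rear
Mind the look-alikes: they are no part of the job. Leave any pink look-alike of the part that bears mug_cream_centre alone.

How it is judged (in metres and radians):
On the way:
1. the lid is pushed home in the flask and turned until it is locked (angle between the x axis of lid_grip and the x axis of flask_mouth, either way round above 1.15 rad and horizontal distance between lid_grip and flask_mouth below 0.008 m and z of lid_grip in the frame of flask_mouth below 0.026 m), for 0.2 s.
At the end, for the whole second after the job is handed in: Lid locked on the flask (seated, turned 66 degrees or more); flask, salt and mugs present upright on the tray within 12 mm of their outlines' centres, handle middles within 28 mm of the drawn ones; teaspoon flat in its outline (middle within 15 mm, bowl within 18 mm) (all of step 1 and horizontal distance between flask_centre and mark_flask below 0.012 m and angle between each of flask_centre, salt_centre, mug_cream_centre, mug_blue_centre's own z axis and vertical below 0.1 rad and height (world z) of flask_centre below 0.073 m and horizontal distance between salt_centre and mark_salt below 0.012 m and height (world z) of salt_centre below 0.059 m and horizontal distance between mug_cream_centre and mark_mug_cream below 0.012 m and height (world z) of mug_cream_centre below 0.064 m and horizontal distance between mug_cream_handle and mark_mug_cream_handle below 0.028 m and horizontal distance between mug_blue_centre and mark_mug_blue below 0.012 m and height (world z) of mug_blue_centre below 0.06 m and horizontal distance between mug_blue_handle and mark_mug_blue_handle below 0.028 m and horizontal distance between spoon_centre and mark_spoon below 0.015 m and horizontal distance between spoon_bowl and mark_spoon_bowl below 0.018 m and height (world z) of spoon_centre below 0.022 m); the robot touches nothing.
It fails at once if the flask is lifted while its lid is not locked (height (world z) of flask_centre above 0.094 m and (angle between the x axis of lid_grip and the x axis of flask_mouth, either way round below 0.7 rad or distance between lid_grip and flask_mouth above 0.04 m)).
It fails at once if the flask is tipped by more than 35 degrees (angle between flask_centre's own z axis and vertical above 0.61 rad).
It fails at once if a bystander (timer, bowl, tea carton) is shifted by more than 3 cm (distance of any of timer, dip_bowl, tea_box from where it was at the start of the episode above 0.03 m).
Of mug_cream, mug_blue, salt, spoon only 3 to 4 are there at a start; the rules pass over those that are not, and their reading is None.
At some moment in a run one of mug_cream, mug_blue may be knocked a few centimetres aside while the robot is not near it.
It also fails if it takes over 210 s, if anything falls off the work surface, if the arm or the gripper's body presses on something with over 40 N, if the wrist force passes 120 N, or if a joint passes its speed limit or range.

## Working session

There is one attempt and no reset: what is moved stays moved. The work goes in short steps, Python scripts to look and compute and a tool call to move; the robot and the scene stay as the last step left them, time stands still between calls to the robot, and variables do not carry over. Pictures are saved under pics/ and viewed, and the job is handed in when it is done.

Besides the shell and the picture viewer there is one more tool, called after "Call:" as a command line: name --argument value ..., lists and objects as JSON in quotes. carry_out: Moves the arm, as the interface text tells. Its arguments: {"type":"object","properties":{"targets":{"type":"array"}},"required":["targets"]}

```bash
ls; mkdir -p pics; cat > h.py <<'E'
from bench import manip
import numpy as np, cv2
def shot(cam,name=None):
    p=manip.read_camera(cam)
    if name: cv2.imwrite('pics/'+name+'.png',p['img'][:,:,::-1])
    return p
def ray(p,at):
    K=np.array([[p['fx'],0,p['cx']],[0,p['fy'],p['cy']],[0,0,1.]])
    u=cv2.undistortPoints(np.array([[[at[1],at[0]]]],float),K,np.array(p['distortion'],float))[0,0]
    T=np.array(p['cam_to_world']); d=T[:3,:3]@np.array([u[0],-u[1],-1.]); return T[:3,3],d
def atz(p,at,z):
    o,d=ray(p,at); return o+d*(z-o[2])/d[2]
def proj(p,P):
    T=np.linalg.inv(np.array(p['cam_to_world'])); P=np.atleast_2d(P).astype(float)
    c=P@T[:3,:3].T+T[:3,3]; c=c*[1,-1,-1]
    K=np.array([[p['fx'],0,p['cx']],[0,p['fy'],p['cy']],[0,0,1.]])
    q=cv2.projectPoints(c,np.zeros(3),np.zeros(3),K,np.array(p['distortion'],float))[0][:,0]
    return q[:,::-1]
def tri(p,a,q,b):
    o1,d1=ray(p,a);o2,d2=ray(q,b)
    A=np.stack([d1,-d2],1);t=np.linalg.lstsq(A,o2-o1,rcond=None)[0]
    x=o1+d1*t[0];y=o2+d2*t[1];return (x+y)/2,np.linalg.norm(x-y)
E
python3 - <<'E'
from h import *
np.set_printoptions(precision=3,suppress=True)
s=shot('scene','s0');t=shot('top','t0')
print(np.array(s['cam_to_world']),np.array(t['cam_to_world']),s['fx'],t['fx'])
o=manip.observe();print(o)
H=dict(lid_grip=43,lid_lug=11,flask_mouth=118,flask_notch=118,flask_centre=59,mug_cream_centre=50,mug_cream_handle=50,mug_blue_centre=46,mug_blue_handle=46,salt_centre=45,spoon_centre=5,spoon_bowl=5,tray=0,mark_flask=6,mark_mug_cream=6,mark_mug_cream_handle=6,mark_mug_blue=6,mark_mug_blue_handle=6,mark_salt=6,mark_spoon=6,mark_spoon_bowl=6,timer=0,dip_bowl=0,tea_box=0)
for n,z in H.items():
  for nm,p in(('s',s),('t',t)):
    for r in manip.landmark_of(p,n)[:3]:
        print(n,nm,round(r['confidence'],2),np.round(r['at']),atz(p,r['at'],z).round(0))
E
```

```text
pics
[[  -0.797    0.319   -0.512 -449.538]
 [  -0.603   -0.428    0.672 1229.88 ]
 [  -0.005    0.845    0.534 1119.593]
 [   0.       0.       0.       1.   ]] [[  -0.002    0.971   -0.24   179.937]
 [  -1.      -0.       0.006  -14.402]
 [   0.006    0.24     0.971 1597.344]
 [   0.       0.       0.       1.   ]] 588.2954687714525 618.547947226898
{'time_s': 0.1, 'joint_pos': array([ 1.128,  0.478,  0.022,  1.556, -0.012,  1.109, -0.083]), 'joint_vel': array([ 0.001, -0.001, -0.001, -0.002, -0.   ,  0.   , -0.   ]), 'effort': array([  0.004, -58.409,   1.54 , -27.331,  -0.054,   0.013,   0.   ]), 'position': array([ 221.61 , -637.004,  195.418]), 'orientation': array([[-0.944, -0.001,  0.329],
       [-0.329,  0.001, -0.944],
       [ 0.   , -1.   , -0.002]]), 'contact_force': array([ 0.503, -0.215, -0.491]), 'torque': array([ 0.001,  0.024, -0.001]), 'finger_gap': 87.69772147451846}
lid_grip s 0.67 [224. 393.] [ 415. -328.   43.]
lid_grip t 0.71 [297. 446.] [ 428. -334.   43.]
lid_lug s 0.7 [227. 312.] [ 663. -182.   11.]
lid_lug s 0.56 [230. 386.] [ 439. -326.   11.]
lid_lug s 
[... 2816 characters left out ...]
 149.   6.]
mark_spoon s 0.55 [282. 208.] [728. 268.   6.]
mark_spoon s 0.36 [269. 311.] [511.  18.   6.]
mark_spoon t 0.58 [264. 317.] [523.  -6.   6.]
mark_spoon_bowl t 0.44 [250. 316.] [562.  -2.   6.]
timer s 0.57 [286. 206.] [724. 281.   0.]
timer s 0.26 [294. 297.] [473. 139.   0.]
timer t 0.6 [188. 218.] [738. 264.   0.]
dip_bowl s 0.85 [238. 273.] [739. -54.   0.]
dip_bowl s 0.44 [259. 365.] [ 410. -143.    0.]
dip_bowl t 0.89 [184. 336.] [748. -58.   0.]
dip_bowl t 0.21 [230. 475.] [ 617. -434.    0.]
tea_box s 0.57 [206. 326.] [ 728. -351.    0.]
tea_box t 0.72 [189. 437.] [ 736. -334.    0.]
tea_box t 0.67 [236. 185.] [602. 348.   0.]
tea_box t 0.51 [298. 444.] [ 434. -339.    0.]
```

```bash
python3 - <<'E'
import cv2
for n,(r0,r1,c0,c1) in dict(t0=(150,370,150,550),s0=(150,360,190,460)).items():
    im=cv2.imread(f'pics/{n}.png')[r0:r1,c0:c1]
    f=min(800/im.shape[1],600/im.shape[0])
    cv2.imwrite(f'pics/{n}z.png',cv2.resize(im,None,fx=f,fy=f,interpolation=cv2.INTER_CUBIC));print(f)
E
```

```text
2.0
2.857142857142857
```

View pics/t0z.png

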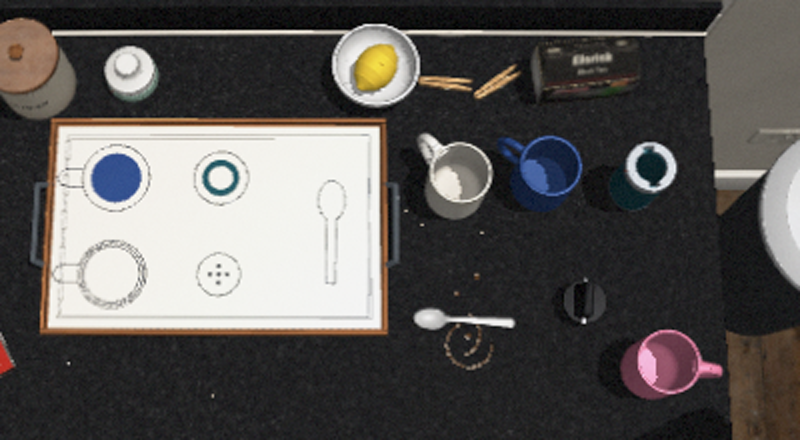

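View pics/s0z.png

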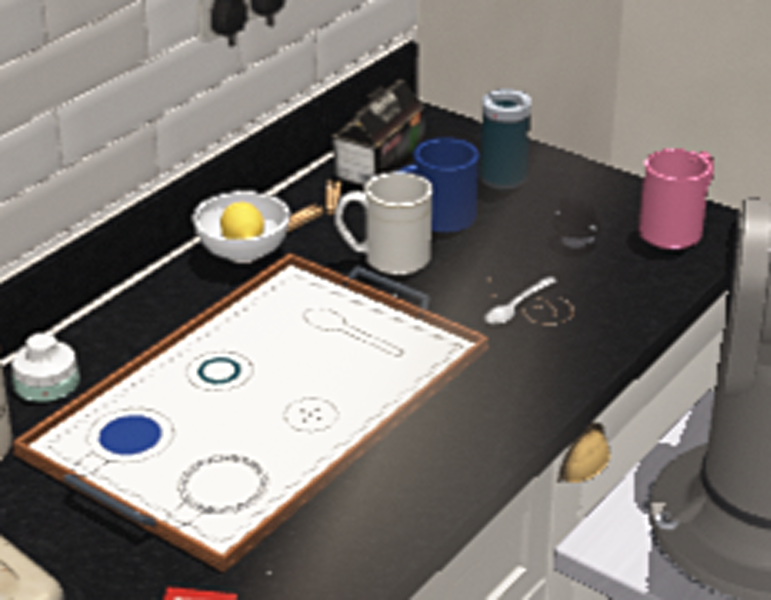

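```bash
python3 - <<'E'
import cv2,numpy as np
def c(n,r0,r1,c0,c1):
    im=cv2.imread(f'pics/{n}.png')[r0:r1,c0:c1]
    return cv2.convertScaleAbs(cv2.resize(im,(400,300),interpolation=cv2.INTER_CUBIC),alpha=1.4,beta=25)
a=np.vstack([np.hstack([c('t0',215,260,450,510),c('t0',279,324,412,472)]),np.hstack([c('s0',175,220,337,397),c('s0',210,240,373,413)])])
cv2.imwrite('pics/z1.png',a)
E
```

```text
(no output)
```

View pics/z1.png

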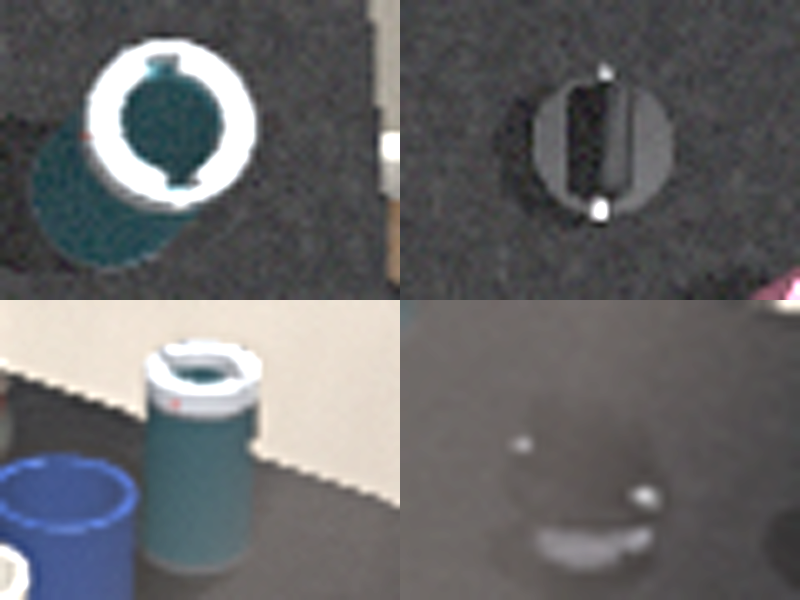

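```bash
python3 - <<'E'
from h import *
from scipy.optimize import least_squares
im=cv2.imread('pics/t0.png');p=shot('top');s=shot('scene')
def fit(pts,R=None):
    f=lambda q:np.hypot(pts[:,0]-q[0],pts[:,1]-q[1])-(R or q[2])
    r=least_squares(f,[*pts.mean(0)]+([] if R else [30]),loss='soft_l1',f_scale=1);return r.x.round(1),np.abs(r.fun).mean().round(2)
g=im[215:260,450:510].astype(float).min(2); G=cv2.resize(g,None,fx=8,fy=8,interpolation=cv2.INTER_CUBIC)
def topx(cn): return (cn+0.5)/8-0.5
cs,h=cv2.findContours((G>110).astype(np.uint8),cv2.RETR_CCOMP,cv2.CHAIN_APPROX_NONE)
for i,c in enumerate(cs):
    if len(c)<100: continue
    q=topx(c[:,0].astype(float)); P=np.array([atz(p,(y+215,x+450),118)[:2] for x,y in q])
    print(len(c),h[0][i],fit(P),P.min(0).round(),P.max(0).round())
# notch
a=atz(p,(224.75,474.45),118);b=atz(p,(242.3,477.45),118);print('notch',a.round(1),b.round(1),np.degrees(np.arctan2(*(a-b)[:2][::-1])),(a+b)/2)
a=atz(p,(279+72/6.667,412+207/6.667),30);b=atz(p,(279+210/6.667,412+199/6.667),30);print('lid',a.round(1),b.round(1),np.degrees(np.arctan2(*(a-b)[:2][::-1])),(a+b)/2,np.linalg.norm(a-b))
# scene view: lid marks
a=atz(s,(210+144/10,373+122/10),30);b=atz(s,(210+197/10,373+245/10),30);print('lidS',a.round(1),b.round(1),np.degrees(np.arctan2(*(a-b)[:2][::-1])),(a+b)/2,np.linalg.norm(a-b))
for n,P in dict(mouth=[580,-405,118],lid=[424,-333,56]).items(): print(n,proj(s,P),proj(p,P))
E
```

```text
123 [ 1 -1 -1 -1] (array([ 568.3, -485.5,    5.7]), np.float64(1.34)) [ 559. -489.] [ 575. -481.]
564 [-1  0  2 -1] (array([ 578.7, -401.9,   31.7]), np.float64(0.27)) [ 545. -434.] [ 611. -370.]
415 [-1 -1 -1  1] (array([ 578.7, -402. ,   20.4]), np.float64(1.83)) [ 552. -422.] [ 605. -382.]
notch [ 599.7 -401.1  118. ] [ 554.3 -405.9  118. ] 6.018483888350154 [ 576.96943793 -403.4768271   118.        ]
lid [ 450.1 -331.4   30. ] [ 396.3 -325.9   30. ] -5.8164165138996085 [ 423.19853128 -328.66276584   30.        ] 54.02273732387041
lidS [ 446.4 -327.2   30. ] [ 393.1 -322.6   30. ] -5.025714007903212 [ 419.76073618 -324.90776496   30.        ] 53.462986535352485
mouth [[183.7890963  366.64345372]] [[232.32395637 476.47321226]]
lid [[219.38103354 391.91316277]] [[298.20103256 446.10486756]]
```

```bash
cat > plan.py <<'E'
from h import *
import sys, json
from scipy.spatial.transform import Rotation as Ro
# usage: plan.py x y z ang(deg of tool x axis, or 'k') grip [step_mm]
def plan(x,y,z,ang,g,step=55):
    o=manip.observe();P=np.array(o['position']);R=np.array(o['orientation'])
    a0=np.degrees(np.arctan2(R[1,0],R[0,0]))
    d=0 if ang is None else (ang-a0+180)%360-180
    if ang is not None:
        c,s=np.cos(np.radians(ang)),np.sin(np.radians(ang))
        Rt=np.array([[c,0,-s],[s,0,c],[0,-1,0]]).astype(float)
        Rt[:,2]=np.cross(Rt[:,0],Rt[:,1])
    else: Rt=R
    D=np.array([x,y,z])-P
    n=int(max(1,np.ceil(np.linalg.norm(D)/step),np.ceil(abs(d)/10)))
    rv=(Ro.from_matrix(R).inv()*Ro.from_matrix(Rt)).as_rotvec()/n
    rows=[];cur=Ro.from_matrix(R)
    for i in range(n):
        off=cur.inv().apply(D/n)/120
        rows.append(dict(offset=[round(float(v),3) for v in off],delta_rot=[round(float(v),4) for v in rv/(2*np.pi)],gripper=g))
        cur=cur*Ro.from_rotvec(rv)
    print('pos',P.round(1),'ang',round(a0,1),'turn',round(d,1),'j7',o['joint_pos'][6].round(2),'gap',round(o['finger_gap'],1),'F',np.round(o['contact_force'],1),'t',o['time_s'])
    for i in range(0,n,5): print(json.dumps(rows[i:i+5]))
if __name__=='__main__':
    a=sys.argv[1:]
    plan(*map(float,a[:3]),None if a[3]=='k' else float(a[3]),float(a[4]),*(map(float,a[5:])))
E
python3 plan.py 421.5 -327 150 174.5 0
```

```text
pos [ 221.8 -637.6  196.3] ang -160.8 turn -24.7 j7 -0.08 gap 87.9 F [ 0.8 -0.3  0. ] t 2.6
[{"offset": [-0.346, 0.055, -0.271], "delta_rot": [-0.0, 0.0098, -0.0], "gripper": 0.0}, {"offset": [-0.329, 0.055, -0.292], "delta_rot": [-0.0, 0.0098, -0.0], "gripper": 0.0}, {"offset": [-0.31, 0.055, -0.312], "delta_rot": [-0.0, 0.0098, -0.0], "gripper": 0.0}, {"offset": [-0.29, 0.055, -0.33], "delta_rot": [-0.0, 0.0098, -0.0], "gripper": 0.0}, {"offset": [-0.27, 0.055, -0.347], "delta_rot": [-0.0, 0.0098, -0.0], "gripper": 0.0}]
[{"offset": [-0.248, 0.055, -0.363], "delta_rot": [-0.0, 0.0098, -0.0], "gripper": 0.0}, {"offset": [-0.225, 0.055, -0.378], "delta_rot": [-0.0, 0.0098, -0.0], "gripper": 0.0}]
```

Call:
carry_out --targets '[{"offset":[-0.346,0.055,-0.271],"delta_rot":[0,0.0098,0],"gripper":0.0},{"offset":[-0.329,0.055,-0.292],"delta_rot":[0,0.0098,0],"gripper":0.0},{"offset":[-0.31,0.055,-0.312],"delta_rot":[0,0.0098,0],"gripper":0.0},{"offset":[-0.29,0.055,-0.33],"delta_rot":[0,0.0098,0],"gripper":0.0},{"offset":[-0.27,0.055,-0.347],"delta_rot":[0,0.0098,0],"gripper":0.0}]'

```text
time_s: 3.22
position: [365.4, -414.3, 163.3]
orientation: [[-1.0, 0.001, 0.025], [-0.025, -0.001, -1.0], [-0.001, -1.0, 0.001]]
contact_force: [0.4, -0.8, 0.5]
finger_gap: 88.0
```

Call:
carry_out --targets '[{"offset":[-0.248,0.055,-0.363],"delta_rot":[0,0.0098,0],"gripper":0.0},{"offset":[-0.225,0.055,-0.378],"delta_rot":[0,0.0098,0],"gripper":0.0},{"offset":[0,0,0],"delta_rot":[0,0,0],"gripper":0.0},{"offset":[0,0,0],"delta_rot":[0,0,0],"gripper":0.0}]'

```text
time_s: 3.72
position: [421.4, -327.5, 150.2]
orientation: [[-0.995, -0.0, -0.096], [0.096, -0.001, -0.995], [-0.0, -1.0, 0.001]]
contact_force: [-0.5, 0.6, 0.1]
finger_gap: 87.8
```

```bash
python3 - <<'E'
from h import *
t=shot('top');s=shot('scene')
f=lambda im,r0,r1,c0,c1:cv2.resize(im[r0:r1,c0:c1,::-1],(400,300),interpolation=cv2.INTER_CUBIC)
cv2.imwrite('pics/z2.png',np.hstack([f(t['img'],262,322,407,487),f(s['img'],190,250,352,432)]))
E
python3 plan.py 421.5 -327 100 174.5 0;python3 plan.py 421.5 -327 33 174.5 0 40
```

```text
pos [ 420.8 -328.5  150.2] ang 174.4 turn 0.1 j7 -1.14 gap 87.5 F [ 0.   0.3 -0.2] t 3.825
[{"offset": [-0.005, 0.419, -0.013], "delta_rot": [-0.0001, -0.0004, -0.0], "gripper": 0.0}]
pos [ 420.8 -328.5  150.2] ang 174.4 turn 0.1 j7 -1.14 gap 87.5 F [ 0.   0.3 -0.2] t 3.825
[{"offset": [-0.002, 0.326, -0.005], "delta_rot": [-0.0, -0.0001, -0.0], "gripper": 0.0}, {"offset": [-0.002, 0.326, -0.004], "delta_rot": [-0.0, -0.0001, -0.0], "gripper": 0.0}, {"offset": [-0.002, 0.326, -0.004], "delta_rot": [-0.0, -0.0001, -0.0], "gripper": 0.0}]
```

View pics/z2.png

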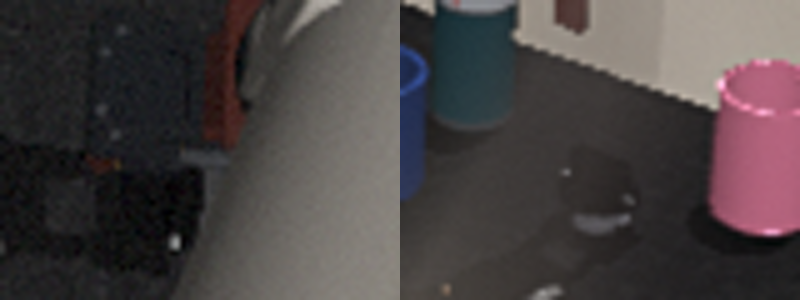

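The arm hides the lid from the top camera, but the scene camera still shows it undisturbed at about (225, 392). Next I descend and grip.

Call:
carry_out --targets '[{"offset":[0,0.326,-0.005],"delta_rot":[0,0,0],"gripper":0.0},{"offset":[0,0.326,0],"delta_rot":[0,0,0],"gripper":0.0},{"offset":[0,0.322,0],"delta_rot":[0,0,0],"gripper":0.0},{"offset":[0,0,0],"delta_rot":[0,0,0],"gripper":0.0}]'

```text
time_s: 4.32
position: [418.9, -326.4, 31.1]
orientation: [[-0.995, -0.005, -0.098], [0.098, 0.002, -0.995], [0.005, -1.0, -0.002]]
contact_force: [-0.2, -0.2, -0.0]
finger_gap: 88.0
```

Call:
carry_out --targets '[{"offset":[0,0,0],"delta_rot":[0,0,0],"gripper":0.9},{"offset":[0,0,0],"delta_rot":[0,0,0],"gripper":0.9},{"offset":[0,0,0],"delta_rot":[0,0,0],"gripper":1},{"offset":[0,0,0],"delta_rot":[0,0,0],"gripper":1},{"offset":[0,0,0],"delta_rot":[0,0,0],"gripper":1}]'

```text
time_s: 4.95
position: [421.8, -326.4, 33.4]
orientation: [[-0.995, 0.0, -0.096], [0.096, -0.0, -0.995], [-0.0, -1.0, 0.0]]
contact_force: [0.6, 0.1, -0.1]
finger_gap: 41.5
```

Call:
carry_out --targets '[{"offset":[0,0,0],"delta_rot":[0,0,0],"gripper":1},{"offset":[0,0,0],"delta_rot":[0,0,0],"gripper":1},{"offset":[0,0,0],"delta_rot":[0,0,0],"gripper":1},{"offset":[0,0,0],"delta_rot":[0,0,0],"gripper":1},{"offset":[0,0,0],"delta_rot":[0,0,0],"gripper":1}]'

```text
time_s: 5.58
position: [421.7, -326.4, 33.2]
orientation: [[-0.995, 0.0, -0.096], [0.096, -0.0, -0.995], [-0.0, -1.0, 0.0]]
contact_force: [0.2, -0.9, 0.9]
finger_gap: 0.6
```

```bash
python3 plan.py 421.5 -327 200 k 1
```

```text
pos [ 421.7 -326.4   33.2] ang 174.5 turn 0 j7 -1.15 gap 0.6 F [ 0.2 -0.9  0.9] t 5.575
[{"offset": [0.0, -0.348, 0.001], "delta_rot": [0.0, 0.0, 0.0], "gripper": 1.0}, {"offset": [0.0, -0.348, 0.001], "delta_rot": [0.0, 0.0, 0.0], "gripper": 1.0}, {"offset": [0.0, -0.348, 0.001], "delta_rot": [0.0, 0.0, 0.0], "gripper": 1.0}, {"offset": [0.0, -0.348, 0.001], "delta_rot": [0.0, 0.0, 0.0], "gripper": 1.0}]
```

```bash
python3 - <<'E'
from h import *
t=shot('top');s=shot('scene')
f=lambda im,r0,r1,c0,c1:cv2.convertScaleAbs(cv2.resize(im[r0:r1,c0:c1,::-1],(400,300),interpolation=cv2.INTER_CUBIC),alpha=1.4,beta=25)
cv2.imwrite('pics/z3.png',np.hstack([f(t['img'],255,330,400,500),f(s['img'],190,250,352,432)]))
print(proj(s,[421.7,-326.4,33.2]))
E
```

```text
[[225.90654367 391.10700034]]
```

View pics/z3.png

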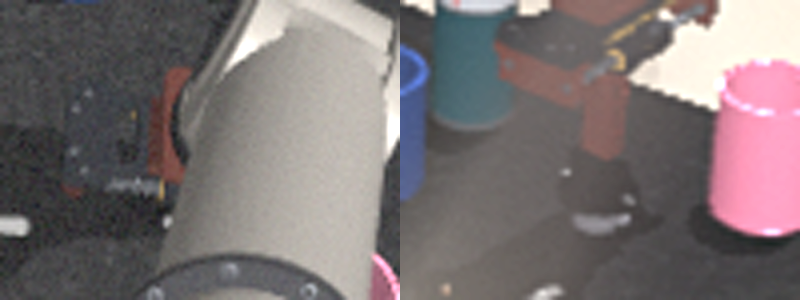

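```bash
python3 - <<'E'
from h import *
s=shot('scene')
r0,c0=195,365;F=16
im=cv2.convertScaleAbs(cv2.resize(s['img'][r0:r0+37,c0:c0+50,::-1],None,fx=F,fy=F,interpolation=cv2.INTER_CUBIC),alpha=1.6,beta=30)
raw=im.copy()
def poly(P,col):
    q=proj(s,P);pts=np.stack([(q[:,1]-c0+.5)*F,(q[:,0]-r0+.5)*F],1).astype(int);cv2.polylines(im,[pts],True,col,1)
def circ(c,r,z): a=np.linspace(0,2*np.pi,40);return np.stack([c[0]+r*np.cos(a),c[1]+r*np.sin(a),0*a+z],1)
c=np.array([421.5,-327])
for r,z,col in((17.5,0,(255,0,0)),(29,22,(0,255,0)),(29,30,(0,255,0))): poly(circ(c,r,z),col)
th=np.radians(-5.5);u=np.array([np.cos(th),np.sin(th)]);v=np.array([-u[1],u[0]])
for z in(30,56): poly([[*(c+a*u*23+b*v*7),z] for a,b in((1,1),(1,-1),(-1,-1),(-1,1))],(0,0,255))
for k in (-10,10): poly([[*(np.array([421.7,-326.4])+u*k),z] for z in (33,80)],(0,255,255))
cv2.imwrite('pics/z4.png',np.vstack([im]));
E
```

```text
(no output)
```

View pics/z4.png

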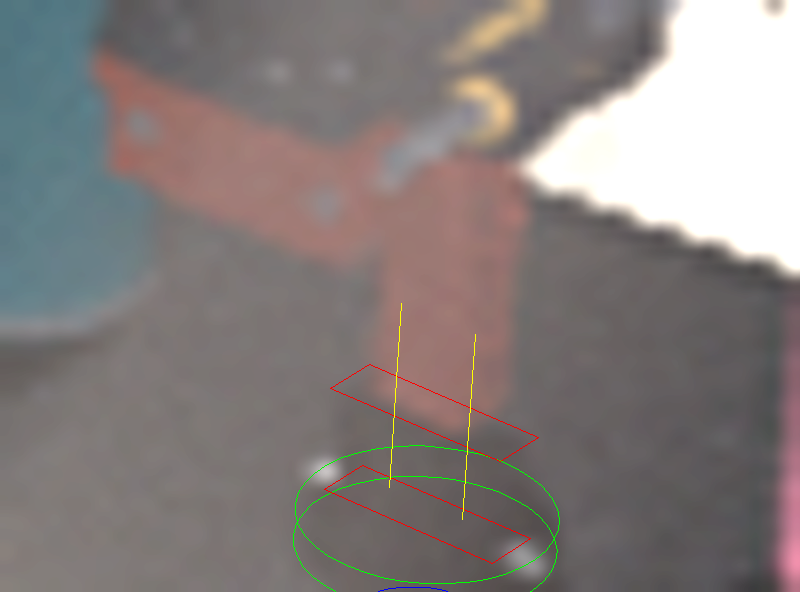

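Call:
carry_out --targets '[{"offset":[0,-0.4,0],"delta_rot":[0,0,0],"gripper":1},{"offset":[0,-0.4,0],"delta_rot":[0,0,0],"gripper":1},{"offset":[0,0,0],"delta_rot":[0,0,0],"gripper":1},{"offset":[0,0,0],"delta_rot":[0,0,0],"gripper":1}]'

```text
time_s: 6.22
position: [421.3, -326.1, 128.8]
orientation: [[-0.995, -0.0, -0.096], [0.096, 0.0, -0.995], [0.0, -1.0, -0.0]]
contact_force: [-0.7, 0.2, -0.3]
finger_gap: 0.2
```

```bash
python3 - <<'E'
from h import *
s=shot('scene');o=manip.observe();P=o['position'];R=o['orientation']
q0=proj(s,P)[0];print(P,q0,o['finger_gap'])
r0,c0=int(q0[0])-40,int(q0[1])-30;F=10
im=cv2.convertScaleAbs(cv2.resize(s['img'][r0:r0+60,c0:c0+80,::-1],None,fx=F,fy=F,interpolation=cv2.INTER_CUBIC),alpha=1.6,beta=30)
def L(a,b,col):
    q=proj(s,[P+R@a,P+R@b]);pts=np.stack([(q[:,1]-c0+.5)*F,(q[:,0]-r0+.5)*F],1).astype(int);cv2.polylines(im,[pts],True,col,1)
for k in(-10,10): L([k,0,0],[k,-80,0],(0,255,255))
for k in(0,19,61,80): L([-10,-k,0],[10,-k,0],(0,255,0))
cv2.imwrite('pics/z5.png',im)
E
```

```text
[ 420.84068722 -325.82854079  128.11483492] [202.51292974 392.88183325] 0.329869701790397
```

View pics/z5.png

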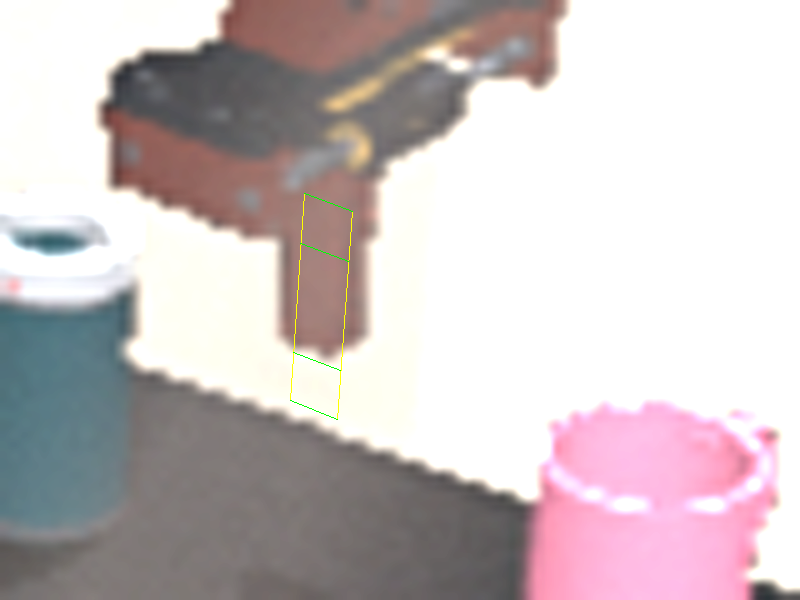

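```bash
python3 - <<'E'
from h import *
s=shot('scene');t=shot('top');o=manip.observe();P=o['position'];R=o['orientation']
q0=proj(s,P)[0]
F=10
def draw(p,r0,c0,name,K):
    im=cv2.convertScaleAbs(cv2.resize(p['img'][r0:r0+60,c0:c0+80,::-1],None,fx=F,fy=F,interpolation=cv2.INTER_CUBIC),alpha=1.6,beta=30)
    for k,col in K:
        q=proj(p,[P+R@np.array([a,-k,b]) for a,b in((-10,-13.5),(10,-13.5),(10,13.5),(-10,13.5))])
        cv2.polylines(im,[np.stack([(q[:,1]-c0+.5)*F,(q[:,0]-r0+.5)*F],1).astype(int)],True,col,1)
    cv2.imwrite('pics/'+name,im)
K=[(0,(0,255,255)),(19,(0,255,0)),(25,(255,0,0)),(80,(255,0,255))]
draw(s,int(q0[0])-40,int(q0[1])-30,'z6.png',K)
q1=proj(t,P)[0];draw(t,int(q1[0])-30,int(q1[1])-40,'z7.png',K)
E
```

```text
(no output)
```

View pics/z6.png

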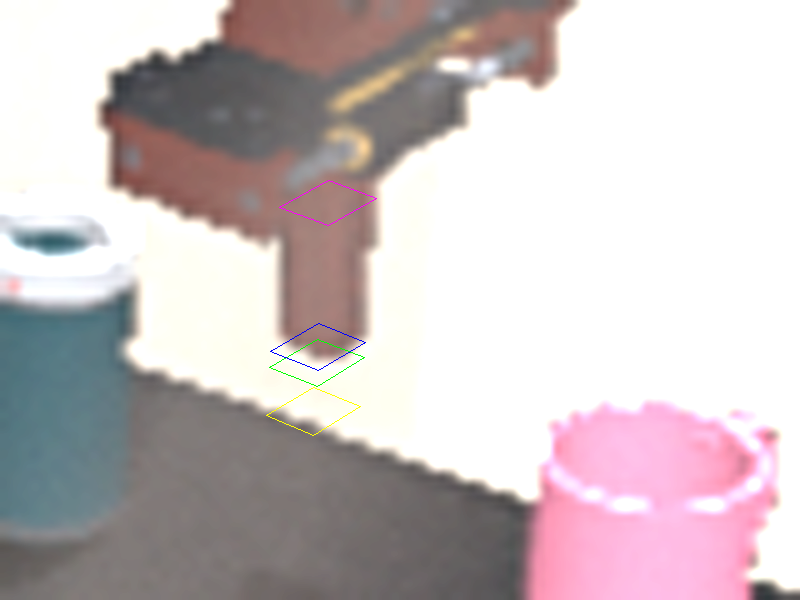

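View pics/z7.png

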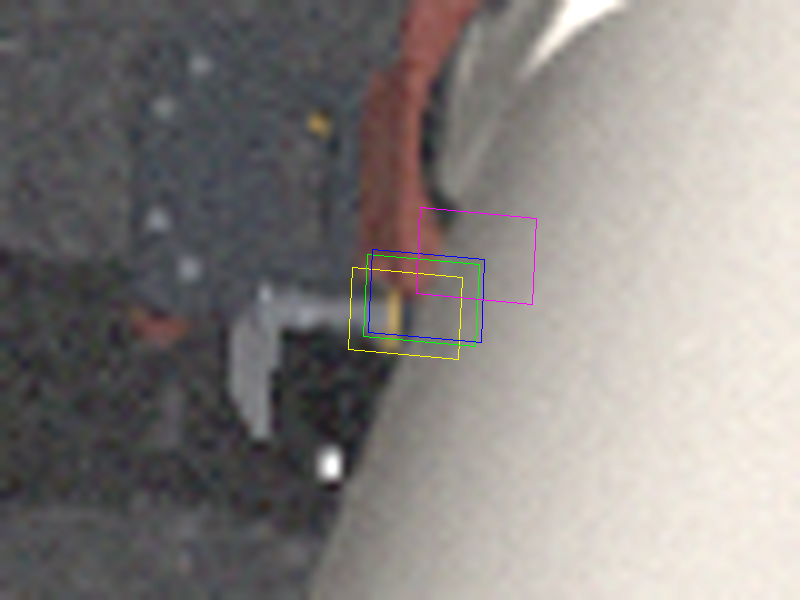

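```bash
python3 - <<'E'
from h import *
s=shot('scene');o=manip.observe();P=o['position'];R=o['orientation']
q0=proj(s,P)[0];r0,c0=int(q0[0])-65,int(q0[1])-55
F=8
im=cv2.convertScaleAbs(cv2.resize(s['img'][r0:r0+75,c0:c0+100,::-1],None,fx=F,fy=F,interpolation=cv2.INTER_CUBIC),alpha=1.3,beta=20)
for k,w,h,col in((80,37.5,89,(0,255,255)),(110,37.5,89,(0,255,0)),(28,10,13.5,(255,0,0)),(80,10,13.5,(255,0,0))):
        q=proj(s,[P+R@np.array([a,-k,b]) for a,b in((-w,-h),(w,-h),(w,h),(-w,h))])
        cv2.polylines(im,[np.stack([(q[:,1]-c0+.5)*F,(q[:,0]-r0+.5)*F],1).astype(int)],True,col,1)
cv2.imwrite('pics/z8.png',im)
E
```

```text
(no output)
```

View pics/z8.png

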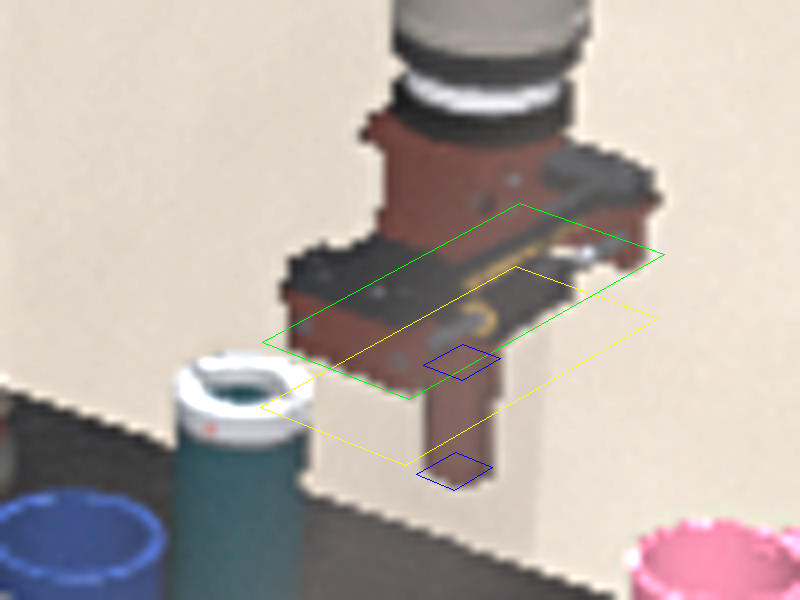

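Call:
carry_out --targets '[{"offset":[0,0,0],"delta_rot":[0,0,0],"gripper":0},{"offset":[0,0,0],"delta_rot":[0,0,0],"gripper":0},{"offset":[0,0,0],"delta_rot":[0,0,0],"gripper":0},{"offset":[0,0,0],"delta_rot":[0,0,0],"gripper":0},{"offset":[0,0,0],"delta_rot":[0,0,0],"gripper":0}]'

```text
time_s: 7.05
position: [421.7, -326.4, 129.2]
orientation: [[-0.995, 0.0, -0.096], [0.096, -0.0, -0.995], [-0.0, -1.0, 0.0]]
contact_force: [-0.1, 0.1, -0.2]
finger_gap: 47.1
```

Call:
carry_out --targets '[{"offset":[0,0,0],"delta_rot":[0,0,0],"gripper":0},{"offset":[0,0,0],"delta_rot":[0,0,0],"gripper":0},{"offset":[0,0,0],"delta_rot":[0,0,0],"gripper":0},{"offset":[0,0,0],"delta_rot":[0,0,0],"gripper":0},{"offset":[0,0,0],"delta_rot":[0,0,0],"gripper":0}]'

```text
time_s: 7.68
position: [421.6, -326.3, 129.2]
orientation: [[-0.995, -0.0, -0.096], [0.096, -0.0, -0.995], [0.0, -1.0, 0.0]]
contact_force: [0.1, 0.8, 0.1]
finger_gap: 87.5
```

```bash
cat > ov.py <<'E'
from h import *
import sys
# overlay both fingers at tip offset k ; saves both views
def ov(name,k=28,half=None,dr=(0,0),F=8):
    s=shot('scene');t=shot('top');o=manip.observe();P=o['position'];R=o['orientation'];g=o['finger_gap']/2
    print(P.round(1),g*2)
    for nm,p in(('s',s),('t',t)):
        q0=proj(p,P)[0];r0,c0=max(0,int(q0[0])-48),max(0,int(q0[1])-50)
        im=cv2.convertScaleAbs(cv2.resize(p['img'][r0:r0+75,c0:c0+100,::-1],None,fx=F,fy=F,interpolation=cv2.INTER_CUBIC),alpha=1.4,beta=25)
        for kk,col in((k,(255,255,0)),(k+50,(0,255,0))):
          for sg in(1,-1):
            q=proj(p,[P+R@np.array([a,-kk,sg*b]) for a,b in((-10,g),(10,g),(10,g+13.5),(-10,g+13.5))])
            cv2.polylines(im,[np.stack([(q[:,1]-c0+.5)*F,(q[:,0]-r0+.5)*F],1).astype(int)],True,col,1)
        cv2.imwrite(f'pics/{name}{nm}.png',im)
if __name__=='__main__': ov(sys.argv[1],float(sys.argv[2]))
E
python3 ov.py a1 28
```

```text
[ 421.7 -326.3  129.2] 87.71444325941842
```

View pics/a1s.png

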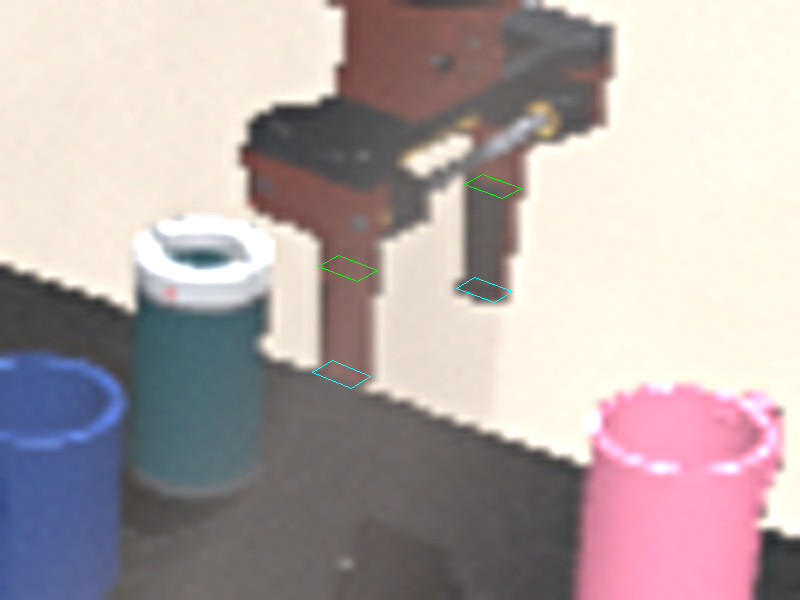

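View pics/a1t.png

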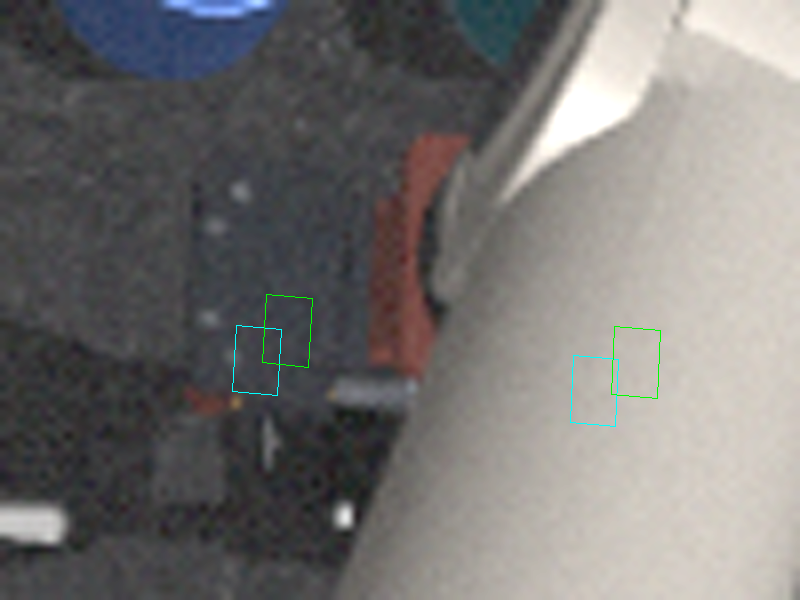

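Call:
carry_out --targets '[{"offset":[0,0.4,0],"delta_rot":[0,0,0],"gripper":0},{"offset":[0,0.4,0],"delta_rot":[0,0,0],"gripper":0},{"offset":[0,0.275,0],"delta_rot":[0,0,0],"gripper":0},{"offset":[0,0,0],"delta_rot":[0,0,0],"gripper":0},{"offset":[0,0,0],"delta_rot":[0,0,0],"gripper":0}]'

```text
time_s: 8.4
position: [422.4, -326.9, 1.3]
orientation: [[-0.995, 0.001, -0.096], [0.096, -0.001, -0.995], [-0.001, -1.0, 0.001]]
contact_force: [0.4, 0.1, 0.4]
finger_gap: 88.1
```

Call:
carry_out --targets '[{"offset":[0,0.1,0],"delta_rot":[0,0,0],"gripper":0},{"offset":[0,0,0],"delta_rot":[0,0,0],"gripper":0}]'

```text
time_s: 8.65
position: [421.6, -326.3, -11.8]
orientation: [[-0.995, 0.0, -0.096], [0.096, -0.0, -0.995], [-0.0, -1.0, 0.0]]
contact_force: [-0.6, -0.3, -0.2]
finger_gap: 87.9
```

```bash
python3 ov.py a2 28
```

```text
[ 421.8 -326.4  -11.5] 87.48420284373191
```

View pics/a2s.png

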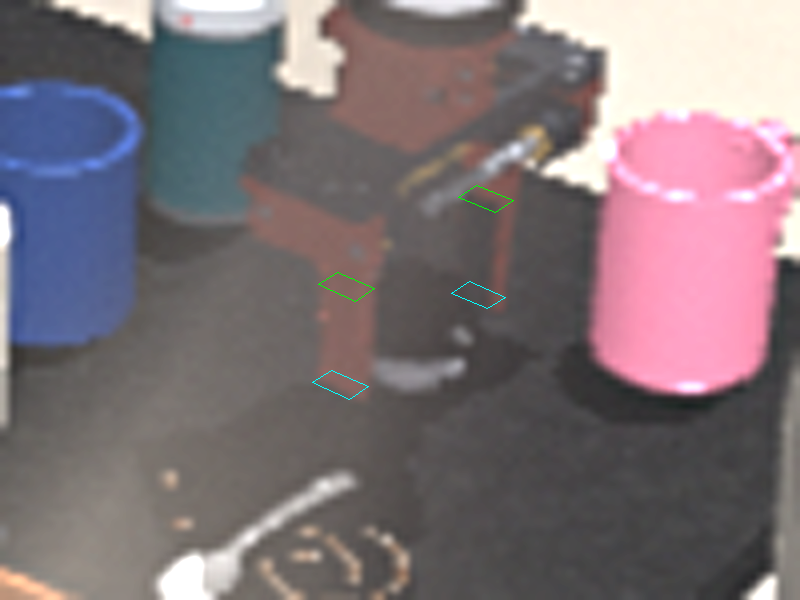

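Call:
carry_out --targets '[{"offset":[0,0.05,0],"delta_rot":[0,0,0],"gripper":0},{"offset":[0,0.025,0],"delta_rot":[0,0,0],"gripper":0},{"offset":[0,0,0],"delta_rot":[0,0,0],"gripper":0}]'

```text
time_s: 9.12
position: [421.4, -326.2, -21.2]
orientation: [[-0.995, -0.001, -0.096], [0.096, 0.0, -0.995], [0.001, -1.0, -0.0]]
contact_force: [-0.1, -0.1, -0.3]
finger_gap: 87.9
```

Call:
carry_out --targets '[{"offset":[0,0.02,0],"delta_rot":[0,0,0],"gripper":0},{"offset":[0,0,0],"delta_rot":[0,0,0],"gripper":0}]'

```text
time_s: 9.38
position: [421.6, -326.3, -23.4]
orientation: [[-0.995, -0.0, -0.096], [0.096, 0.0, -0.995], [0.0, -1.0, -0.0]]
contact_force: [0.1, 0.0, -0.2]
finger_gap: 87.8
```

Call:
carry_out --targets '[{"offset":[0,0.016,0],"delta_rot":[0,0,0],"gripper":0},{"offset":[0,0,0],"delta_rot":[0,0,0],"gripper":0}]'

```text
time_s: 9.62
position: [421.6, -326.3, -25.3]
orientation: [[-0.995, -0.0, -0.096], [0.096, 0.0, -0.995], [0.0, -1.0, -0.0]]
contact_force: [-0.3, -0.2, 0.8]
finger_gap: 88.1
```

Call:
carry_out --targets '[{"offset":[0,0.012,0],"delta_rot":[0,0,0],"gripper":0},{"offset":[0,0,0],"delta_rot":[0,0,0],"gripper":0}]'

```text
time_s: 9.88
position: [421.8, -326.4, -26.0]
orientation: [[-0.995, 0.0, -0.096], [0.096, -0.0, -0.995], [-0.0, -1.0, 0.0]]
contact_force: [-1.8, 1.4, 7.2]
finger_gap: 88.2
```

Call:
carry_out --targets '[{"offset":[0,0.012,0],"delta_rot":[0,0,0],"gripper":0},{"offset":[0,0,0],"delta_rot":[0,0,0],"gripper":0}]'

```text
time_s: 10.12
position: [421.8, -326.4, -26.1]
orientation: [[-0.995, 0.0, -0.096], [0.096, -0.0, -0.995], [-0.0, -1.0, 0.0]]
contact_force: [-4.7, 4.4, 23.2]
finger_gap: 87.9
```

Call:
carry_out --targets '[{"offset":[0,0.012,0],"delta_rot":[0,0,0],"gripper":0},{"offset":[0,0,0],"delta_rot":[0,0,0],"gripper":0}]'

```text
time_s: 10.38
position: [421.8, -326.4, -26.2]
orientation: [[-0.995, 0.0, -0.096], [0.096, -0.0, -0.995], [-0.0, -1.0, 0.0]]
contact_force: [-8.6, 6.4, 39.9]
finger_gap: 88.2
```

Call:
carry_out --targets '[{"offset":[0,-0.15,0],"delta_rot":[0,0,0],"gripper":0},{"offset":[0,-0.141,0],"delta_rot":[0,0,0],"gripper":0},{"offset":[0,0,0],"delta_rot":[0,0,0],"gripper":0}]'

```text
time_s: 10.75
position: [422.7, -327.0, 6.8]
orientation: [[-0.995, 0.002, -0.096], [0.096, -0.002, -0.995], [-0.003, -1.0, 0.001]]
contact_force: [-0.3, 0.1, -0.1]
finger_gap: 88.1
```

Call:
carry_out --targets '[{"offset":[0,0,0],"delta_rot":[0,0,0],"gripper":1},{"offset":[0,0,0],"delta_rot":[0,0,0],"gripper":1},{"offset":[0,0,0],"delta_rot":[0,0,0],"gripper":1},{"offset":[0,0,0],"delta_rot":[0,0,0],"gripper":1},{"offset":[0,0,0],"delta_rot":[0,0,0],"gripper":1}]'

```text
time_s: 11.38
position: [421.6, -326.3, 5.3]
orientation: [[-0.995, -0.0, -0.096], [0.096, 0.0, -0.995], [0.0, -1.0, -0.0]]
contact_force: [0.1, -0.3, -0.2]
finger_gap: 41.3
```

Call:
carry_out --targets '[{"offset":[0,0,0],"delta_rot":[0,0,0],"gripper":1},{"offset":[0,0,0],"delta_rot":[0,0,0],"gripper":1},{"offset":[0,0,0],"delta_rot":[0,0,0],"gripper":1},{"offset":[0,0,0],"delta_rot":[0,0,0],"gripper":1}]'

```text
time_s: 11.88
position: [421.6, -326.3, 5.4]
orientation: [[-0.995, -0.0, -0.096], [0.096, 0.0, -0.995], [0.0, -1.0, -0.0]]
contact_force: [1.6, 0.6, -0.1]
finger_gap: 13.3
```

```bash
python3 plan.py 421.6 -326.3 165 k 1;python3 plan.py 578.7 -402 145 -174 1 
```

```text
pos [ 421.6 -326.3    5.4] ang 174.5 turn 0 j7 -1.15 gap 13.3 F [ 1.6  0.6 -0.1] t 11.875
[{"offset": [0.0, -0.443, 0.0], "delta_rot": [0.0, 0.0, 0.0], "gripper": 1.0}, {"offset": [0.0, -0.443, 0.0], "delta_rot": [0.0, 0.0, 0.0], "gripper": 1.0}, {"offset": [0.0, -0.443, 0.0], "delta_rot": [0.0, 0.0, 0.0], "gripper": 1.0}]
pos [ 421.6 -326.3    5.4] ang 174.5 turn 11.5 j7 -1.15 gap 13.3 F [ 1.6  0.6 -0.1] t 11.875
[{"offset": [-0.273, -0.233, 0.1], "delta_rot": [0.0, -0.0064, 0.0], "gripper": 1.0}, {"offset": [-0.268, -0.233, 0.111], "delta_rot": [0.0, -0.0064, 0.0], "gripper": 1.0}, {"offset": [-0.264, -0.233, 0.122], "delta_rot": [0.0, -0.0064, 0.0], "gripper": 1.0}, {"offset": [-0.259, -0.233, 0.133], "delta_rot": [0.0, -0.0064, 0.0], "gripper": 1.0}, {"offset": [-0.253, -0.233, 0.143], "delta_rot": [0.0, -0.0064, 0.0], "gripper": 1.0}]
```

Call:
carry_out --targets '[{"offset":[0,-0.3,0],"delta_rot":[0,0,0],"gripper":1},{"offset":[0,-0.4,0],"delta_rot":[0,0,0],"gripper":1},{"offset":[0,-0.4,0],"delta_rot":[0,0,0],"gripper":1},{"offset":[0,-0.23,0],"delta_rot":[0,0,0],"gripper":1},{"offset":[0,0,0],"delta_rot":[0,0,0],"gripper":1}]'

```text
time_s: 12.5
position: [422.9, -327.2, 167.2]
orientation: [[-0.995, 0.004, -0.096], [0.096, -0.002, -0.995], [-0.004, -1.0, 0.002]]
contact_force: [-0.8, -0.9, -1.8]
finger_gap: 14.0
```

```bash
python3 plan.py 578.7 -402 145 -174 1 
```

```text
pos [ 422.9 -327.2  167.2] ang 174.5 turn 11.5 j7 -1.14 gap 14.0 F [-0.8 -0.9 -1.8] t 12.5
[{"offset": [-0.338, 0.048, 0.124], "delta_rot": [-0.0001, -0.008, -0.0002], "gripper": 1.0}, {"offset": [-0.331, 0.047, 0.141], "delta_rot": [-0.0001, -0.008, -0.0002], "gripper": 1.0}, {"offset": [-0.324, 0.047, 0.157], "delta_rot": [-0.0001, -0.008, -0.0002], "gripper": 1.0}, {"offset": [-0.316, 0.047, 0.173], "delta_rot": [-0.0001, -0.008, -0.0002], "gripper": 1.0}]
```

Call:
carry_out --targets '[{"offset":[-0.338,0.044,0.124],"delta_rot":[0,-0.008,0],"gripper":1},{"offset":[-0.331,0.044,0.141],"delta_rot":[0,-0.008,0],"gripper":1},{"offset":[-0.324,0.044,0.157],"delta_rot":[0,-0.008,0],"gripper":1},{"offset":[-0.316,0.044,0.173],"delta_rot":[0,-0.008,0],"gripper":1},{"offset":[0,0,0],"delta_rot":[0,0,0],"gripper":1}]'

```text
time_s: 13.12
position: [578.5, -400.5, 140.2]
orientation: [[-0.994, -0.002, 0.106], [-0.106, 0.002, -0.994], [0.002, -1.0, -0.003]]
contact_force: [-0.3, 0.6, -1.1]
finger_gap: 13.9
```

```bash
cat > view2.py <<'E'
from h import *
import sys
def v(name,P,F=8,w=50,h=75):
    s=shot('scene');t=shot('top')
    L=[]
    for nm,p in(('s',s),('t',t)):
        q=proj(p,P)[0];r0,c0=max(0,int(q[0])-h//2),max(0,int(q[1])-w//2)
        im=cv2.convertScaleAbs(cv2.resize(p['img'][r0:r0+h,c0:c0+w,::-1],(w*F,h*F),interpolation=cv2.INTER_CUBIC),alpha=1.3,beta=20)
        L.append(im);print(nm,'r0,c0',r0,c0,'F',F)
    cv2.imwrite(f'pics/{name}.png',np.hstack(L))
    np.savez('last.npz',s=s['img'],t=t['img'])
if __name__=='__main__': v(sys.argv[1],[float(x) for x in sys.argv[2:5]],*[int(x) for x in sys.argv[5:]])
E
python3 view2.py b1 578 -402 130; python3 plan.py 578.7 -402 145 -174 1
```

```text
s r0,c0 144 341 F 8
t r0,c0 194 451 F 8
pos [ 576.2 -400.4  141.6] ang -174.0 turn 0.0 j7 -0.98 gap 13.7 F [-0.3  0.7 -0.7] t 13.225
[{"offset": [-0.019, -0.028, 0.015], "delta_rot": [0.0003, -0.0, 0.0005], "gripper": 1.0}]
```

View pics/b1.png

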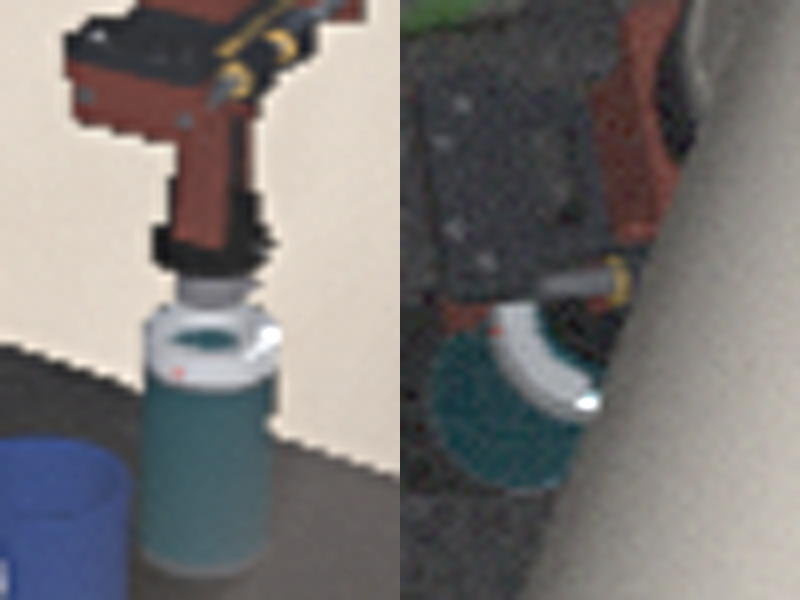

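```bash
cat > lidov.py <<'E'
from h import *
import sys
def circ(c,r,z): a=np.linspace(0,2*np.pi,60);return np.stack([c[0]+r*np.cos(a),c[1]+r*np.sin(a),0*a+z],1)
def run(name,fl,lid,zu,F=16):
    L=[]
    for cam in('scene','top'):
        p=shot(cam);q=proj(p,[*fl,130])[0];h,w=46,25
        if cam=='top': h,w=46,25
        r0,c0=int(q[0])-h//2,int(q[1])-w//2
        F=13
        im=cv2.convertScaleAbs(cv2.resize(p['img'][r0:r0+h,c0:c0+w+5,::-1],None,fx=F,fy=F,interpolation=cv2.INTER_CUBIC),alpha=1.3,beta=20)
        def poly(P,col):
            q=proj(p,P);cv2.polylines(im,[np.stack([(q[:,1]-c0+.5)*F,(q[:,0]-r0+.5)*F],1).astype(int)],True,col,1)
        for r,z in((32.5,118),(20.5,118),(31,0)): poly(circ(fl,r,z),(0,255,0))
        if lid is not None:
            for r,z in((17.5,zu),(29,zu+22),(29,zu+30)): poly(circ(lid,r,z),(0,255,255))
        L.append(im)
    cv2.imwrite(f'pics/{name}.png',np.hstack(L))
if __name__=='__main__':
    a=list(map(float,sys.argv[2:])); run(sys.argv[1],a[:2],a[2:4] if len(a)>2 else None,a[4] if len(a)>4 else 0)
E
python3 lidov.py b2 578.7 -402 576.2 -400.4 136.2
```

```text
(no output)
```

View pics/b2.png

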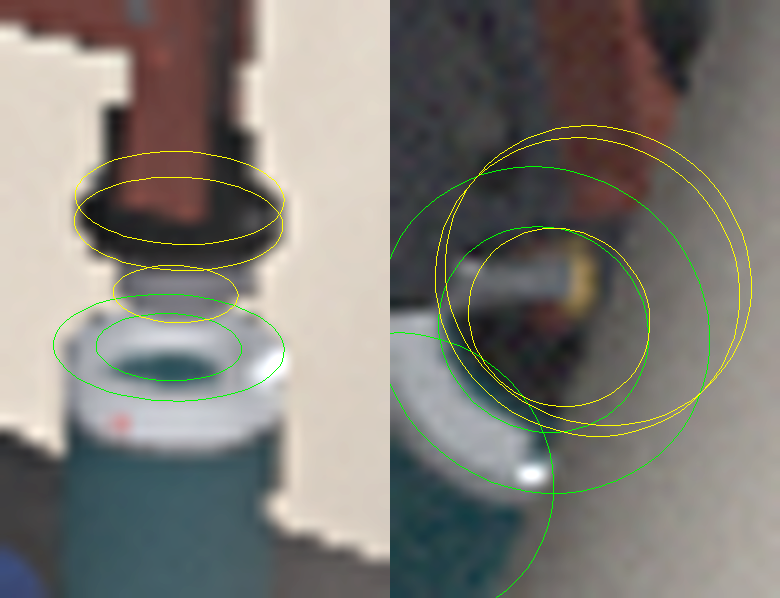

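```bash
python3 plan.py 577.6 -402.8 118 -174 1 10
```

```text
pos [ 576.  -400.7  143.1] ang -174.0 turn 0.0 j7 -0.98 gap 13.6 F [ 0.7  0.4 -1. ] t 13.325
[{"offset": [-0.004, 0.07, 0.006], "delta_rot": [0.0, -0.0, 0.0001], "gripper": 1.0}, {"offset": [-0.004, 0.07, 0.006], "delta_rot": [0.0, -0.0, 0.0001], "gripper": 1.0}, {"offset": [-0.004, 0.07, 0.006], "delta_rot": [0.0, -0.0, 0.0001], "gripper": 1.0}]
```

Call:
carry_out --targets '[{"offset":[-0.012,0.07,0.018],"delta_rot":[0,0,0],"gripper":1},{"offset":[0,0.07,0],"delta_rot":[0,0,0],"gripper":1},{"offset":[0,0.07,0],"delta_rot":[0,0,0],"gripper":1},{"offset":[0,0,0],"delta_rot":[0,0,0],"gripper":1},{"offset":[0,0,0],"delta_rot":[0,0,0],"gripper":1}]'

```text
time_s: 13.95
position: [579.2, -403.1, 118.9]
orientation: [[-0.995, 0.0, 0.105], [-0.105, -0.0, -0.995], [-0.0, -1.0, 0.0]]
contact_force: [-0.3, -0.5, -0.1]
finger_gap: 13.7
```

```bash
python3 plan.py 577.6 -402.8 101 -174 1 10;python3 lidov.py b3 577.6 -402.8 577.6 -402.8 112.6
```

```text
pos [ 579.2 -403.1  118.9] ang -174.0 turn -0.0 j7 -0.98 gap 13.7 F [-0.3 -0.5 -0.1] t 13.95
[{"offset": [0.007, 0.074, -0.002], "delta_rot": [-0.0, 0.0, -0.0], "gripper": 1.0}, {"offset": [0.007, 0.074, -0.002], "delta_rot": [-0.0, 0.0, -0.0], "gripper": 1.0}]
```

View pics/b3.png

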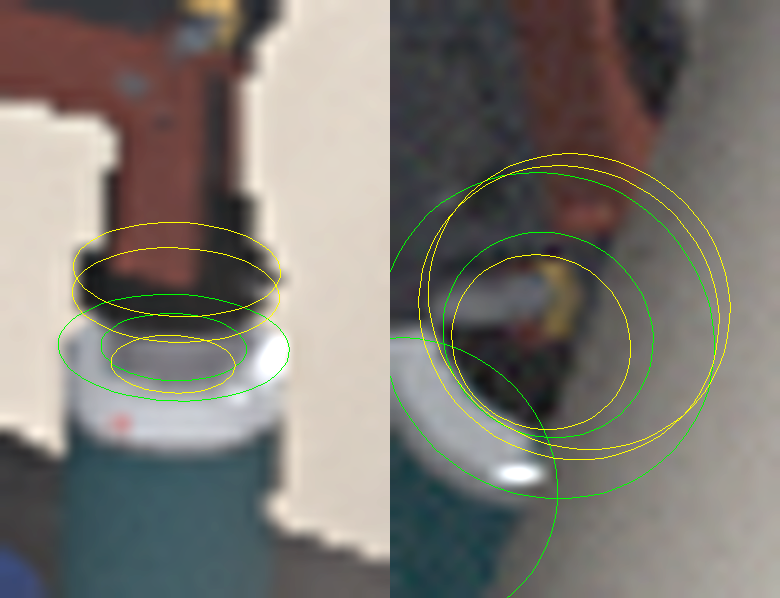

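Call:
carry_out --targets '[{"offset":[0.012,0.02,0],"delta_rot":[0,0,0],"gripper":1},{"offset":[0,0.025,0],"delta_rot":[0,0,0],"gripper":1},{"offset":[0,0.025,0],"delta_rot":[0,0,0],"gripper":1},{"offset":[0,0,0],"delta_rot":[0,0,0],"gripper":1}]'

```text
time_s: 14.55
position: [577.5, -403.1, 109.9]
orientation: [[-0.995, -0.001, 0.105], [-0.105, 0.0, -0.995], [0.001, -1.0, -0.0]]
contact_force: [0.2, 0.3, -0.8]
finger_gap: 13.9
```

Call:
carry_out --targets '[{"offset":[0,0.025,0],"delta_rot":[0,0,0],"gripper":1},{"offset":[0,0.025,0],"delta_rot":[0,0,0],"gripper":1},{"offset":[0,0,0],"delta_rot":[0,0,0],"gripper":1}]'

```text
time_s: 14.92
position: [577.5, -403.1, 103.9]
orientation: [[-0.995, -0.001, 0.105], [-0.105, 0.0, -0.995], [0.001, -1.0, -0.0]]
contact_force: [-0.1, 0.8, -1.1]
finger_gap: 13.9
```

Call:
carry_out --targets '[{"offset":[0,0.016,0],"delta_rot":[0,0,0],"gripper":1},{"offset":[0,0,0],"delta_rot":[0,0,0],"gripper":1}]'

```text
time_s: 15.18
position: [577.7, -403.2, 102.3]
orientation: [[-0.995, -0.0, 0.105], [-0.105, 0.0, -0.995], [0.0, -1.0, -0.0]]
contact_force: [-0.4, 0.1, -1.9]
finger_gap: 14.1
```

Call:
carry_out --targets '[{"offset":[0,0.01,0],"delta_rot":[0,0,0],"gripper":1},{"offset":[0,0,0],"delta_rot":[0,0,0],"gripper":1}]'

```text
time_s: 15.42
position: [577.9, -403.2, 101.4]
orientation: [[-0.995, 0.0, 0.105], [-0.105, -0.0, -0.995], [-0.0, -1.0, 0.0]]
contact_force: [-0.6, 0.7, 1.8]
finger_gap: 13.8
```

Call:
carry_out --targets '[{"offset":[0,0,0],"delta_rot":[0,0.0278,0],"gripper":1},{"offset":[0,0,0],"delta_rot":[0,0.0278,0],"gripper":1},{"offset":[0,0,0],"delta_rot":[0,0.0278,0],"gripper":1},{"offset":[0,0,0],"delta_rot":[0,0.0278,0],"gripper":1},{"offset":[0,0,0],"delta_rot":[0,0.0278,0],"gripper":1}]'

```text
time_s: 16.05
position: [578.0, -403.4, 101.5]
orientation: [[-0.715, 0.001, -0.699], [0.699, -0.0, -0.715], [-0.001, -1.0, -0.0]]
contact_force: [0.0, -0.0, -0.6]
finger_gap: 13.9
```

Call:
carry_out --targets '[{"offset":[0,0,0],"delta_rot":[0,0.0278,0],"gripper":1},{"offset":[0,0,0],"delta_rot":[0,0.0278,0],"gripper":1},{"offset":[0,0,0],"delta_rot":[0,0.0278,0],"gripper":1},{"offset":[0,0,0],"delta_rot":[0,0.025,0],"gripper":1},{"offset":[0,0,0],"delta_rot":[0,0,0],"gripper":1}]'

```text
time_s: 16.68
position: [577.9, -403.5, 101.4]
orientation: [[-0.123, 0.0, -0.992], [0.992, -0.001, -0.123], [-0.001, -1.0, 0.0]]
contact_force: [-0.7, 0.3, 1.7]
finger_gap: 13.5
```

```bash
python3 plan.py 577.6 -402.8 101 90 1 10;python3 view2.py b4 578 -402 130 10 40 60;python3 -c "
from h import *
print(manip.observe()['torque'])"
```

```text
pos [ 577.9 -403.5  101.4] ang 97.0 turn -7.0 j7 -2.32 gap 13.5 F [-0.7  0.3  1.7] t 16.675
[{"offset": [0.006, 0.004, 0.002], "delta_rot": [-0.0, 0.0195, -0.0001], "gripper": 1.0}]
s r0,c0 151 346 F 10
t r0,c0 201 456 F 10
[ 0.05838947 -0.03484103 -0.0308435 ]
```

View pics/b4.png

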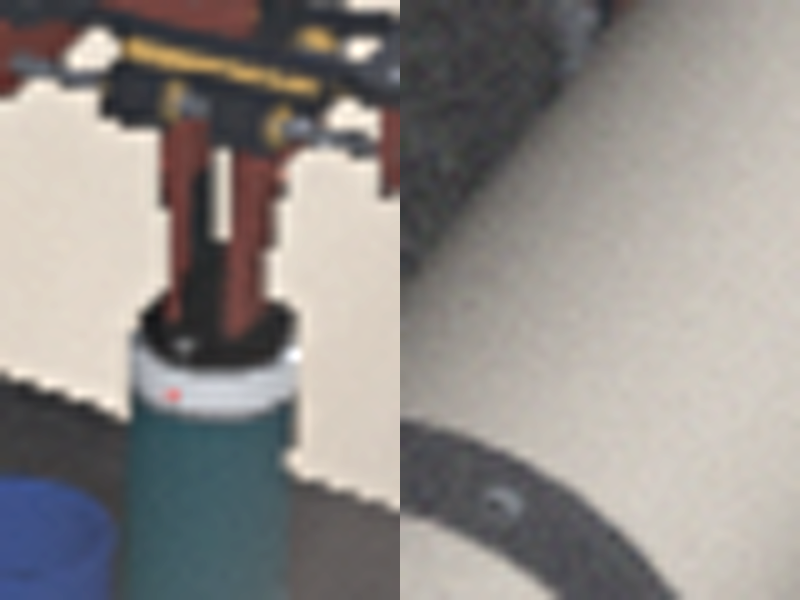

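Call:
carry_out --targets '[{"offset":[0,0,0],"delta_rot":[0,0.01,0],"gripper":1},{"offset":[0,0,0],"delta_rot":[0,0,0],"gripper":1}]'

```text
time_s: 17.02
position: [577.8, -403.4, 101.4]
orientation: [[-0.061, 0.0, -0.998], [0.998, -0.0, -0.061], [-0.0, -1.0, -0.0]]
contact_force: [-0.2, 0.5, 1.2]
finger_gap: 14.0
```

```bash
python3 -c "
from h import *
o=manip.observe();print(o['torque'],o['contact_force'],o['position'])"
```

```text
[ 0.08728258 -0.07080848  0.03832322] [-0.19875711  0.46297588  1.16786499] [ 577.83230616 -403.43930351  101.42837332]
```

Call:
carry_out --targets '[{"offset":[0,0,0],"delta_rot":[0,0,0],"gripper":0},{"offset":[0,0,0],"delta_rot":[0,0,0],"gripper":0},{"offset":[0,0,0],"delta_rot":[0,0,0],"gripper":0},{"offset":[0,0,0],"delta_rot":[0,0,0],"gripper":0},{"offset":[0,0,0],"delta_rot":[0,0,0],"gripper":0}]'

```text
time_s: 17.65
position: [577.7, -403.2, 101.2]
orientation: [[-0.058, -0.0, -0.998], [0.998, -0.0, -0.058], [-0.0, -1.0, 0.0]]
contact_force: [-0.4, 0.6, 0.3]
finger_gap: 60.9
```

Call:
carry_out --targets '[{"offset":[0,0,0],"delta_rot":[0,0,0],"gripper":0},{"offset":[0,0,0],"delta_rot":[0,0,0],"gripper":0},{"offset":[0,0,0],"delta_rot":[0,0,0],"gripper":0},{"offset":[0,0,0],"delta_rot":[0,0,0],"gripper":0},{"offset":[0,0,0],"delta_rot":[0,0,0],"gripper":0}]'

```text
time_s: 18.27
position: [577.7, -403.2, 101.2]
orientation: [[-0.058, 0.0, -0.998], [0.998, -0.0, -0.058], [-0.0, -1.0, -0.0]]
contact_force: [-1.1, 0.0, -0.0]
finger_gap: 87.4
```

```bash
python3 view2.py b5 578 -402 130 10 40 60;python3 plan.py 577.6 -402.8 54 97 0 40
```

```text
s r0,c0 151 346 F 10
t r0,c0 201 456 F 10
pos [ 577.7 -403.2  101.2] ang 93.3 turn 3.7 j7 -2.38 gap 87.6 F [ 0.1  0.4 -0.1] t 18.375
[{"offset": [0.002, 0.197, 0.0], "delta_rot": [0.0, -0.0051, -0.0], "gripper": 0.0}, {"offset": [0.002, 0.197, 0.0], "delta_rot": [0.0, -0.0051, -0.0], "gripper": 0.0}]
```

View pics/b5.png

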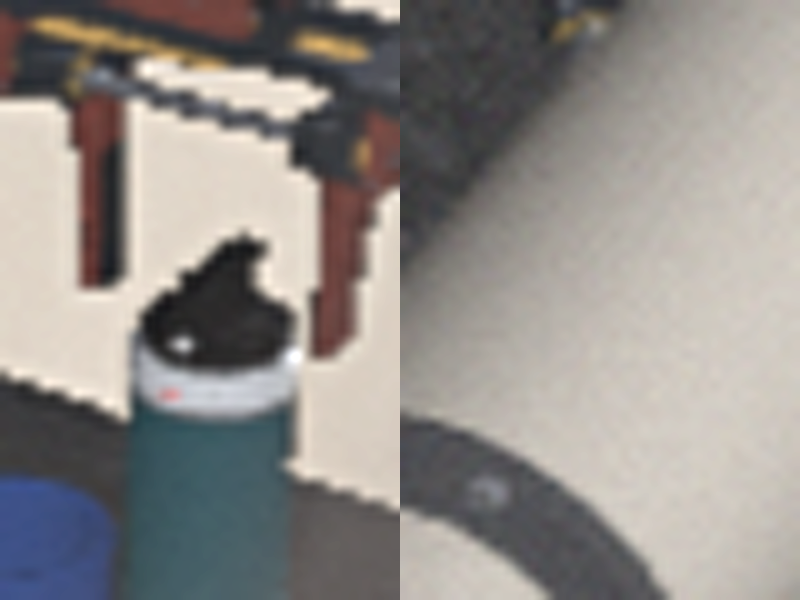

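```bash
python3 plan.py 577.7 -403.2 101.2 -177 0
```

```text
pos [ 577.7 -403.2  101.2] ang 93.3 turn 89.7 j7 -2.38 gap 87.6 F [ 0.1  0.4 -0.1] t 18.375
[{"offset": [0.0, 0.0, -0.0], "delta_rot": [0.0, -0.0277, -0.0], "gripper": 0.0}, {"offset": [0.0, 0.0, -0.0], "delta_rot": [0.0, -0.0277, -0.0], "gripper": 0.0}, {"offset": [0.0, 0.0, -0.0], "delta_rot": [0.0, -0.0277, -0.0], "gripper": 0.0}, {"offset": [0.0, 0.0, -0.0], "delta_rot": [0.0, -0.0277, -0.0], "gripper": 0.0}, {"offset": [0.0, 0.0, -0.0], "delta_rot": [0.0, -0.0277, -0.0], "gripper": 0.0}]
[{"offset": [0.0, 0.0, -0.0], "delta_rot": [0.0, -0.0277, -0.0], "gripper": 0.0}, {"offset": [0.0, 0.0, -0.0], "delta_rot": [0.0, -0.0277, -0.0], "gripper": 0.0}, {"offset": [0.0, 0.0, -0.0], "delta_rot": [0.0, -0.0277, -0.0], "gripper": 0.0}, {"offset": [-0.0, 0.0, -0.0], "delta_rot": [0.0, -0.0277, -0.0], "gripper": 0.0}]
```

Call:
carry_out --targets '[{"offset":[0,0,0],"delta_rot":[0,-0.0277,0],"gripper":0},{"offset":[0,0,0],"delta_rot":[0,-0.0277,0],"gripper":0},{"offset":[0,0,0],"delta_rot":[0,-0.0277,0],"gripper":0},{"offset":[0,0,0],"delta_rot":[0,-0.0277,0],"gripper":0},{"offset":[0,0,0],"delta_rot":[0,-0.0277,0],"gripper":0}]'

```text
time_s: 19.0
position: [577.6, -403.3, 101.2]
orientation: [[-0.804, -0.0, -0.594], [0.594, -0.0, -0.804], [-0.0, -1.0, 0.0]]
contact_force: [-0.1, 0.2, 0.2]
finger_gap: 87.9
```

Call:
carry_out --targets '[{"offset":[0,0,0],"delta_rot":[0,-0.0277,0],"gripper":0},{"offset":[0,0,0],"delta_rot":[0,-0.0277,0],"gripper":0},{"offset":[0,0,0],"delta_rot":[0,-0.0277,0],"gripper":0},{"offset":[0,0,0],"delta_rot":[0,-0.0277,0],"gripper":0},{"offset":[0,0,0],"delta_rot":[0,0,0],"gripper":0}]'

```text
time_s: 19.62
position: [577.5, -403.5, 101.2]
orientation: [[-0.999, 0.0, 0.052], [-0.052, 0.0, -0.999], [-0.0, -1.0, -0.0]]
contact_force: [-0.0, -0.1, 0.4]
finger_gap: 87.8
```

Call:
carry_out --targets '[{"offset":[0,0.2,0],"delta_rot":[0,0,0],"gripper":0},{"offset":[0,0.19,0],"delta_rot":[0,0,0],"gripper":0},{"offset":[0,0,0],"delta_rot":[0,0,0],"gripper":0}]'

```text
time_s: 20.0
position: [576.3, -402.4, 52.5]
orientation: [[-0.999, -0.003, 0.051], [-0.051, 0.002, -0.999], [0.003, -1.0, -0.002]]
contact_force: [-0.3, -0.2, -0.2]
finger_gap: 87.8
```

```bash
python3 view2.py b6 578 -402 110 10 40 60;python3 plan.py 577.6 -402.8 54 183 0 40
```

```text
s r0,c0 156 346 F 10
t r0,c0 203 454 F 10
pos [ 578.  -403.4   55. ] ang -177.0 turn 0.0 j7 -1.03 gap 88.1 F [0.1 0.7 0.2] t 20.1
[{"offset": [0.003, 0.008, -0.005], "delta_rot": [-0.0001, -0.0, -0.0], "gripper": 0.0}]
```

View pics/b6.png

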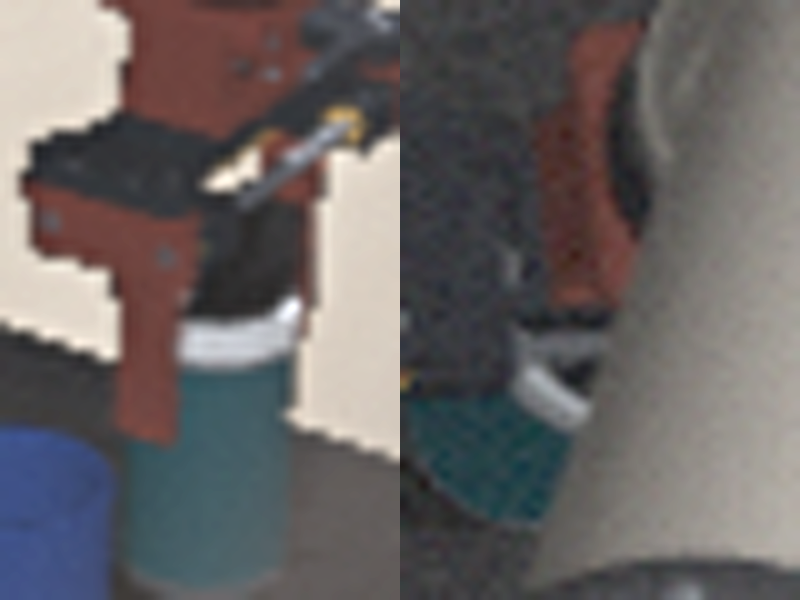

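Call:
carry_out --targets '[{"offset":[0,0,0],"delta_rot":[0,0,0],"gripper":1},{"offset":[0,0,0],"delta_rot":[0,0,0],"gripper":1},{"offset":[0,0,0],"delta_rot":[0,0,0],"gripper":1},{"offset":[0,0,0],"delta_rot":[0,0,0],"gripper":1},{"offset":[0,0,0],"delta_rot":[0,0,0],"gripper":1}]'

```text
time_s: 20.72
position: [578.1, -403.1, 55.0]
orientation: [[-0.999, 0.001, 0.054], [-0.054, -0.0, -0.999], [-0.001, -1.0, 0.0]]
contact_force: [-0.3, 2.7, 4.2]
finger_gap: 62.4
```

Call:
carry_out --targets '[{"offset":[0,0,0],"delta_rot":[0,0,0],"gripper":1},{"offset":[0,0,0],"delta_rot":[0,0,0],"gripper":1},{"offset":[0,-0.08,0],"delta_rot":[0,0,0],"gripper":1},{"offset":[0,0,0],"delta_rot":[0,0,0],"gripper":1}]'

```text
time_s: 21.22
position: [577.5, -403.6, 64.1]
orientation: [[-0.999, -0.0, 0.054], [-0.054, -0.0, -0.999], [0.0, -1.0, 0.0]]
contact_force: [-0.2, 0.0, -3.9]
finger_gap: 62.5
```

```bash
python3 - <<'E'
from h import *
t=shot('top','t1')
for n in('mark_flask','mark_mug_cream','mark_mug_blue','mark_salt','mark_spoon','mark_spoon_bowl'):
    for r in manip.regions_of(t,n)[:1]: 
        ys,xs=np.nonzero(r['region']);print(n,r['confidence'],(ys.min()+ys.max())/2,(xs.min()+xs.max())/2, ys.ptp() if hasattr(ys,'ptp') else np.ptp(ys),np.ptp(xs),atz(t,((ys.min()+ys.max())/2,(xs.min()+xs.max())/2),6).round(1))
f=lambda im:cv2.resize(im[200:325,165:350,::-1],None,fx=4.3,fy=4.3,interpolation=cv2.INTER_CUBIC)
cv2.imwrite('pics/tray.png',f(t['img']))
print(manip.observe()['position'],manip.observe()['finger_gap'],manip.observe()['contact_force'])
E
```

```text
mark_flask 0.79 238.5 260.0 17 18 [593.1 145.7   6. ]
mark_mug_cream 0.62 299.0 195.0 4 2 [430.3 312.2   6. ]
mark_mug_blue 0.83 238.0 207.5 24 25 [594.6 286.2   6. ]
mark_spoon 0.6 238.5 207.5 21 23 [593.2 286.2   6. ]
mark_spoon_bowl 0.74 309.5 382.0 9 48 [ 403.  -174.5    6. ]
[ 577.42511178 -403.16413879   63.63148468] 62.49056680149797 [ 0.05966689  0.10205561 -4.62424409]
```

View pics/tray.png

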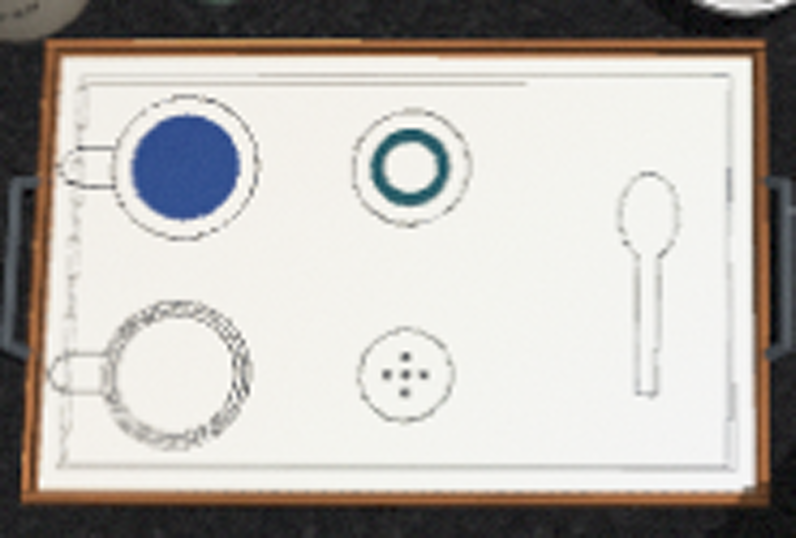

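```bash
python3 - <<'E'
from h import *
t=shot('top');s=shot('scene','s1')
c={'flask':(410.5,167.5),'blue':(186,167.5),'cream':(178.5,375),'salt':(405.5,375),'spT':(650,172),'spB':(646.5,396),'tl':(46,40),'tr':(767,40),'bl':(23,502),'br':(768,502)}
W={}
for n,(x,y) in c.items():
    z=18 if len(n)==2 else 6
    W[n]=atz(t,(200+(y+.5)/4.3-.5,165+(x+.5)/4.3-.5),z);print(n,W[n].round(1))
print((W['spT']+W['spB'])/2,np.linalg.norm(W['spT']-W['spB']))
# fit rigid: model tray coords
M={'flask':(65,0),'blue':(65,140),'cream':(-65,140),'salt':(-65,0)}
A=np.array([M[k] for k in M],float);B=np.array([W[k][:2] for k in M])
a=A-A.mean(0);b=B-B.mean(0);U,S,V=np.linalg.svd(a.T@b);R=(U@V).T;print('ang',np.degrees(np.arctan2(R[1,0],R[0,0])));tt=B.mean(0)-R@A.mean(0)
for k in M: print(k,(R@M[k]+tt).round(1),W[k][:2].round(1))
im=cv2.resize(s['img'][230:360,185:365,::-1],None,fx=4.4,fy=4.4,interpolation=cv2.INTER_CUBIC)
for k in M:
    q=proj(s,[*(R@M[k]+tt),6])[0];cv2.circle(im,(int((q[1]-185+.5)*4.4),int((q[0]-230+.5)*4.4)),2,(0,0,255),-1)
cv2.imwrite('pics/tray_s.png',im)
E
```

```text
flask [592.9 145.5   6. ]
blue [593.  285.2   6. ]
cream [462.6 284.3   6. ]
salt [462.8 145.6   6. ]
spT [590.   -2.6   6. ]
spB [450.   -0.7   6. ]
tl [672.3 374.9  18. ]
tr [671.6 -75.3  18. ]
bl [382.9 373.   18. ]
br [383.8 -73.3  18. ]
[519.9860949   -1.67625003   6.        ] 140.07150109812142
ang 0.097936901503191
flask [593.  145.3] [592.9 145.5]
blue [592.7 285.3] [593.  285.2]
cream [462.7 285. ] [462.6 284.3]
salt [463. 145.] [462.8 145.6]
```

View pics/tray_s.png

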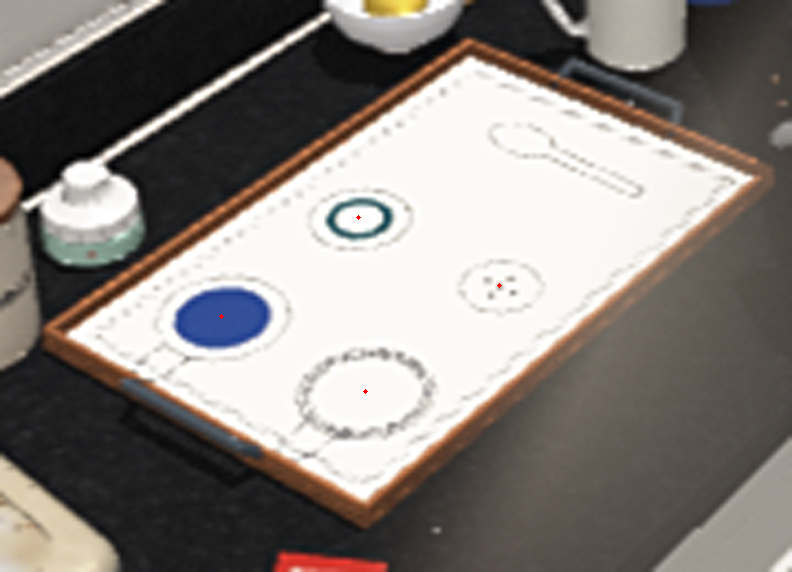

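Call:
carry_out --targets '[{"offset":[0,-0.2,0],"delta_rot":[0,0,0],"gripper":1},{"offset":[0,-0.3,0],"delta_rot":[0,0,0],"gripper":1},{"offset":[0,-0.3,0],"delta_rot":[0,0,0],"gripper":1},{"offset":[0,-0.22,0],"delta_rot":[0,0,0],"gripper":1},{"offset":[0,0,0],"delta_rot":[0,0,0],"gripper":1}]'

```text
time_s: 22.3
position: [579.1, -404.2, 189.0]
orientation: [[-0.999, 0.004, 0.054], [-0.054, -0.003, -0.999], [-0.004, -1.0, 0.003]]
contact_force: [-0.7, -0.3, -5.2]
finger_gap: 62.4
```

```bash
python3 plan.py 593 145 186 -177 1 50
```

```text
pos [ 579.1 -404.2  189. ] ang -176.9 turn -0.1 j7 -1.02 gap 62.4 F [-0.7 -0.3 -5.2] t 22.3
[{"offset": [-0.033, 0.001, -0.415], "delta_rot": [-0.0, 0.0, -0.0001], "gripper": 1.0}, {"offset": [-0.033, 0.001, -0.415], "delta_rot": [-0.0, 0.0, -0.0001], "gripper": 1.0}, {"offset": [-0.033, 0.001, -0.415], "delta_rot": [-0.0, 0.0, -0.0001], "gripper": 1.0}, {"offset": [-0.033, 0.002, -0.415], "delta_rot": [-0.0, 0.0, -0.0001], "gripper": 1.0}, {"offset": [-0.033, 0.002, -0.415], "delta_rot": [-0.0, 0.0, -0.0001], "gripper": 1.0}]
[{"offset": [-0.033, 0.002, -0.415], "delta_rot": [-0.0, 0.0, -0.0001], "gripper": 1.0}, {"offset": [-0.033, 0.002, -0.415], "delta_rot": [-0.0, 0.0, -0.0001], "gripper": 1.0}, {"offset": [-0.032, 0.002, -0.415], "delta_rot": [-0.0, 0.0, -0.0001], "gripper": 1.0}, {"offset": [-0.032, 0.002, -0.415], "delta_rot": [-0.0, 0.0, -0.0001], "gripper": 1.0}, {"offset": [-0.032, 0.002, -0.415], "delta_rot": [-0.0, 0.0, -0.0001], "gripper": 1.0}]
[{"offset": [-0.032, 0.002, -0.415], "delta_rot": [-0.0, 0.0, -0.0001], "gripper": 1.0}]
```

Moving gently with ramps so the flask doesn't swing.

Call:
carry_out --targets '[{"offset":[-0.02,0,-0.2],"delta_rot":[0,0,0],"gripper":1},{"offset":[-0.033,0,-0.3],"delta_rot":[0,0,0],"gripper":1},{"offset":[-0.033,0,-0.4],"delta_rot":[0,0,0],"gripper":1},{"offset":[-0.033,0,-0.4],"delta_rot":[0,0,0],"gripper":1},{"offset":[-0.033,0,-0.4],"delta_rot":[0,0,0],"gripper":1}]'

```text
time_s: 22.92
position: [583.7, -195.2, 184.6]
orientation: [[-0.998, -0.003, 0.055], [-0.055, 0.001, -0.998], [0.003, -1.0, -0.001]]
contact_force: [2.1, 0.4, -4.2]
finger_gap: 62.9
```

Call:
carry_out --targets '[{"offset":[-0.033,0,-0.4],"delta_rot":[0,0,0],"gripper":1},{"offset":[-0.033,0,-0.4],"delta_rot":[0,0,0],"gripper":1},{"offset":[-0.033,0,-0.4],"delta_rot":[0,0,0],"gripper":1},{"offset":[-0.033,0,-0.4],"delta_rot":[0,0,0],"gripper":1},{"offset":[-0.033,0,-0.4],"delta_rot":[0,0,0],"gripper":1}]'

```text
time_s: 23.55
position: [589.9, 44.8, 184.7]
orientation: [[-0.998, -0.003, 0.055], [-0.055, 0.0, -0.998], [0.003, -1.0, -0.0]]
contact_force: [0.4, -0.5, -4.4]
finger_gap: 62.2
```

Call:
carry_out --targets '[{"offset":[-0.03,0,-0.4],"delta_rot":[0,0,0],"gripper":1},{"offset":[-0.02,0,-0.25],"delta_rot":[0,0,0],"gripper":1},{"offset":[0,0,-0.1],"delta_rot":[0,0,0],"gripper":1},{"offset":[0,0,0],"delta_rot":[0,0,0],"gripper":1},{"offset":[0,0,0],"delta_rot":[0,0,0],"gripper":1}]'

```text
time_s: 24.18
position: [592.8, 130.1, 186.0]
orientation: [[-0.999, -0.001, 0.052], [-0.052, -0.001, -0.999], [0.001, -1.0, 0.001]]
contact_force: [0.4, -0.1, -4.2]
finger_gap: 62.4
```

```bash
python3 plan.py 593 145 66 -177 1 50
```

```text
pos [592.8 130.1 186. ] ang -177.0 turn 0.0 j7 -1.92 gap 62.4 F [ 0.4 -0.1 -4.2] t 24.175
[{"offset": [-0.003, 0.333, -0.042], "delta_rot": [-0.0001, -0.0, 0.0], "gripper": 1.0}, {"offset": [-0.003, 0.333, -0.042], "delta_rot": [-0.0001, -0.0, 0.0], "gripper": 1.0}, {"offset": [-0.003, 0.333, -0.041], "delta_rot": [-0.0001, -0.0, 0.0], "gripper": 1.0}]
```

Call:
carry_out --targets '[{"offset":[0,0.25,-0.065],"delta_rot":[0,0,0],"gripper":1},{"offset":[-0.003,0.35,-0.06],"delta_rot":[0,0,0],"gripper":1},{"offset":[0,0.25,0],"delta_rot":[0,0,0],"gripper":1},{"offset":[0,0.13,0],"delta_rot":[0,0,0],"gripper":1},{"offset":[0,0,0],"delta_rot":[0,0,0],"gripper":1}]'

```text
time_s: 24.8
position: [592.1, 145.9, 68.1]
orientation: [[-0.999, -0.002, 0.052], [-0.052, -0.001, -0.999], [0.002, -1.0, 0.001]]
contact_force: [0.8, -0.7, -3.7]
finger_gap: 62.9
```

```bash
python3 plan.py 593 145 61 -177 1 50; python3 view2.py c1 593 145 60 8 50 75
```

```text
pos [592.1 145.9  68.1] ang -177.0 turn 0.0 j7 -1.98 gap 62.9 F [ 0.8 -0.7 -3.7] t 24.8
[{"offset": [-0.007, 0.059, 0.008], "delta_rot": [-0.0001, -0.0, 0.0003], "gripper": 1.0}]
s r0,c0 227 240 F 8
t r0,c0 196 233 F 8
```

View pics/c1.png

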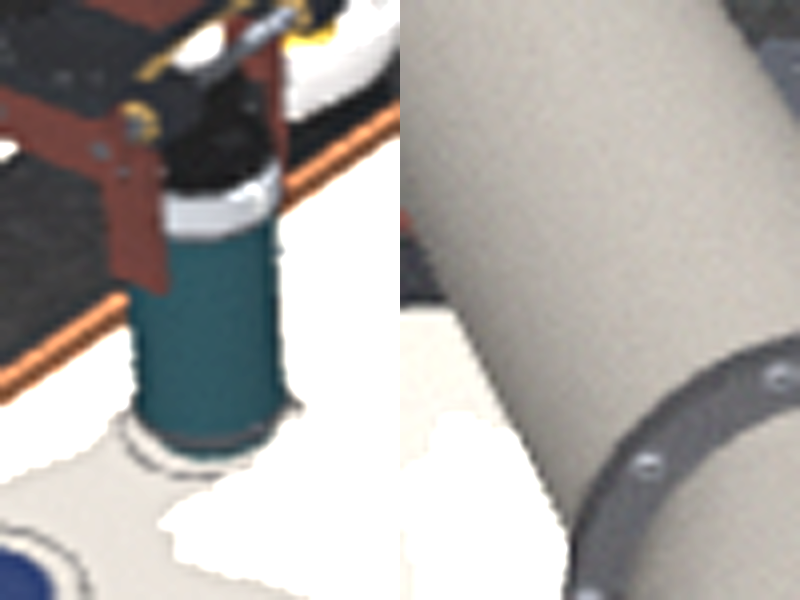

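Flask hangs right above its outline (scene crop, base at about (205, 450), ring around it). Next I lower it, release and rise.

Call:
carry_out --targets '[{"offset":[-0.005,0.03,0.005],"delta_rot":[0,0,0],"gripper":1},{"offset":[0,0.024,0],"delta_rot":[0,0,0],"gripper":1},{"offset":[0,0,0],"delta_rot":[0,0,0],"gripper":1}]'

```text
time_s: 25.28
position: [593.0, 146.7, 62.3]
orientation: [[-0.999, -0.0, 0.054], [-0.054, -0.0, -0.999], [0.0, -1.0, 0.0]]
contact_force: [-0.9, -0.3, -4.4]
finger_gap: 62.7
```

Call:
carry_out --targets '[{"offset":[0,0.008,0],"delta_rot":[0,0,0],"gripper":1},{"offset":[0,0,0],"delta_rot":[0,0,0],"gripper":1}]'

```text
time_s: 25.52
position: [593.1, 146.8, 61.4]
orientation: [[-0.999, 0.0, 0.054], [-0.054, -0.0, -0.999], [-0.0, -1.0, 0.0]]
contact_force: [-1.1, 0.5, -5.1]
finger_gap: 62.7
```

Call:
carry_out --targets '[{"offset":[0,0.008,0.01],"delta_rot":[0,0,0],"gripper":1},{"offset":[0,0,0],"delta_rot":[0,0,0],"gripper":1}]'

```text
time_s: 25.78
position: [593.5, 146.4, 61.0]
orientation: [[-0.999, 0.001, 0.054], [-0.054, 0.001, -0.999], [-0.001, -1.0, -0.001]]
contact_force: [-1.0, 1.5, 0.7]
finger_gap: 62.6
```

Call:
carry_out --targets '[{"offset":[0,0,0],"delta_rot":[0,0,0],"gripper":0},{"offset":[0,0,0],"delta_rot":[0,0,0],"gripper":0},{"offset":[0,0,0],"delta_rot":[0,0,0],"gripper":0},{"offset":[0,0,0],"delta_rot":[0,0,0],"gripper":0},{"offset":[0,0,0],"delta_rot":[0,0,0],"gripper":0}]'

```text
time_s: 26.4
position: [593.2, 145.5, 60.4]
orientation: [[-0.999, -0.0, 0.054], [-0.054, -0.0, -0.999], [0.0, -1.0, 0.0]]
contact_force: [-0.0, -1.6, -0.3]
finger_gap: 88.2
```

Call:
carry_out --targets '[{"offset":[0,-0.2,0],"delta_rot":[0,0,0],"gripper":0},{"offset":[0,-0.4,0],"delta_rot":[0,0,0],"gripper":0},{"offset":[0,-0.4,0],"delta_rot":[0,0,0],"gripper":0},{"offset":[0,0,0],"delta_rot":[0,0,0],"gripper":0}]'

```text
time_s: 26.9
position: [595.9, 146.5, 184.8]
orientation: [[-0.999, 0.008, 0.054], [-0.054, 0.002, -0.999], [-0.008, -1.0, -0.002]]
contact_force: [0.3, 0.5, -0.3]
finger_gap: 87.9
```

```bash
python3 - <<'E'
from h import *
s=shot('scene','s2');t=shot('top','t2')
f=lambda im,r0,r1,c0,c1,w,h:cv2.resize(im[r0:r1,c0:c1,::-1],(w,h),interpolation=cv2.INTER_CUBIC)
cv2.imwrite('pics/c2.png',np.hstack([f(s['img'],170,290,230,400,566,400)]))
cv2.imwrite('pics/c2t.png',f(t['img'],170,340,330,560,780,576))
print(manip.observe()['position'])
E
```

```text
[593.07789799 145.47135512 180.42843492]
```

View pics/c2.png

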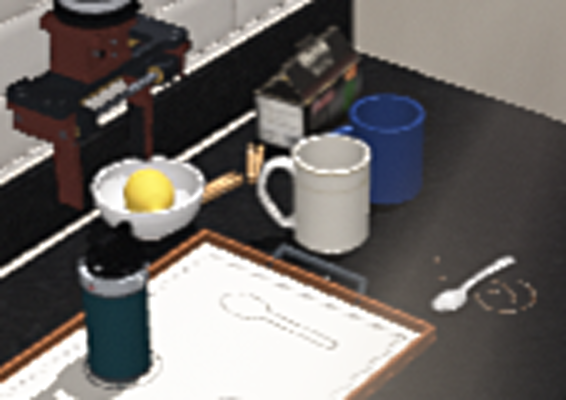

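View pics/c2t.png

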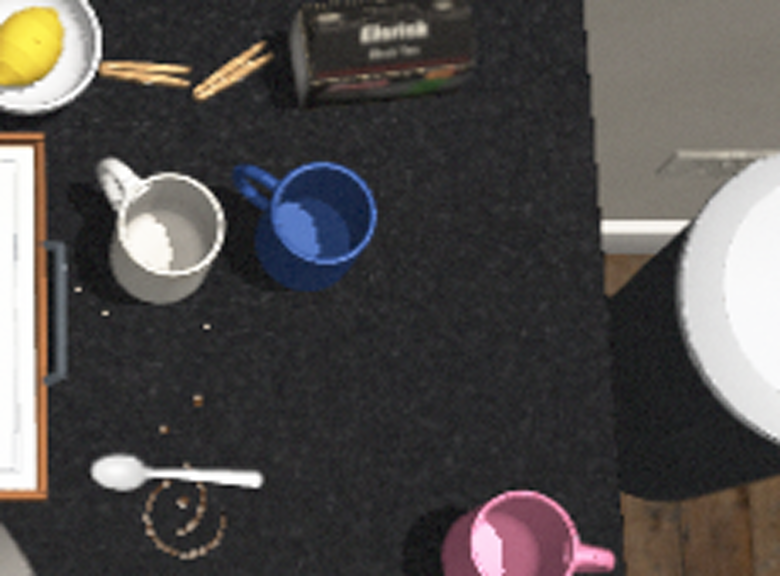

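```bash
python3 - <<'E'
from h import *
t=shot('top');s=shot('scene')
g=lambda x,y:(170+(y+.5)/3.391-.5,330+(x+.5)/3.391-.5)
print('cream rim',atz(t,g(171.5,223.5),101).round(1),'blue rim',atz(t,g(324,213),92).round(1))
for n,z in(('mug_cream_centre',50),('mug_cream_handle',50),('mug_blue_centre',46),('mug_blue_handle',46),('spoon_centre',5),('spoon_bowl',5)):
    for nm,p in(('s',s),('t',t)):
        print(n,nm,[(round(r['confidence'],2),np.round(r['at']).tolist(),atz(p,r['at'],z).round(0)[:2].tolist()) for r in manip.landmark_of(p,n)[:3]])
for n in('mug_cream_centre','mug_blue_centre'):
    z=101 if 'cream' in n else 92
    for r in manip.regions_of(t,n)[:2]:
        ys,xs=np.nonzero(r['region']);print(n,r['confidence'],r['at'],ys.min(),ys.max(),xs.min(),xs.max())
g2=lambda x,y:g(x,y)
print('spoon ends',atz(t,g(91,471),5).round(1),atz(t,g(263,480),5).round(1))
E
```

```text
cream rim [ 576.  -164.8  101. ] blue rim [ 586.5 -280.1   92. ]
mug_cream_centre s [(0.86, [220.0, 427.0], [328.0, -413.0]), (0.81, [227.0, 324.0], [591.0, -158.0])]
mug_cream_centre t [(0.68, [188.0, 214.0], [720.0, 266.0]), (0.66, [333.0, 481.0], [337.0, -420.0]), (0.6, [243.0, 378.0], [570.0, -164.0])]
mug_cream_handle s [(0.98, [217.0, 434.0], [319.0, -448.0]), (0.58, [226.0, 310.0], [633.0, -133.0])]
mug_cream_handle t [(0.93, [222.0, 362.0], [625.0, -123.0]), (0.81, [334.0, 497.0], [332.0, -461.0])]
mug_blue_centre s [(0.84, [214.0, 344.0], [592.0, -280.0]), (0.72, [303.0, 235.0], [550.0, 323.0]), (0.68, [290.0, 281.0], [485.0, 198.0])]
mug_blue_centre t [(0.89, [238.0, 421.0], [583.0, -277.0])]
mug_blue_handle s [(0.76, [219.0, 331.0], [609.0, -221.0]), (0.63, [318.0, 266.0], [435.0, 322.0])]
mug_blue_handle t [(0.61, [223.0, 404.0], [625.0, -234.0])]
spoon_centre s [(0.44, [255.0, 372.0], [401.0, -170.0])]
spoon_centre t [(0.59, [309.0, 382.0], [403.0, -175.0])]
spoon_bowl s [(0.6, [257.0, 366.0], [409.0, -147.0])]
spoon_bowl t [(0.62, [308.0, 364.0], [406.0, -127.0]), (0.6, [287.0, 201.0], [463.0, 297.0])]
mug_cream_centre 0.88 [239.5, 374.2] 218 259 360 394
mug_cream_centre 0.63 [331.3, 482.2] 315 349 460 510
mug_blue_centre 0.78 [234.0, 416.9] 218 255 398 440
spoon ends [ 405.8 -108.4    5. ] [ 398.4 -240.1    5. ]
```

```bash
cat > mugov.py <<'E'
from h import *
import sys
def circ(c,r,z): a=np.linspace(0,2*np.pi,60);return np.stack([c[0]+r*np.cos(a),c[1]+r*np.sin(a),0*a+z],1)
def run(name,mugs,F=8):
    L=[];cx=np.mean([m[0] for m in mugs]);cy=np.mean([m[1] for m in mugs])
    for cam in('top','scene'):
        p=shot(cam);q=proj(p,[cx,cy,50])[0];h,w=int(560/F),int(790/F/(1 if len(mugs)>1 else 2))
        r0,c0=int(q[0])-h//2,int(q[1])-w//2
        im=cv2.resize(p['img'][r0:r0+h,c0:c0+w,::-1],None,fx=F,fy=F,interpolation=cv2.INTER_CUBIC)
        def poly(P,col):
            q=proj(p,P);cv2.polylines(im,[np.stack([(q[:,1]-c0+.5)*F,(q[:,0]-r0+.5)*F],1).astype(int)],True,col,1)
        for x,y,a,r,H,z0 in mugs:
            poly(circ((x,y),r,H+z0),(0,0,255));poly(circ((x,y),r,z0),(0,255,0))
            d=np.array([np.cos(np.radians(a)),np.sin(np.radians(a))])
            poly([[x+d[0]*k,y+d[1]*k,z0+H/2] for k in(39,77)],(0,255,255))
        L.append(im)
    if len(mugs)==1: L=[np.hstack(L)]
    for i,im in enumerate(L): cv2.imwrite(f'pics/{name}{i}.png',im)
if __name__=='__main__':
    a=list(map(float,sys.argv[2:]));run(sys.argv[1],[a[i:i+6] for i in range(0,len(a),6)])
E
python3 mugov.py d 576 -164.8 37 39 101 0  586.5 -280.1 50 40 92 0
```

```text
(no output)
```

View pics/d0.png

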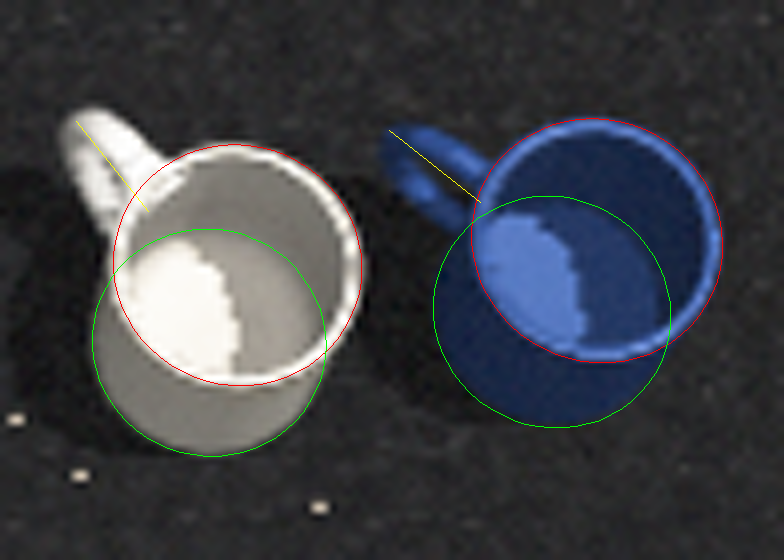

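View pics/d1.png

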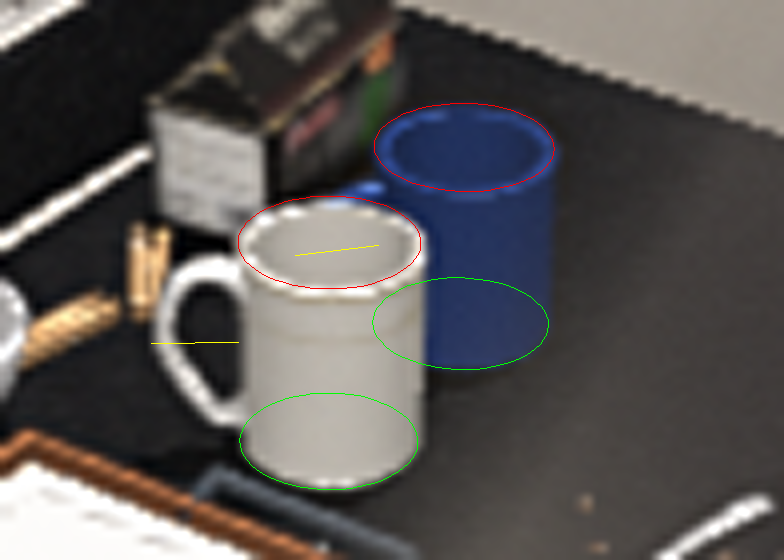

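```bash
python3 plan.py 557.3 -256.2 110 -130 0.45 50
```

```text
pos [593.1 145.6 180.4] ang -176.9 turn 46.9 j7 -1.95 gap 87.8 F [-0.1 -0.4  1.2] t 27.9
[{"offset": [0.053, 0.065, 0.37], "delta_rot": [-0.0, -0.0145, -0.0], "gripper": 0.45}, {"offset": [0.087, 0.065, 0.363], "delta_rot": [-0.0, -0.0145, -0.0], "gripper": 0.45}, {"offset": [0.119, 0.065, 0.354], "delta_rot": [-0.0, -0.0145, -0.0], "gripper": 0.45}, {"offset": [0.151, 0.065, 0.342], "delta_rot": [-0.0, -0.0145, -0.0], "gripper": 0.45}, {"offset": [0.181, 0.065, 0.327], "delta_rot": [-0.0, -0.0145, -0.0], "gripper": 0.45}]
[{"offset": [0.21, 0.065, 0.309], "delta_rot": [-0.0, -0.0145, -0.0], "gripper": 0.45}, {"offset": [0.237, 0.065, 0.288], "delta_rot": [-0.0, -0.0145, -0.0], "gripper": 0.45}, {"offset": [0.263, 0.065, 0.266], "delta_rot": [-0.0, -0.0145, -0.0], "gripper": 0.45}, {"offset": [0.286, 0.065, 0.241], "delta_rot": [-0.0, -0.0145, -0.0], "gripper": 0.45}]
```

Call:
carry_out --targets '[{"offset":[0.053,0,0.37],"delta_rot":[0,-0.0145,0],"gripper":0.45},{"offset":[0.087,0,0.363],"delta_rot":[0,-0.0145,0],"gripper":0.45},{"offset":[0.119,0.065,0.354],"delta_rot":[0,-0.0145,0],"gripper":0.45},{"offset":[0.151,0.065,0.342],"delta_rot":[0,-0.0145,0],"gripper":0.45},{"offset":[0.181,0.065,0.327],"delta_rot":[0,-0.0145,0],"gripper":0.45}]'

```text
time_s: 28.52
position: [573.2, -79.1, 157.0]
orientation: [[-0.871, 0.001, 0.49], [-0.49, -0.0, -0.871], [-0.0, -1.0, 0.0]]
contact_force: [0.8, 0.6, 0.6]
finger_gap: 48.5
```

Call:
carry_out --targets '[{"offset":[0.21,0.065,0.309],"delta_rot":[0,-0.0145,0],"gripper":0.45},{"offset":[0.237,0.065,0.288],"delta_rot":[0,-0.0145,0],"gripper":0.45},{"offset":[0.263,0.065,0.266],"delta_rot":[0,-0.0145,0],"gripper":0.45},{"offset":[0.286,0.065,0.241],"delta_rot":[0,-0.0145,0],"gripper":0.45},{"offset":[0,0,0],"delta_rot":[0,0,0],"gripper":0.45}]'

```text
time_s: 29.15
position: [555.6, -261.5, 124.9]
orientation: [[-0.647, -0.002, 0.763], [-0.763, -0.002, -0.647], [0.002, -1.0, -0.0]]
contact_force: [0.5, -0.2, -0.7]
finger_gap: 48.5
```

```bash
python3 view2.py d2 570 -260 90 8 50 70;python3 plan.py 557.3 -256.2 75 -130 0.45 50
```

```text
s r0,c0 171 321 F 8
t r0,c0 203 392 F 8
pos [ 557.5 -256.4  125.7] ang -130.0 turn 0.0 j7 -0.49 gap 48.2 F [0.6 1.  0.5] t 29.25
[{"offset": [-0.0, 0.211, -0.001], "delta_rot": [0.0, -0.0, -0.0], "gripper": 0.45}, {"offset": [-0.0, 0.211, -0.001], "delta_rot": [0.0, -0.0, -0.0], "gripper": 0.45}]
```

View pics/d2.png

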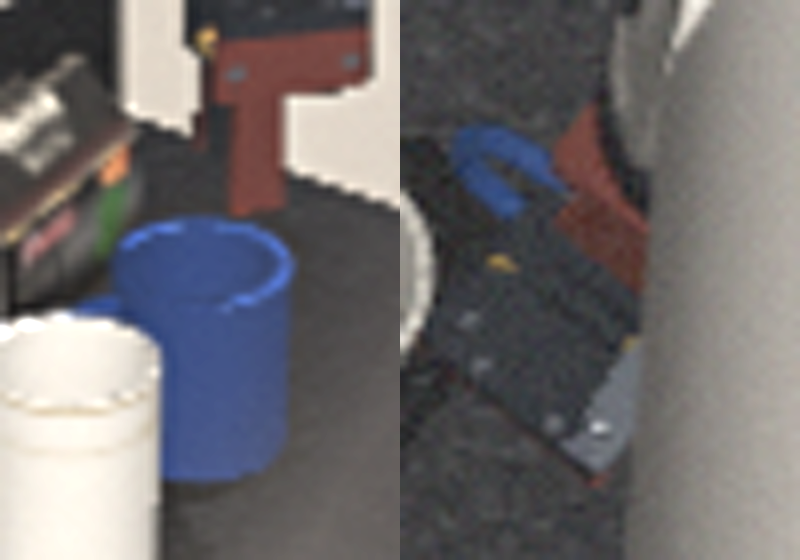

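Call:
carry_out --targets '[{"offset":[0,0.3,0],"delta_rot":[0,0,0],"gripper":0.45},{"offset":[0,0.15,0],"delta_rot":[0,0,0],"gripper":0.45},{"offset":[0,0.07,0],"delta_rot":[0,0,0],"gripper":0.45},{"offset":[0,0.05,0],"delta_rot":[0,0,0],"gripper":0.45},{"offset":[0,0,0],"delta_rot":[0,0,0],"gripper":0.45}]'

```text
time_s: 29.88
position: [557.8, -256.3, 57.6]
orientation: [[-0.642, 0.0, 0.767], [-0.767, -0.0, -0.642], [-0.0, -1.0, 0.0]]
contact_force: [-0.3, 0.5, 0.0]
finger_gap: 48.3
```

Call:
carry_out --targets '[{"offset":[0,0.1,0],"delta_rot":[0,0,0],"gripper":0.45},{"offset":[0,0.09,0],"delta_rot":[0,0,0],"gripper":0.45},{"offset":[0,0,0],"delta_rot":[0,0,0],"gripper":0.45}]'

```text
time_s: 30.25
position: [556.6, -256.1, 33.4]
orientation: [[-0.642, -0.002, 0.767], [-0.767, 0.001, -0.642], [0.001, -1.0, -0.002]]
contact_force: [0.4, -0.6, -0.2]
finger_gap: 48.4
```

Call:
carry_out --targets '[{"offset":[0,0,0],"delta_rot":[0,0,0],"gripper":1},{"offset":[0,0,0],"delta_rot":[0,0,0],"gripper":1},{"offset":[0,0,0],"delta_rot":[0,0,0],"gripper":1},{"offset":[0,0,0],"delta_rot":[0,0,0],"gripper":1},{"offset":[0,0,0],"delta_rot":[0,0,0],"gripper":1}]'

```text
time_s: 30.88
position: [557.8, -256.4, 34.8]
orientation: [[-0.642, 0.0, 0.767], [-0.767, -0.0, -0.642], [-0.0, -1.0, 0.0]]
contact_force: [0.7, -0.8, 0.6]
finger_gap: 5.5
```

Call:
carry_out --targets '[{"offset":[0,0,0],"delta_rot":[0,0,0],"gripper":1},{"offset":[0,0,0],"delta_rot":[0,0,0],"gripper":1}]'

```text
time_s: 31.12
position: [557.8, -256.4, 34.7]
orientation: [[-0.642, 0.0, 0.767], [-0.767, -0.0, -0.642], [-0.0, -1.0, 0.0]]
contact_force: [0.3, -0.8, 1.1]
finger_gap: 5.4
```

Call:
carry_out --targets '[{"offset":[0,-0.15,0],"delta_rot":[0,0,0],"gripper":1},{"offset":[0,-0.35,0],"delta_rot":[0,0,0],"gripper":1},{"offset":[0,-0.4,0],"delta_rot":[0,0,0],"gripper":1},{"offset":[0,-0.4,0],"delta_rot":[0,0,0],"gripper":1},{"offset":[0,-0.2,0],"delta_rot":[0,0,0],"gripper":1}]'

```text
time_s: 31.75
position: [558.4, -256.5, 218.6]
orientation: [[-0.642, 0.004, 0.767], [-0.767, -0.001, -0.642], [-0.001, -1.0, 0.004]]
contact_force: [-0.2, 0.6, -4.3]
finger_gap: 5.3
```

```bash
python3 view2.py d3 557 -256 200 6 66 90;python3 plan.py 555.2 285.3 215 -90 1 46
```

```text
s r0,c0 135 316 F 6
t r0,c0 187 390 F 6
pos [ 559.2 -256.9  218.7] ang -129.9 turn 39.9 j7 -0.46 gap 5.3 F [ 0.3 -0.  -3.8] t 31.85
[{"offset": [-0.287, 0.002, -0.244], "delta_rot": [-0.0001, -0.0092, 0.0], "gripper": 1.0}, {"offset": [-0.301, 0.002, -0.227], "delta_rot": [-0.0001, -0.0092, 0.0], "gripper": 1.0}, {"offset": [-0.313, 0.002, -0.209], "delta_rot": [-0.0001, -0.0092, 0.0], "gripper": 1.0}, {"offset": [-0.325, 0.002, -0.19], "delta_rot": [-0.0001, -0.0092, 0.0], "gripper": 1.0}, {"offset": [-0.335, 0.002, -0.171], "delta_rot": [-0.0001, -0.0092, 0.0], "gripper": 1.0}]
[{"offset": [-0.345, 0.002, -0.151], "delta_rot": [-0.0001, -0.0092, 0.0], "gripper": 1.0}, {"offset": [-0.353, 0.002, -0.131], "delta_rot": [-0.0001, -0.0092, 0.0], "gripper": 1.0}, {"offset": [-0.36, 0.002, -0.11], "delta_rot": [-0.0001, -0.0092, 0.0], "gripper": 1.0}, {"offset": [-0.366, 0.002, -0.089], "delta_rot": [-0.0001, -0.0092, 0.0], "gripper": 1.0}, {"offset": [-0.37, 0.002, -0.068], "delta_rot": [-0.0001, -0.0092, 0.0], "gripper": 1.0}]
[{"offset": [-0.374, 0.003, -0.046], "delta_rot": [-0.0001, -0.0092, 0.0], "gripper": 1.0}, {"offset": [-0.376, 0.003, -0.025], "delta_rot": [-0.0001, -0.0092, 0.0], "gripper": 1.0}]
```

View pics/d3.png

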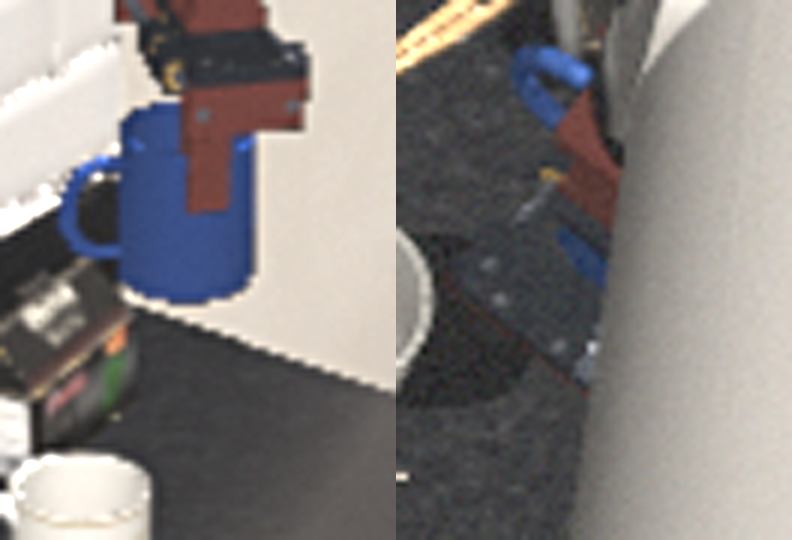

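The blue mug hangs level in the gripper (scene crop, around (190, 200)). Next I carry it over to its outline.

Call:
carry_out --targets '[{"offset":[-0.15,0,-0.12],"delta_rot":[0,0,0],"gripper":1},{"offset":[-0.287,0,-0.244],"delta_rot":[0,-0.0092,0],"gripper":1},{"offset":[-0.301,0,-0.227],"delta_rot":[0,-0.0092,0],"gripper":1},{"offset":[-0.313,0,-0.209],"delta_rot":[0,-0.0092,0],"gripper":1},{"offset":[-0.325,0,-0.19],"delta_rot":[0,-0.0092,0],"gripper":1}]'

```text
time_s: 32.48
position: [555.5, -51.2, 213.3]
orientation: [[-0.447, -0.002, 0.894], [-0.894, 0.0, -0.447], [0.001, -1.0, -0.002]]
contact_force: [0.8, -0.0, -2.0]
finger_gap: 5.2
```

Call:
carry_out --targets '[{"offset":[-0.335,0,-0.171],"delta_rot":[0,-0.0092,0],"gripper":1},{"offset":[-0.345,0,-0.151],"delta_rot":[0,-0.0092,0],"gripper":1},{"offset":[-0.353,0,-0.131],"delta_rot":[0,-0.0092,0],"gripper":1},{"offset":[-0.36,0,-0.11],"delta_rot":[0,-0.0092,0],"gripper":1},{"offset":[-0.366,0,-0.089],"delta_rot":[0,-0.0092,0],"gripper":1}]'

```text
time_s: 33.1
position: [554.6, 174.2, 213.3]
orientation: [[-0.174, -0.002, 0.985], [-0.985, -0.001, -0.174], [0.001, -1.0, -0.002]]
contact_force: [1.0, -0.2, -3.0]
finger_gap: 4.9
```

```bash
python3 plan.py 555.2 285.3 215 -90 1 46
```

```text
pos [554.6 174.2 213.3] ang -100.0 turn 10.0 j7 -0.77 gap 4.9 F [ 1.  -0.2 -3. ] t 33.1
[{"offset": [-0.304, -0.005, -0.052], "delta_rot": [0.0001, -0.0093, 0.0001], "gripper": 1.0}, {"offset": [-0.307, -0.005, -0.034], "delta_rot": [0.0001, -0.0093, 0.0001], "gripper": 1.0}, {"offset": [-0.308, -0.005, -0.016], "delta_rot": [0.0001, -0.0093, 0.0001], "gripper": 1.0}]
```

Call:
carry_out --targets '[{"offset":[-0.32,0,-0.052],"delta_rot":[0,-0.0093,0],"gripper":1},{"offset":[-0.25,0,-0.034],"delta_rot":[0,-0.0093,0],"gripper":1},{"offset":[-0.15,0,-0.016],"delta_rot":[0,-0.0093,0],"gripper":1},{"offset":[-0.05,0,0],"delta_rot":[0,0,0],"gripper":1},{"offset":[0,0,0],"delta_rot":[0,0,0],"gripper":1}]'

```text
time_s: 33.72
position: [555.1, 265.6, 214.2]
orientation: [[-0.003, -0.001, 1.0], [-1.0, -0.001, -0.003], [0.001, -1.0, -0.001]]
contact_force: [0.2, 0.1, -3.1]
finger_gap: 5.2
```

```bash
python3 plan.py 555.2 285.3 60 -90 1 46
```

```text
pos [555.1 265.6 214.2] ang -90.2 turn 0.2 j7 -0.76 gap 5.2 F [ 0.2  0.1 -3.1] t 33.725
[{"offset": [-0.041, 0.321, 0.0], "delta_rot": [0.0, -0.0001, 0.0], "gripper": 1.0}, {"offset": [-0.041, 0.321, 0.0], "delta_rot": [0.0, -0.0001, 0.0], "gripper": 1.0}, {"offset": [-0.041, 0.321, 0.0], "delta_rot": [0.0, -0.0001, 0.0], "gripper": 1.0}, {"offset": [-0.041, 0.321, 0.0], "delta_rot": [0.0, -0.0001, 0.0], "gripper": 1.0}]
```

Call:
carry_out --targets '[{"offset":[-0.08,0.25,0],"delta_rot":[0,0,0],"gripper":1},{"offset":[-0.082,0.35,0],"delta_rot":[0,0,0],"gripper":1},{"offset":[0,0.35,0],"delta_rot":[0,0,0],"gripper":1},{"offset":[0,0.28,0],"delta_rot":[0,0,0],"gripper":1},{"offset":[0,0.05,0],"delta_rot":[0,0,0],"gripper":1}]'

```text
time_s: 34.35
position: [554.1, 283.1, 58.7]
orientation: [[-0.004, -0.004, 1.0], [-1.0, -0.003, -0.004], [0.003, -1.0, -0.004]]
contact_force: [0.4, 0.1, -2.2]
finger_gap: 5.0
```

Call:
carry_out --targets '[{"offset":[0,0,0],"delta_rot":[0,0,0],"gripper":1},{"offset":[0,0,0],"delta_rot":[0,0,0],"gripper":1}]'

```text
time_s: 34.6
position: [556.3, 286.4, 62.9]
orientation: [[-0.002, 0.003, 1.0], [-1.0, 0.001, -0.002], [-0.001, -1.0, 0.003]]
contact_force: [0.3, -0.3, -1.0]
finger_gap: 5.1
```

```bash
python3 plan.py 555.2 285.3 41 -90 1 46; python3 mugov.py e 592.7 285.3 90 40 92 16
```

```text
pos [556.3 286.4  62.9] ang -90.1 turn 0.1 j7 -0.89 gap 5.1 F [ 0.3 -0.3 -1. ] t 34.6
[{"offset": [0.01, 0.182, -0.01], "delta_rot": [-0.0004, -0.0003, -0.0002], "gripper": 1.0}]
```

View pics/e0.png

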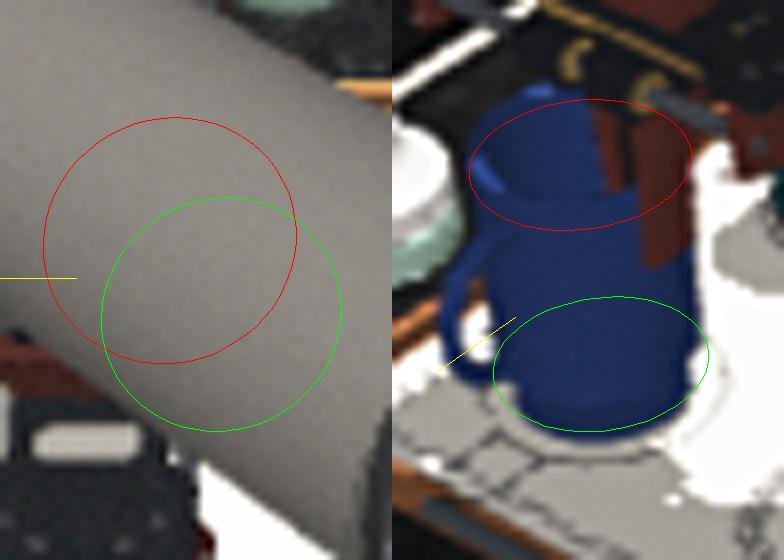

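Call:
carry_out --targets '[{"offset":[0.007,0.08,-0.007],"delta_rot":[0,0,0],"gripper":1},{"offset":[0,0.06,0],"delta_rot":[0,0,0],"gripper":1},{"offset":[0,0.03,0],"delta_rot":[0,0,0],"gripper":1},{"offset":[0,0,0],"delta_rot":[0,0,0],"gripper":1},{"offset":[0,0,0],"delta_rot":[0,0,0],"gripper":1}]'

```text
time_s: 35.33
position: [553.7, 284.9, 40.8]
orientation: [[-0.001, -0.001, 1.0], [-1.0, -0.001, -0.001], [0.001, -1.0, -0.001]]
contact_force: [-4.6, -3.7, 5.7]
finger_gap: 5.4
```

Call:
carry_out --targets '[{"offset":[0,0.01,0],"delta_rot":[0,0,0],"gripper":1},{"offset":[0,0,0],"delta_rot":[0,0,0],"gripper":1}]'

```text
time_s: 35.58
position: [553.7, 284.9, 40.7]
orientation: [[-0.001, -0.0, 1.0], [-1.0, -0.001, -0.001], [0.001, -1.0, -0.0]]
contact_force: [-7.1, -4.3, 14.7]
finger_gap: 5.4
```

Call:
carry_out --targets '[{"offset":[0,-0.008,0],"delta_rot":[0,0,0],"gripper":1},{"offset":[0,0,0],"delta_rot":[0,0,0],"gripper":0.6},{"offset":[0,0,0],"delta_rot":[0,0,0],"gripper":0.6},{"offset":[0,0,0],"delta_rot":[0,0,0],"gripper":0.6},{"offset":[0,0,0],"delta_rot":[0,0,0],"gripper":0.6}]'

```text
time_s: 36.2
position: [554.3, 285.2, 40.2]
orientation: [[-0.001, 0.0, 1.0], [-1.0, 0.0, -0.001], [-0.0, -1.0, 0.0]]
contact_force: [0.7, 0.6, 0.0]
finger_gap: 34.8
```

Call:
carry_out --targets '[{"offset":[0,0,0],"delta_rot":[0,0,0],"gripper":0.5},{"offset":[0,-0.2,0],"delta_rot":[0,0,0],"gripper":0.5},{"offset":[0,-0.4,0],"delta_rot":[0,0,0],"gripper":0.5},{"offset":[0,-0.3,0],"delta_rot":[0,0,0],"gripper":0.5},{"offset":[0,0,0],"delta_rot":[0,0,0],"gripper":0.5}]'

```text
time_s: 36.83
position: [556.0, 286.6, 151.7]
orientation: [[-0.001, 0.005, 1.0], [-1.0, 0.003, -0.001], [-0.003, -1.0, 0.005]]
contact_force: [-0.2, 0.9, 0.2]
finger_gap: 43.5
```

```bash
python3 mugov.py e 592.7 285.3 90 40 92 6;python3 mugov.py f 575 -165.3 36 39 101 0
```

```text
(no output)
```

View pics/e0.png

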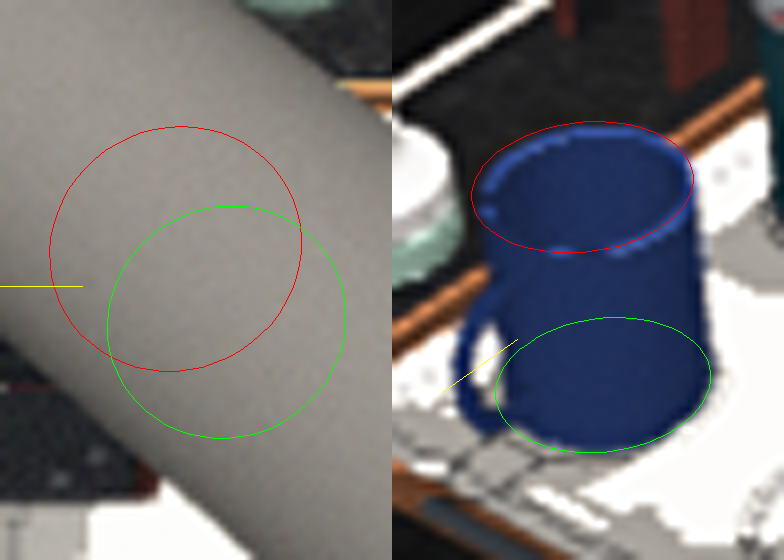

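View pics/f0.png

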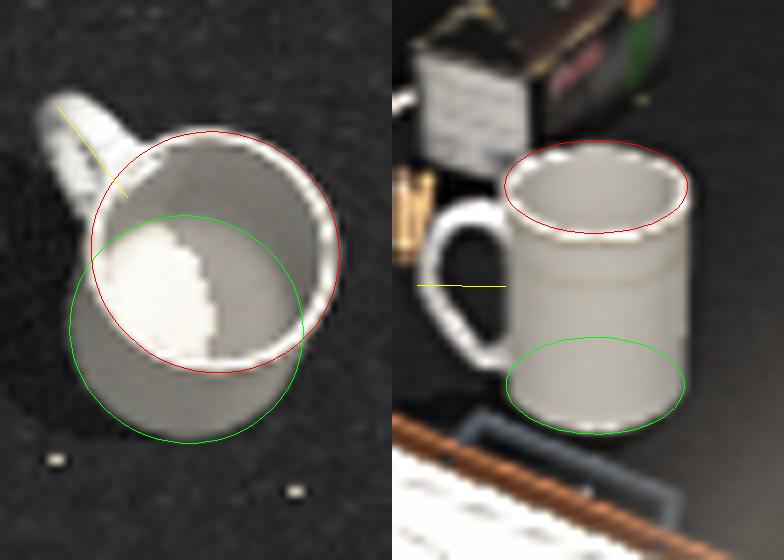

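```bash
python3 plan.py 553.5 -135.8 150 -144 0.45 50
```

```text
pos [553.5 284.5 147. ] ang -90.1 turn -53.9 j7 -0.83 gap 44.1 F [-0.3 -0.4  0. ] t 37.025
[{"offset": [0.389, -0.002, 0.001], "delta_rot": [0.0, 0.0166, 0.0], "gripper": 0.45}, {"offset": [0.387, -0.002, 0.041], "delta_rot": [0.0, 0.0166, 0.0], "gripper": 0.45}, {"offset": [0.381, -0.002, 0.081], "delta_rot": [0.0, 0.0166, 0.0], "gripper": 0.45}, {"offset": [0.37, -0.003, 0.121], "delta_rot": [0.0, 0.0166, 0.0], "gripper": 0.45}, {"offset": [0.355, -0.003, 0.159], "delta_rot": [0.0, 0.0166, 0.0], "gripper": 0.45}]
[{"offset": [0.337, -0.003, 0.195], "delta_rot": [0.0, 0.0166, 0.0], "gripper": 0.45}, {"offset": [0.315, -0.003, 0.229], "delta_rot": [0.0, 0.0166, 0.0], "gripper": 0.45}, {"offset": [0.289, -0.003, 0.261], "delta_rot": [0.0, 0.0166, 0.0], "gripper": 0.45}, {"offset": [0.26, -0.003, 0.289], "delta_rot": [0.0, 0.0166, 0.0], "gripper": 0.45}]
```

Call:
carry_out --targets '[{"offset":[0.389,-0.2,0.001],"delta_rot":[0,0.0166,0],"gripper":0.45},{"offset":[0.387,0,0.041],"delta_rot":[0,0.0166,0],"gripper":0.45},{"offset":[0.381,0,0.081],"delta_rot":[0,0.0166,0],"gripper":0.45},{"offset":[0.37,0,0.121],"delta_rot":[0,0.0166,0],"gripper":0.45},{"offset":[0.355,0,0.159],"delta_rot":[0,0.0166,0],"gripper":0.45}]'

```text
time_s: 37.65
position: [553.5, 49.9, 171.1]
orientation: [[-0.502, -0.002, 0.865], [-0.865, -0.0, -0.502], [0.001, -1.0, -0.002]]
contact_force: [0.4, 0.1, 0.6]
finger_gap: 48.6
```

Call:
carry_out --targets '[{"offset":[0.337,0.05,0.195],"delta_rot":[0,0.0166,0],"gripper":0.45},{"offset":[0.315,0.05,0.229],"delta_rot":[0,0.0166,0],"gripper":0.45},{"offset":[0.289,0.05,0.261],"delta_rot":[0,0.0166,0],"gripper":0.45},{"offset":[0.26,0.05,0.289],"delta_rot":[0,0.0166,0],"gripper":0.45},{"offset":[0,0,0],"delta_rot":[0,0,0],"gripper":0.45}]'

```text
time_s: 38.28
position: [552.9, -140.0, 146.3]
orientation: [[-0.812, -0.004, 0.583], [-0.583, -0.001, -0.812], [0.004, -1.0, -0.001]]
contact_force: [-0.7, 0.2, -0.1]
finger_gap: 48.3
```

```bash
python3 mugov.py f 575 -165.3 36 39 101 0; python3 plan.py 553.5 -135.8 90 -144 0.45 50
```

```text
pos [ 554.1 -135.   147.2] ang -143.9 turn -0.1 j7 -0.92 gap 48.1 F [-1.   0.   0.1] t 38.375
[{"offset": [0.004, 0.238, 0.002], "delta_rot": [0.0001, 0.0002, 0.0001], "gripper": 0.45}, {"offset": [0.004, 0.238, 0.002], "delta_rot": [0.0001, 0.0002, 0.0001], "gripper": 0.45}]
```

View pics/f0.png

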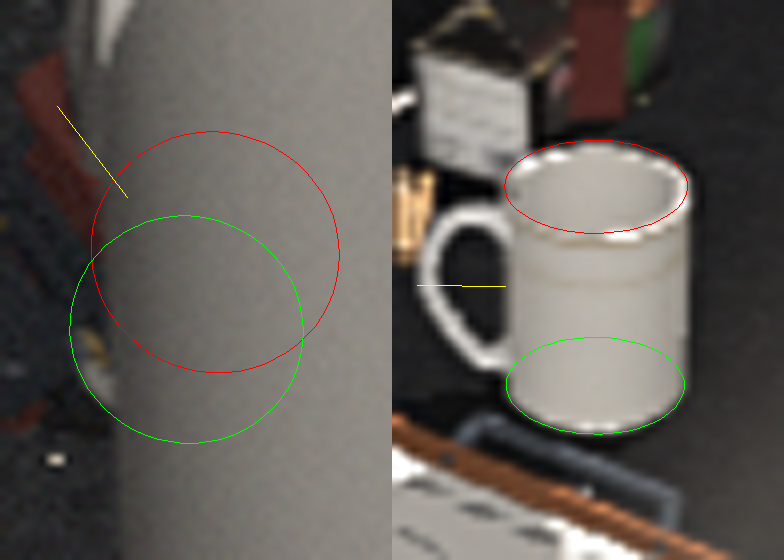

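Call:
carry_out --targets '[{"offset":[0,0.35,0],"delta_rot":[0,0,0],"gripper":0.45},{"offset":[0,0.2,0],"delta_rot":[0,0,0],"gripper":0.45},{"offset":[0,0.1,0],"delta_rot":[0,0,0],"gripper":0.45},{"offset":[0,0.05,0],"delta_rot":[0,0,0],"gripper":0.45},{"offset":[0,0,0],"delta_rot":[0,0,0],"gripper":0.45}]'

```text
time_s: 39.0
position: [555.2, -134.7, 64.7]
orientation: [[-0.807, 0.0, 0.59], [-0.59, 0.0, -0.807], [-0.0, -1.0, 0.0]]
contact_force: [0.8, 0.1, 0.5]
finger_gap: 47.9
```

Call:
carry_out --targets '[{"offset":[0,0.08,0],"delta_rot":[0,0,0],"gripper":0.45},{"offset":[0,0.07,0],"delta_rot":[0,0,0],"gripper":0.45},{"offset":[0,0,0],"delta_rot":[0,0,0],"gripper":0.45}]'

```text
time_s: 39.38
position: [554.2, -135.1, 45.6]
orientation: [[-0.808, -0.001, 0.59], [-0.59, 0.0, -0.808], [0.001, -1.0, -0.001]]
contact_force: [0.2, 0.6, -0.3]
finger_gap: 48.5
```

Call:
carry_out --targets '[{"offset":[0,0,0],"delta_rot":[0,0,0],"gripper":1},{"offset":[0,0,0],"delta_rot":[0,0,0],"gripper":1},{"offset":[0,0,0],"delta_rot":[0,0,0],"gripper":1},{"offset":[0,0,0],"delta_rot":[0,0,0],"gripper":1},{"offset":[0,0,0],"delta_rot":[0,0,0],"gripper":1}]'

```text
time_s: 40.0
position: [555.3, -135.7, 46.7]
orientation: [[-0.808, 0.001, 0.589], [-0.589, -0.001, -0.808], [-0.0, -1.0, 0.001]]
contact_force: [0.0, -1.0, 0.3]
finger_gap: 8.8
```

Call:
carry_out --targets '[{"offset":[0,0,0],"delta_rot":[0,0,0],"gripper":1},{"offset":[0,0,0],"delta_rot":[0,0,0],"gripper":1}]'

```text
time_s: 40.25
position: [555.2, -135.5, 46.6]
orientation: [[-0.808, 0.001, 0.59], [-0.59, -0.0, -0.808], [-0.0, -1.0, 0.001]]
contact_force: [0.9, -1.3, 2.6]
finger_gap: 9.0
```

Call:
carry_out --targets '[{"offset":[0,-0.15,0],"delta_rot":[0,0,0],"gripper":1},{"offset":[0,-0.35,0],"delta_rot":[0,0,0],"gripper":1},{"offset":[0,-0.4,0],"delta_rot":[0,0,0],"gripper":1},{"offset":[0,-0.4,0],"delta_rot":[0,0,0],"gripper":1},{"offset":[0,-0.15,0],"delta_rot":[0,0,0],"gripper":1}]'

```text
time_s: 40.88
position: [555.9, -134.8, 223.7]
orientation: [[-0.807, 0.004, 0.59], [-0.59, -0.001, -0.807], [-0.003, -1.0, 0.003]]
contact_force: [0.0, -0.4, -2.4]
finger_gap: 8.7
```

```bash
python3 view2.py f3 555 -150 170 6 66 90;python3 plan.py 426.2 285 215 -90 1 46
```

```text
s r0,c0 155 298 F 6
t r0,c0 191 343 F 6
pos [ 555.5 -135.   222. ] ang -143.8 turn 53.8 j7 -0.9 gap 8.8 F [ 0.3 -1.3 -2.9] t 40.975
[{"offset": [-0.119, 0.005, -0.346], "delta_rot": [-0.0, -0.015, -0.0], "gripper": 1.0}, {"offset": [-0.151, 0.005, -0.333], "delta_rot": [-0.0, -0.015, -0.0], "gripper": 1.0}, {"offset": [-0.182, 0.006, -0.318], "delta_rot": [-0.0, -0.015, -0.0], "gripper": 1.0}, {"offset": [-0.211, 0.006, -0.299], "delta_rot": [-0.0, -0.015, -0.0], "gripper": 1.0}, {"offset": [-0.238, 0.006, -0.278], "delta_rot": [-0.0, -0.015, -0.0], "gripper": 1.0}]
[{"offset": [-0.263, 0.006, -0.255], "delta_rot": [-0.0, -0.015, -0.0], "gripper": 1.0}, {"offset": [-0.286, 0.006, -0.229], "delta_rot": [-0.0, -0.015, -0.0], "gripper": 1.0}, {"offset": [-0.306, 0.006, -0.201], "delta_rot": [-0.0, -0.015, -0.0], "gripper": 1.0}, {"offset": [-0.324, 0.006, -0.171], "delta_rot": [-0.0, -0.015, -0.0], "gripper": 1.0}, {"offset": [-0.338, 0.006, -0.14], "delta_rot": [-0.0, -0.015, -0.0], "gripper": 1.0}]
```

View pics/f3.png

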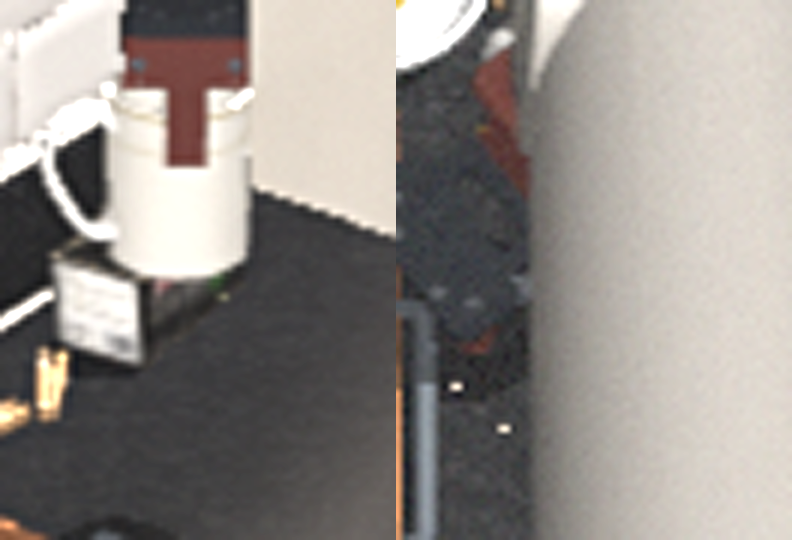

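The cream mug is held level with the gold bands showing (scene crop, around (180, 180)). I carry it over.

Call:
carry_out --targets '[{"offset":[-0.119,0,-0.346],"delta_rot":[0,-0.015,0],"gripper":1},{"offset":[-0.151,0,-0.333],"delta_rot":[0,-0.015,0],"gripper":1},{"offset":[-0.182,0,-0.318],"delta_rot":[0,-0.015,0],"gripper":1},{"offset":[-0.211,0,-0.299],"delta_rot":[0,-0.015,0],"gripper":1},{"offset":[-0.238,0,-0.278],"delta_rot":[0,-0.015,0],"gripper":1}]'

```text
time_s: 41.6
position: [487.9, 75.6, 218.0]
orientation: [[-0.449, -0.004, 0.894], [-0.894, -0.0, -0.449], [0.002, -1.0, -0.004]]
contact_force: [0.2, -1.1, -2.4]
finger_gap: 8.1
```

Call:
carry_out --targets '[{"offset":[-0.263,0,-0.255],"delta_rot":[0,-0.015,0],"gripper":1},{"offset":[-0.286,0,-0.229],"delta_rot":[0,-0.015,0],"gripper":1},{"offset":[-0.306,0,-0.201],"delta_rot":[0,-0.015,0],"gripper":1},{"offset":[-0.25,0,-0.14],"delta_rot":[0,-0.015,0],"gripper":1},{"offset":[-0.15,0,-0.07],"delta_rot":[0,-0.015,0],"gripper":1}]'

```text
time_s: 42.22
position: [430.9, 253.0, 218.0]
orientation: [[0.008, -0.004, 1.0], [-1.0, -0.001, 0.008], [0.001, -1.0, -0.004]]
contact_force: [-0.4, -0.5, -2.6]
finger_gap: 8.5
```

```bash
python3 plan.py 426.2 285 100 -90 1 46
```

```text
pos [430.9 253.  218. ] ang -89.5 turn -0.5 j7 -0.8 gap 8.5 F [-0.4 -0.5 -2.6] t 42.225
[{"offset": [-0.089, 0.328, -0.011], "delta_rot": [0.0002, 0.0004, 0.0001], "gripper": 1.0}, {"offset": [-0.089, 0.328, -0.012], "delta_rot": [0.0002, 0.0004, 0.0001], "gripper": 1.0}, {"offset": [-0.089, 0.328, -0.012], "delta_rot": [0.0002, 0.0004, 0.0001], "gripper": 1.0}]
```

Call:
carry_out --targets '[{"offset":[-0.09,0.1,-0.02],"delta_rot":[0,0,0],"gripper":1},{"offset":[-0.07,0.25,0],"delta_rot":[0,0,0],"gripper":1},{"offset":[0,0.3,0],"delta_rot":[0,0,0],"gripper":1},{"offset":[0,0.25,0],"delta_rot":[0,0,0],"gripper":1},{"offset":[0,0,0],"delta_rot":[0,0,0],"gripper":1}]'

```text
time_s: 42.85
position: [428.5, 268.6, 108.8]
orientation: [[0.0, -0.007, 1.0], [-1.0, -0.004, 0.0], [0.004, -1.0, -0.007]]
contact_force: [-0.4, 0.4, -1.7]
finger_gap: 8.4
```

Call:
carry_out --targets '[{"offset":[0,0,0],"delta_rot":[0,0,0],"gripper":1},{"offset":[0,0,0],"delta_rot":[0,0,0],"gripper":1}]'

```text
time_s: 43.1
position: [431.6, 271.5, 113.4]
orientation: [[0.002, 0.002, 1.0], [-1.0, 0.001, 0.002], [-0.001, -1.0, 0.002]]
contact_force: [0.6, 0.2, -2.0]
finger_gap: 8.7
```

```bash
python3 plan.py 426.2 285 53 -90 1 46
```

```text
pos [431.6 271.5 113.4] ang -89.9 turn -0.1 j7 -0.96 gap 8.7 F [ 0.6  0.2 -2. ] t 43.1
[{"offset": [-0.056, 0.252, -0.023], "delta_rot": [-0.0001, 0.0001, -0.0001], "gripper": 1.0}, {"offset": [-0.056, 0.252, -0.023], "delta_rot": [-0.0001, 0.0001, -0.0001], "gripper": 1.0}]
```

Call:
carry_out --targets '[{"offset":[-0.06,0.15,-0.023],"delta_rot":[0,0,0],"gripper":1},{"offset":[-0.052,0.15,-0.023],"delta_rot":[0,0,0],"gripper":1},{"offset":[0,0.08,0],"delta_rot":[0,0,0],"gripper":1},{"offset":[0,0,0],"delta_rot":[0,0,0],"gripper":1},{"offset":[0,0,0],"delta_rot":[0,0,0],"gripper":1}]'

```text
time_s: 43.72
position: [425.7, 284.5, 67.1]
orientation: [[0.002, 0.001, 1.0], [-1.0, 0.0, 0.002], [-0.0, -1.0, 0.001]]
contact_force: [-0.4, 0.6, -2.5]
finger_gap: 8.4
```

```bash
python3 plan.py 426.2 285 53 -90 1 46; python3 mugov.py g 462.7 285 90 39 101 20
```

```text
pos [425.7 284.5  67.1] ang -89.9 turn -0.1 j7 -1.04 gap 8.4 F [-0.4  0.6 -2.5] t 43.725
[{"offset": [-0.004, 0.118, 0.004], "delta_rot": [-0.0001, 0.0003, -0.0], "gripper": 1.0}]
```

View pics/g0.png

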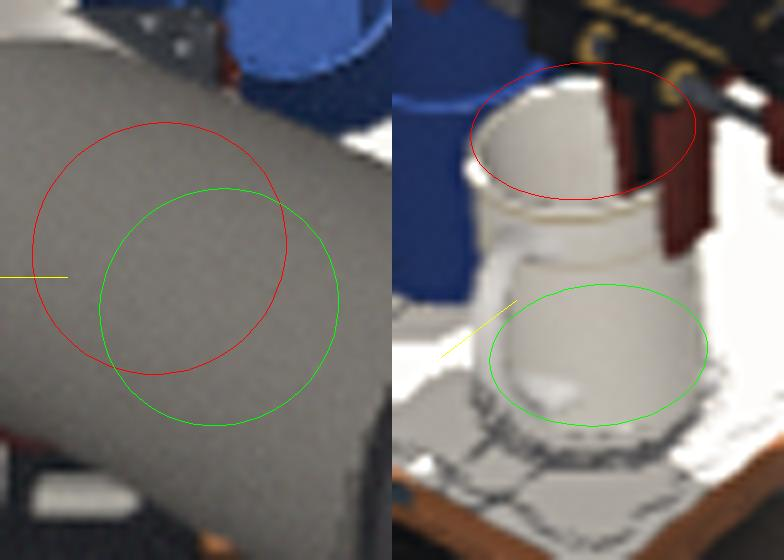

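```bash
python3 - <<'E'
from h import *
p=shot('scene');F=8
q=proj(p,[462,285,50])[0];r0,c0=int(q[0])-35,int(q[1])-30
base=cv2.resize(p['img'][r0:r0+70,c0:c0+49,::-1],None,fx=F,fy=F,interpolation=cv2.INTER_CUBIC)
a=np.linspace(0,2*np.pi,60)
out=[]
for (cx,cy,z0,angs) in((459,290,17,(90,110,130)),(462.7,285,12,(90,110,130))):
    im=base.copy()
    def poly(P,col):
        q=proj(p,P);cv2.polylines(im,[np.stack([(q[:,1]-c0+.5)*F,(q[:,0]-r0+.5)*F],1).astype(int)],True,col,1)
    for z in(0,101): poly(np.stack([cx+39*np.cos(a),cy+39*np.sin(a),0*a+z0+z],1),(0,0,255))
    for g,col in zip(angs,((0,255,255),(0,255,0),(255,0,0))):
        d=np.array([np.cos(np.radians(g)),np.sin(np.radians(g))])
        poly([[cx+d[0]*k,cy+d[1]*k,z0+zz] for k,zz in((39,80),(65,80),(77,50),(55,20),(39,20))],col)
    out.append(im)
cv2.imwrite('pics/g2.png',np.hstack(out))
E
```

```text
(no output)
```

View pics/g2.png

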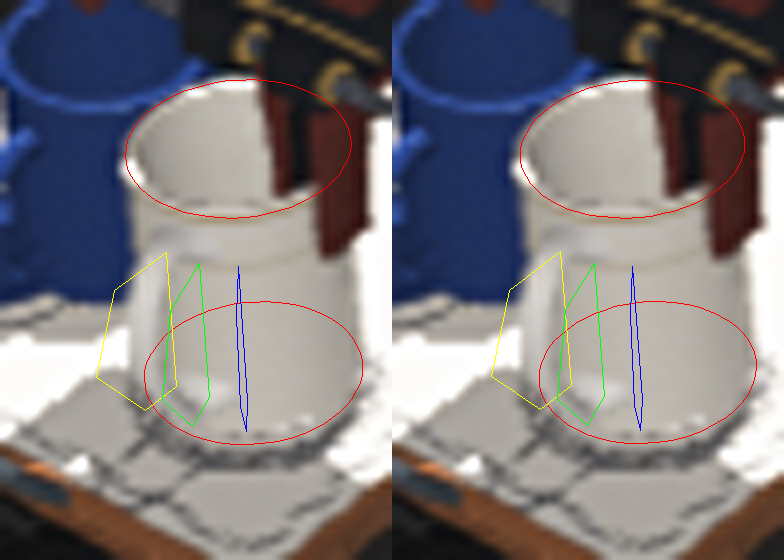

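Call:
carry_out --targets '[{"offset":[-0.006,0,0.01],"delta_rot":[0,0.0153,0],"gripper":1},{"offset":[-0.006,0,0.008],"delta_rot":[0,0.0153,0],"gripper":1},{"offset":[0,0.04,0],"delta_rot":[0,0,0],"gripper":1},{"offset":[0,0.04,0],"delta_rot":[0,0,0],"gripper":1},{"offset":[0,0,0],"delta_rot":[0,0,0],"gripper":1}]'

```text
time_s: 44.5
position: [427.2, 285.5, 56.6]
orientation: [[-0.188, -0.001, 0.982], [-0.982, -0.001, -0.188], [0.001, -1.0, -0.001]]
contact_force: [1.2, 1.7, -2.7]
finger_gap: 8.7
```

Call:
carry_out --targets '[{"offset":[0,0.02,0],"delta_rot":[0,0,0],"gripper":1},{"offset":[0,0,0],"delta_rot":[0,0,0],"gripper":1},{"offset":[0,0,0],"delta_rot":[0,0,0],"gripper":1}]'

```text
time_s: 44.88
position: [427.7, 285.9, 54.9]
orientation: [[-0.189, 0.0, 0.982], [-0.982, 0.0, -0.189], [-0.0, -1.0, 0.0]]
contact_force: [0.8, 0.2, -3.5]
finger_gap: 8.3
```

Call:
carry_out --targets '[{"offset":[0,0.02,0],"delta_rot":[0,0,0],"gripper":1},{"offset":[0,0,0],"delta_rot":[0,0,0],"gripper":1},{"offset":[0,0,0],"delta_rot":[0,0,0],"gripper":1}]'

```text
time_s: 45.25
position: [426.9, 286.7, 53.3]
orientation: [[-0.188, 0.0, 0.982], [-0.982, 0.0, -0.188], [-0.0, -1.0, -0.0]]
contact_force: [-5.3, -0.1, 8.9]
finger_gap: 8.5
```

Call:
carry_out --targets '[{"offset":[0,0.008,0],"delta_rot":[0,0,0],"gripper":1},{"offset":[0,0,0],"delta_rot":[0,0,0],"gripper":1}]'

```text
time_s: 45.5
position: [426.4, 286.6, 52.8]
orientation: [[-0.187, -0.0, 0.982], [-0.982, -0.0, -0.187], [0.0, -1.0, -0.0]]
contact_force: [-8.4, -2.9, 16.6]
finger_gap: 8.8
```

```bash
python3 mugov.py g 462.7 285 90 39 101 6
```

```text
(no output)
```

View pics/g0.png

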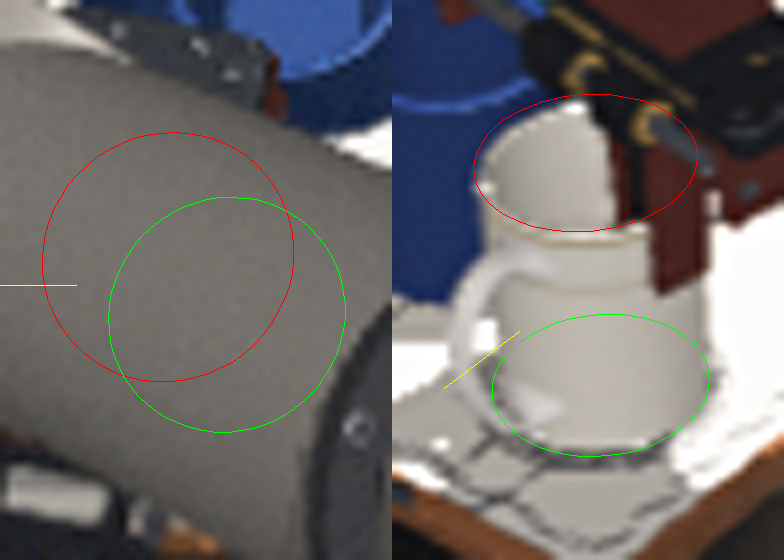

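Call:
carry_out --targets '[{"offset":[0,-0.008,0],"delta_rot":[0,0,0],"gripper":1},{"offset":[0,0,0],"delta_rot":[0,0,0],"gripper":0.6},{"offset":[0,0,0],"delta_rot":[0,0,0],"gripper":0.6},{"offset":[0,0,0],"delta_rot":[0,0,0],"gripper":0.6},{"offset":[0,0,0],"delta_rot":[0,0,0],"gripper":0.6}]'

```text
time_s: 46.22
position: [427.6, 285.7, 52.3]
orientation: [[-0.189, -0.0, 0.982], [-0.982, -0.0, -0.189], [0.0, -1.0, -0.0]]
contact_force: [-0.9, -0.1, 0.1]
finger_gap: 35.5
```

Call:
carry_out --targets '[{"offset":[0,0,0],"delta_rot":[0,0,0],"gripper":0.5},{"offset":[0,-0.2,0],"delta_rot":[0,0,0],"gripper":0.5},{"offset":[0,-0.4,0],"delta_rot":[0,0,0],"gripper":0.5},{"offset":[0,-0.4,0],"delta_rot":[0,0,0],"gripper":0.5},{"offset":[0,0,0],"delta_rot":[0,0,0],"gripper":0.5}]'

```text
time_s: 46.85
position: [429.6, 287.7, 176.0]
orientation: [[-0.189, 0.006, 0.982], [-0.982, 0.004, -0.189], [-0.005, -1.0, 0.005]]
contact_force: [-0.3, -0.5, 0.1]
finger_gap: 43.9
```

```bash
python3 plan.py 402.5 -174 150 -3 0.3 50
python3 - <<'E'
from h import *
s=shot('scene','s3');t=shot('top','t3')
f=lambda im,r0,r1,c0,c1,w,h:cv2.resize(im[r0:r1,c0:c1,::-1],(w,h),interpolation=cv2.INTER_CUBIC)
cv2.imwrite('pics/g3.png',f(t['img'],285,330,355,415,800,600))
E
```

```text
pos [429.6 287.7 176. ] ang -100.9 turn 97.9 j7 -1.1 gap 43.9 F [-0.3 -0.5  0.1] t 46.85
[{"offset": [0.382, 0.02, 0.05], "delta_rot": [-0.0001, -0.0272, 0.0], "gripper": 0.3}, {"offset": [0.385, 0.02, -0.015], "delta_rot": [-0.0001, -0.0272, 0.0], "gripper": 0.3}, {"offset": [0.377, 0.02, -0.081], "delta_rot": [-0.0001, -0.0272, 0.0], "gripper": 0.3}, {"offset": [0.358, 0.02, -0.143], "delta_rot": [-0.0001, -0.0272, 0.0], "gripper": 0.3}, {"offset": [0.328, 0.02, -0.202], "delta_rot": [-0.0001, -0.0272, 0.0], "gripper": 0.3}]
[{"offset": [0.289, 0.02, -0.255], "delta_rot": [-0.0001, -0.0272, 0.0], "gripper": 0.3}, {"offset": [0.241, 0.021, -0.3], "delta_rot": [-0.0001, -0.0272, 0.0], "gripper": 0.3}, {"offset": [0.187, 0.021, -0.337], "delta_rot": [-0.0001, -0.0272, 0.0], "gripper": 0.3}, {"offset": [0.127, 0.021, -0.364], "delta_rot": [-0.0001, -0.0272, 0.0], "gripper": 0.3}, {"offset": [0.063, 0.021, -0.38], "delta_rot": [-0.0001, -0.0272, 0.0], "gripper": 0.3}]
```

View pics/g3.png

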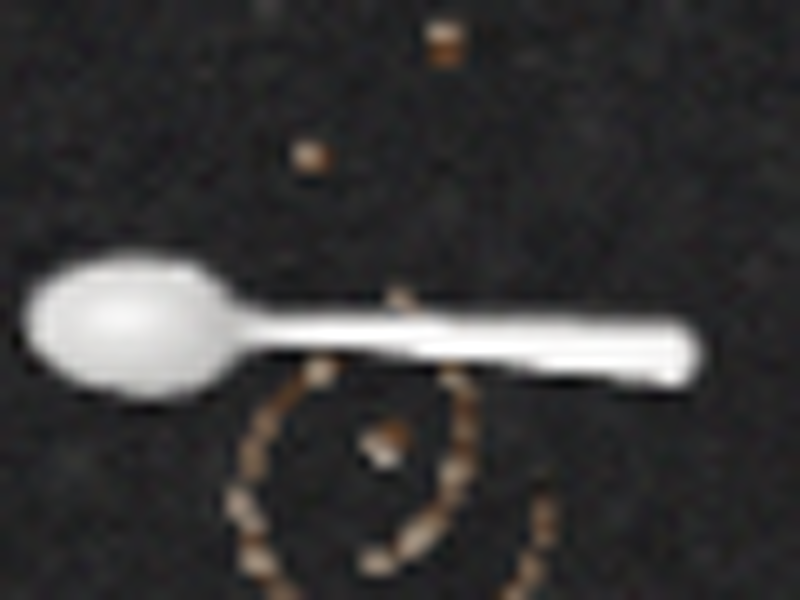

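```bash
python3 plan.py 402.1 -174.3 100 -93.2 0.4 50
```

```text
pos [427.6 285.6 172.3] ang -100.9 turn 7.7 j7 -1.1 gap 43.8 F [-0.7 -1.  -0.5] t 46.95
[{"offset": [0.38, 0.06, 0.052], "delta_rot": [-0.0, -0.0021, 0.0], "gripper": 0.4}, {"offset": [0.381, 0.06, 0.046], "delta_rot": [-0.0, -0.0021, 0.0], "gripper": 0.4}, {"offset": [0.382, 0.06, 0.041], "delta_rot": [-0.0, -0.0021, 0.0], "gripper": 0.4}, {"offset": [0.382, 0.06, 0.036], "delta_rot": [-0.0, -0.0021, 0.0], "gripper": 0.4}, {"offset": [0.383, 0.06, 0.031], "delta_rot": [-0.0, -0.0021, 0.0], "gripper": 0.4}]
[{"offset": [0.383, 0.06, 0.026], "delta_rot": [-0.0, -0.0021, 0.0], "gripper": 0.4}, {"offset": [0.383, 0.06, 0.021], "delta_rot": [-0.0, -0.0021, 0.0], "gripper": 0.4}, {"offset": [0.383, 0.06, 0.016], "delta_rot": [-0.0, -0.0021, 0.0], "gripper": 0.4}, {"offset": [0.384, 0.06, 0.01], "delta_rot": [-0.0, -0.0021, 0.0], "gripper": 0.4}, {"offset": [0.384, 0.06, 0.005], "delta_rot": [-0.0, -0.0021, 0.0], "gripper": 0.4}]
```

Call:
carry_out --targets '[{"offset":[0.38,0,0.052],"delta_rot":[0,-0.0021,0],"gripper":0.4},{"offset":[0.381,0,0.046],"delta_rot":[0,-0.0021,0],"gripper":0.4},{"offset":[0.382,0.06,0.041],"delta_rot":[0,-0.0021,0],"gripper":0.4},{"offset":[0.382,0.06,0.036],"delta_rot":[0,-0.0021,0],"gripper":0.4},{"offset":[0.383,0.06,0.031],"delta_rot":[0,-0.0021,0],"gripper":0.4}]'

```text
time_s: 47.58
position: [413.2, 54.0, 149.1]
orientation: [[-0.123, -0.003, 0.992], [-0.992, -0.0, -0.123], [0.001, -1.0, -0.003]]
contact_force: [1.0, 0.1, -0.5]
finger_gap: 52.5
```

Call:
carry_out --targets '[{"offset":[0.383,0.06,0.026],"delta_rot":[0,-0.0021,0],"gripper":0.4},{"offset":[0.383,0.06,0.021],"delta_rot":[0,-0.0021,0],"gripper":0.4},{"offset":[0.383,0.06,0.016],"delta_rot":[0,-0.0021,0],"gripper":0.4},{"offset":[0.384,0.06,0.01],"delta_rot":[0,-0.0021,0],"gripper":0.4},{"offset":[0.384,0.06,0.005],"delta_rot":[0,-0.0021,0],"gripper":0.4}]'

```text
time_s: 48.2
position: [400.0, -175.2, 113.1]
orientation: [[-0.057, -0.003, 0.998], [-0.998, 0.001, -0.057], [-0.001, -1.0, -0.003]]
contact_force: [1.2, -0.8, 0.1]
finger_gap: 52.6
```

Call:
carry_out --targets '[{"offset":[0,0,0],"delta_rot":[0,0,0],"gripper":0.4},{"offset":[0,0,0],"delta_rot":[0,0,0],"gripper":0.4}]'

```text
time_s: 48.45
position: [400.7, -173.2, 113.7]
orientation: [[-0.058, -0.002, 0.998], [-0.998, 0.001, -0.058], [-0.001, -1.0, -0.002]]
contact_force: [0.2, 0.1, -0.4]
finger_gap: 53.1
```

```bash
python3 plan.py 402.1 -174.3 20 -93.2 0.4 50; python3 ov.py h 26
```

```text
pos [ 400.7 -173.2  113.7] ang -93.3 turn 0.1 j7 0.1 gap 53.1 F [ 0.2  0.1 -0.4] t 48.45
[{"offset": [0.005, 0.391, 0.007], "delta_rot": [0.0002, -0.0002, -0.0001], "gripper": 0.4}, {"offset": [0.004, 0.391, 0.006], "delta_rot": [0.0002, -0.0002, -0.0001], "gripper": 0.4}]
[ 401.4 -172.7  114.4] 52.55175500260133
```

View pics/hs.png

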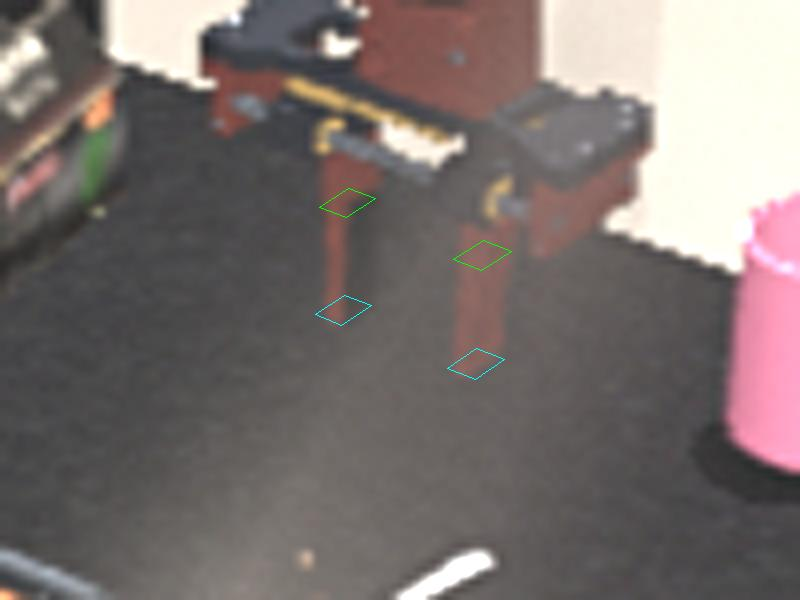

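Call:
carry_out --targets '[{"offset":[0.01,0.35,0.007],"delta_rot":[0,0,0],"gripper":0.4},{"offset":[0,0.35,0],"delta_rot":[0,0,0],"gripper":0.4},{"offset":[0,0.25,0],"delta_rot":[0,0,0],"gripper":0.4},{"offset":[0,0.12,0],"delta_rot":[0,0,0],"gripper":0.4},{"offset":[0,0,0],"delta_rot":[0,0,0],"gripper":0.4}]'

```text
time_s: 49.18
position: [402.2, -174.5, -13.9]
orientation: [[-0.057, -0.001, 0.998], [-0.998, 0.001, -0.057], [-0.001, -1.0, -0.001]]
contact_force: [0.2, -0.7, -0.2]
finger_gap: 52.8
```

Call:
carry_out --targets '[{"offset":[0,0,0],"delta_rot":[0,0,0],"gripper":0.4},{"offset":[0,0,0],"delta_rot":[0,0,0],"gripper":0.4}]'

```text
time_s: 49.42
position: [403.2, -175.6, -12.6]
orientation: [[-0.058, 0.002, 0.998], [-0.998, -0.001, -0.058], [0.001, -1.0, 0.002]]
contact_force: [0.2, -0.1, -0.1]
finger_gap: 52.6
```

```bash
python3 plan.py 402.1 -174.3 -23.5 -93.2 0.4 50; python3 ov.py h 26
```

```text
pos [ 403.2 -175.6  -12.6] ang -93.3 turn 0.1 j7 -0.04 gap 52.6 F [ 0.2 -0.1 -0.1] t 49.425
[{"offset": [-0.01, 0.091, -0.01], "delta_rot": [-0.0003, -0.0003, 0.0001], "gripper": 0.4}]
[ 403.  -175.6  -12.9] 52.719757157497966
```

View pics/hs.png

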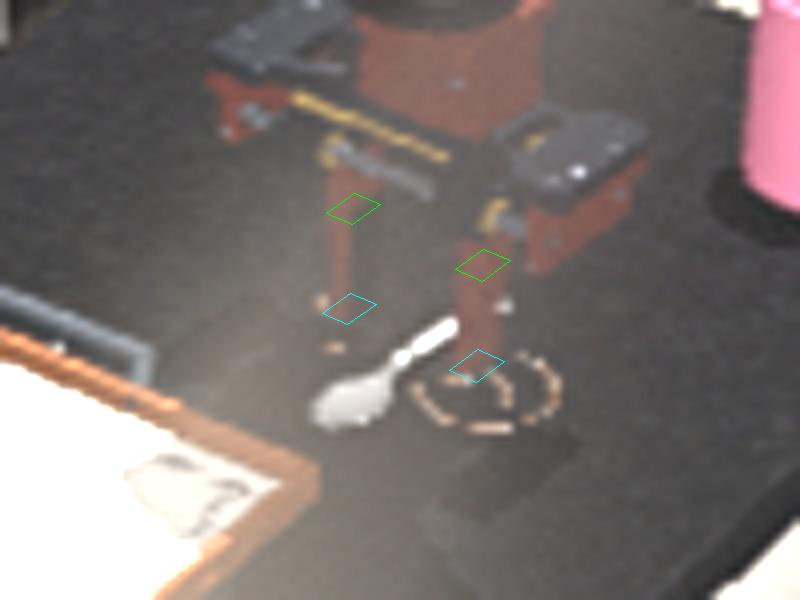

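Call:
carry_out --targets '[{"offset":[-0.01,0.05,-0.008],"delta_rot":[0,0,0],"gripper":0.4},{"offset":[0,0.038,0],"delta_rot":[0,0,0],"gripper":0.4},{"offset":[0,0,0],"delta_rot":[0,0,0],"gripper":0.4}]'

```text
time_s: 49.9
position: [401.0, -173.9, -24.7]
orientation: [[-0.058, -0.001, 0.998], [-0.998, 0.0, -0.058], [-0.0, -1.0, -0.001]]
contact_force: [-0.6, -0.7, -0.5]
finger_gap: 52.6
```

Call:
carry_out --targets '[{"offset":[0,0,0],"delta_rot":[0,0,0],"gripper":1},{"offset":[0,0,0],"delta_rot":[0,0,0],"gripper":1},{"offset":[0,0,0],"delta_rot":[0,0,0],"gripper":1},{"offset":[0,0,0],"delta_rot":[0,0,0],"gripper":1},{"offset":[0,0,0],"delta_rot":[0,0,0],"gripper":1}]'

```text
time_s: 50.52
position: [401.5, -174.0, -24.1]
orientation: [[-0.058, 0.0, 0.998], [-0.998, -0.0, -0.058], [0.0, -1.0, 0.0]]
contact_force: [-0.7, -0.1, 0.6]
finger_gap: 18.7
```

Call:
carry_out --targets '[{"offset":[0,0,0],"delta_rot":[0,0,0],"gripper":1},{"offset":[0,0,0],"delta_rot":[0,0,0],"gripper":1},{"offset":[0,-0.15,0],"delta_rot":[0,0,0],"gripper":1},{"offset":[0,-0.35,0],"delta_rot":[0,0,0],"gripper":1},{"offset":[0,0,0],"delta_rot":[0,0,0],"gripper":1}]'

```text
time_s: 51.15
position: [403.4, -174.8, 37.9]
orientation: [[-0.058, 0.005, 0.998], [-0.998, -0.002, -0.058], [0.002, -1.0, 0.005]]
contact_force: [0.4, -0.8, 0.4]
finger_gap: 18.6
```

```bash
python3 plan.py 520 -1.7 50 180 1 50; python3 ov.py h 26
```

```text
pos [ 403.4 -174.8   37.9] ang -93.3 turn -86.7 j7 0.01 gap 18.6 F [ 0.4 -0.8  0.4] t 51.15
[{"offset": [-0.166, -0.011, 0.099], "delta_rot": [-0.0001, 0.0267, -0.0], "gripper": 1.0}, {"offset": [-0.18, -0.011, 0.069], "delta_rot": [-0.0001, 0.0267, -0.0], "gripper": 1.0}, {"offset": [-0.189, -0.011, 0.038], "delta_rot": [-0.0001, 0.0267, -0.0], "gripper": 1.0}, {"offset": [-0.193, -0.011, 0.006], "delta_rot": [-0.0001, 0.0267, -0.0], "gripper": 1.0}, {"offset": [-0.191, -0.011, -0.026], "delta_rot": [-0.0001, 0.0267, -0.0], "gripper": 1.0}]
[{"offset": [-0.184, -0.011, -0.058], "delta_rot": [-0.0001, 0.0267, -0.0], "gripper": 1.0}, {"offset": [-0.172, -0.011, -0.088], "delta_rot": [-0.0001, 0.0267, -0.0], "gripper": 1.0}, {"offset": [-0.155, -0.011, -0.116], "delta_rot": [-0.0001, 0.0267, -0.0], "gripper": 1.0}, {"offset": [-0.133, -0.011, -0.14], "delta_rot": [-0.0001, 0.0267, -0.0], "gripper": 1.0}]
[ 401.5 -174.2   35.8] 18.494596540423554
```

View pics/hs.png

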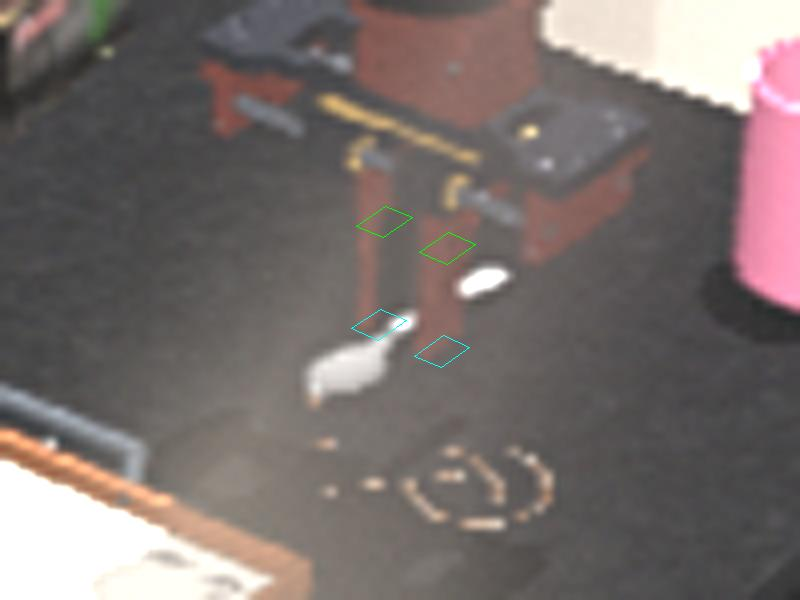

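Call:
carry_out --targets '[{"offset":[-0.166,-0.05,0.099],"delta_rot":[0,0.0267,0],"gripper":1},{"offset":[-0.18,-0.05,0.069],"delta_rot":[0,0.0267,0],"gripper":1},{"offset":[-0.189,0,0.038],"delta_rot":[0,0.0267,0],"gripper":1},{"offset":[-0.193,0,0.006],"delta_rot":[0,0.0267,0],"gripper":1},{"offset":[-0.191,0,-0.026],"delta_rot":[0,0.0267,0],"gripper":1}]'

```text
time_s: 51.88
position: [465.5, -77.4, 46.4]
orientation: [[-0.785, -0.003, 0.62], [-0.62, -0.0, -0.785], [0.002, -1.0, -0.001]]
contact_force: [0.1, -0.7, 0.2]
finger_gap: 18.3
```

Call:
carry_out --targets '[{"offset":[-0.184,0,-0.058],"delta_rot":[0,0.0267,0],"gripper":1},{"offset":[-0.172,0,-0.088],"delta_rot":[0,0.0267,0],"gripper":1},{"offset":[-0.155,0,-0.116],"delta_rot":[0,0.0267,0],"gripper":1},{"offset":[-0.133,0,-0.14],"delta_rot":[0,0.0267,0],"gripper":1},{"offset":[0,0,0],"delta_rot":[0,0,0],"gripper":1}]'

```text
time_s: 52.5
position: [517.6, 0.6, 46.5]
orientation: [[-1.0, -0.002, 0.008], [-0.008, -0.0, -1.0], [0.002, -1.0, 0.0]]
contact_force: [-0.4, 0.1, -0.5]
finger_gap: 18.6
```

Call:
carry_out --targets '[{"offset":[0,0,0],"delta_rot":[0,0,0],"gripper":1},{"offset":[0,0,0],"delta_rot":[0,0,0],"gripper":1}]'

```text
time_s: 52.75
position: [516.9, -2.3, 47.5]
orientation: [[-1.0, -0.001, 0.003], [-0.003, -0.001, -1.0], [0.001, -1.0, 0.001]]
contact_force: [0.5, 0.5, -0.1]
finger_gap: 18.6
```

```bash
python3 plan.py 520 -1.7 -5 180 1 50; python3 ov.py h 26
```

```text
pos [516.9  -2.3  47.5] ang -179.8 turn -0.2 j7 -1.69 gap 18.6 F [ 0.5  0.5 -0.1] t 52.75
[{"offset": [-0.013, 0.219, -0.003], "delta_rot": [-0.0, 0.0003, 0.0001], "gripper": 1.0}, {"offset": [-0.013, 0.219, -0.002], "delta_rot": [-0.0, 0.0003, 0.0001], "gripper": 1.0}]
[517.3  -2.   47.7] 18.20064267443708
```

View pics/hs.png

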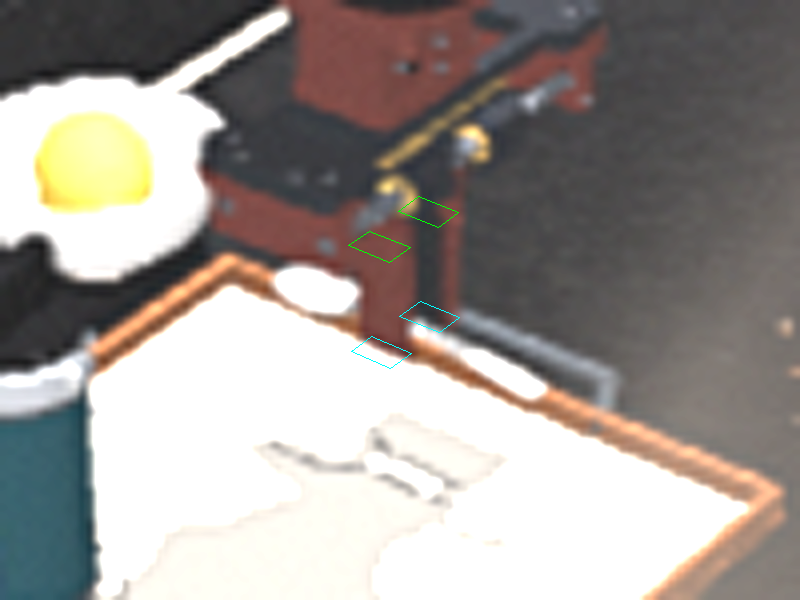

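Call:
carry_out --targets '[{"offset":[-0.012,0.2,0],"delta_rot":[0,0.001,0],"gripper":1},{"offset":[-0.01,0.2,0],"delta_rot":[0,0.001,0],"gripper":1},{"offset":[0,0.12,0],"delta_rot":[0,0,0],"gripper":1},{"offset":[0,0,0],"delta_rot":[0,0,0],"gripper":1},{"offset":[0,0,0],"delta_rot":[0,0,0],"gripper":1}]'

```text
time_s: 53.48
position: [520.9, -1.1, -14.0]
orientation: [[-1.0, 0.001, -0.01], [0.01, 0.0, -1.0], [-0.001, -1.0, -0.0]]
contact_force: [-0.1, 0.7, -0.6]
finger_gap: 18.2
```

Call:
carry_out --targets '[{"offset":[0,0.016,0],"delta_rot":[0,0,0],"gripper":1},{"offset":[0,0,0],"delta_rot":[0,0,0],"gripper":1}]'

```text
time_s: 53.72
position: [520.7, -1.0, -16.1]
orientation: [[-1.0, 0.001, -0.009], [0.009, 0.0, -1.0], [-0.001, -1.0, -0.0]]
contact_force: [0.5, -0.2, -0.0]
finger_gap: 18.6
```

Call:
carry_out --targets '[{"offset":[0,0.012,0],"delta_rot":[0,0,0],"gripper":1},{"offset":[0,0,0],"delta_rot":[0,0,0],"gripper":1}]'

```text
time_s: 53.98
position: [520.4, -1.0, -17.9]
orientation: [[-1.0, -0.0, -0.009], [0.009, -0.0, -1.0], [0.0, -1.0, 0.0]]
contact_force: [-0.0, 0.1, 0.1]
finger_gap: 18.5
```

Call:
carry_out --targets '[{"offset":[0,0.008,0],"delta_rot":[0,0,0],"gripper":1},{"offset":[0,0,0],"delta_rot":[0,0,0],"gripper":1}]'

```text
time_s: 54.22
position: [520.5, -1.0, -18.2]
orientation: [[-1.0, 0.0, -0.01], [0.01, -0.0, -1.0], [-0.0, -1.0, 0.0]]
contact_force: [-2.3, 0.7, 9.4]
finger_gap: 18.3
```

Touching the liner, so I release, rise and move clear for a check.

Call:
carry_out --targets '[{"offset":[0,-0.008,0],"delta_rot":[0,0,0],"gripper":0.6},{"offset":[0,0,0],"delta_rot":[0,0,0],"gripper":0.6},{"offset":[0,0,0],"delta_rot":[0,0,0],"gripper":0.6},{"offset":[0,0,0],"delta_rot":[0,0,0],"gripper":0.6}]'

```text
time_s: 54.72
position: [520.4, -1.0, -18.0]
orientation: [[-1.0, -0.0, -0.01], [0.01, -0.0, -1.0], [0.0, -1.0, 0.0]]
contact_force: [0.5, 0.3, 0.4]
finger_gap: 34.9
```

Call:
carry_out --targets '[{"offset":[0,-0.2,0],"delta_rot":[0,0,0],"gripper":0.6},{"offset":[0,-0.4,0],"delta_rot":[0,0,0],"gripper":0.6},{"offset":[0,-0.4,0],"delta_rot":[0,0,0],"gripper":0.6},{"offset":[0,-0.5,0],"delta_rot":[0,0,0],"gripper":0.6},{"offset":[0,0,0],"delta_rot":[0,0,0],"gripper":0.6}]'

```text
time_s: 55.35
position: [523.8, -0.8, 166.7]
orientation: [[-1.0, 0.009, -0.01], [0.01, 0.001, -1.0], [-0.009, -1.0, -0.001]]
contact_force: [0.7, 0.7, -0.3]
finger_gap: 34.9
```

Call:
carry_out --targets '[{"offset":[0.1,0,0.45],"delta_rot":[0,0,0],"gripper":0.6},{"offset":[0.1,0,0.45],"delta_rot":[0,0,0],"gripper":0.6},{"offset":[0.1,0,0.45],"delta_rot":[0,0,0],"gripper":0.6},{"offset":[0,0,0.45],"delta_rot":[0,0,0],"gripper":0.6},{"offset":[0,0,0.45],"delta_rot":[0,0,0],"gripper":0.6}]'

```text
time_s: 55.98
position: [480.9, -272.0, 160.9]
orientation: [[-1.0, -0.001, -0.009], [0.009, 0.001, -1.0], [0.001, -1.0, -0.001]]
contact_force: [0.9, 0.7, 0.4]
finger_gap: 35.0
```

```bash
python3 - <<'E'
from h import *
s=shot('scene','s4');t=shot('top','t4')
print(manip.observe()['position'])
f=lambda im,r0,r1,c0,c1,w,h:cv2.resize(im[r0:r1,c0:c1,::-1],(w,h),interpolation=cv2.INTER_CUBIC)
a=np.linspace(0,2*np.pi,60);F=4.4
im=f(t['img'],195,325,165,345,792,572)
def poly(P,col):
    q=proj(t,P);cv2.polylines(im,[np.stack([(q[:,1]-165+.5)*F,(q[:,0]-195+.5)*F],1).astype(int)],True,col,1)
for x,y,r,h in((592.7,285.3,40,98),(462.7,285,39,107),(593,145.3,29,126)):
    poly(np.stack([x+r*np.cos(a),y+r*np.sin(a),0*a+h],1),(0,0,255))
cv2.imwrite('pics/i1.png',im)
cv2.imwrite('pics/i2.png',f(s['img'],190,340,180,380,800,600))
E
```

```text
[ 479.5084661  -277.32185333  160.99499736]
```

View pics/i1.png

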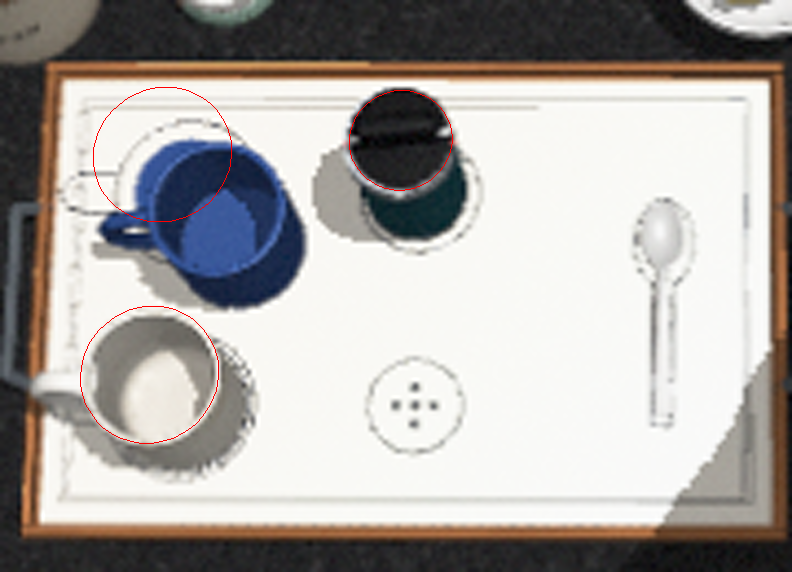

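View pics/i2.png

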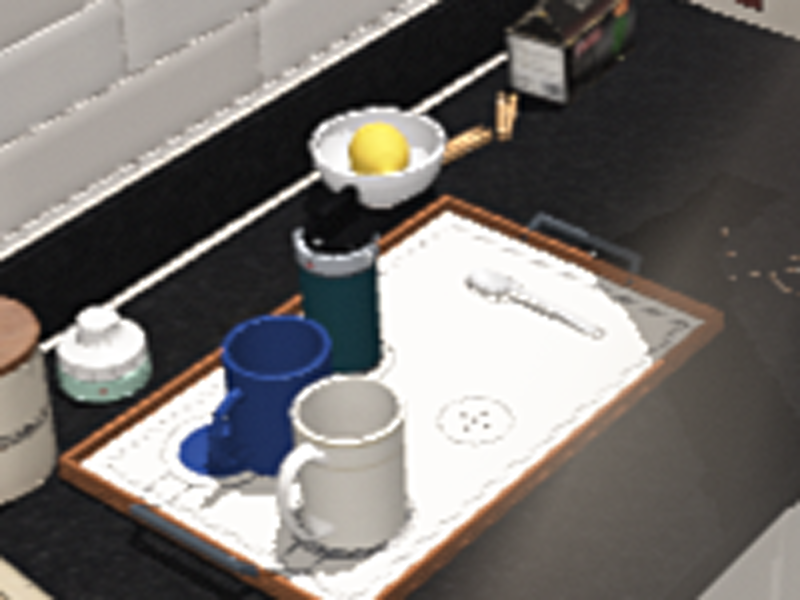

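```bash
python3 - <<'E'
from h import *
t=shot('top')
g=lambda x,y:(195+(y+.5)/4.4-.5,165+(x+.5)/4.4-.5)
print('blue',atz(t,g(217,210.5),98),'handle tip',atz(t,g(100,229),60),'cream',atz(t,g(150.5,379),107),'ch',atz(t,g(35,385),60),'lid',atz(t,g(400,140),126))
print('spoon',atz(t,g(662,197),9),atz(t,g(660,427),8))
E
python3 mugov.py j 552 265 90 40 92 6; python3 mugov.py k 460 285 90 39 101 6
```

```text
blue [559.07762279 252.10297544  98.        ] handle tip [557.57001826 327.31526117  60.        ] cream [459.73141139 284.04521171 107.        ] ch [464.85802663 360.64375094  60.        ] lid [592.80325641 145.48398387 126.        ]
spoon [589.87220192  -0.77837845   9.        ] [4.49750349e+02 1.86780291e-01 8.00000000e+00]
```

View pics/j0.png

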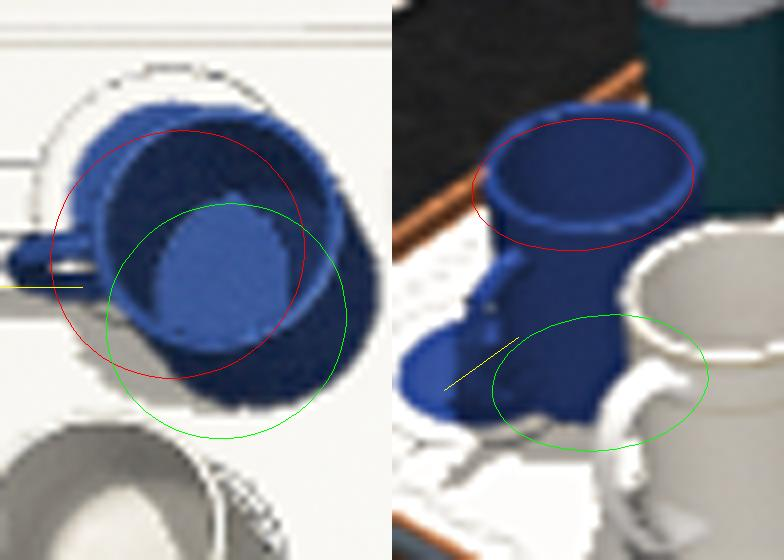

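View pics/k0.png

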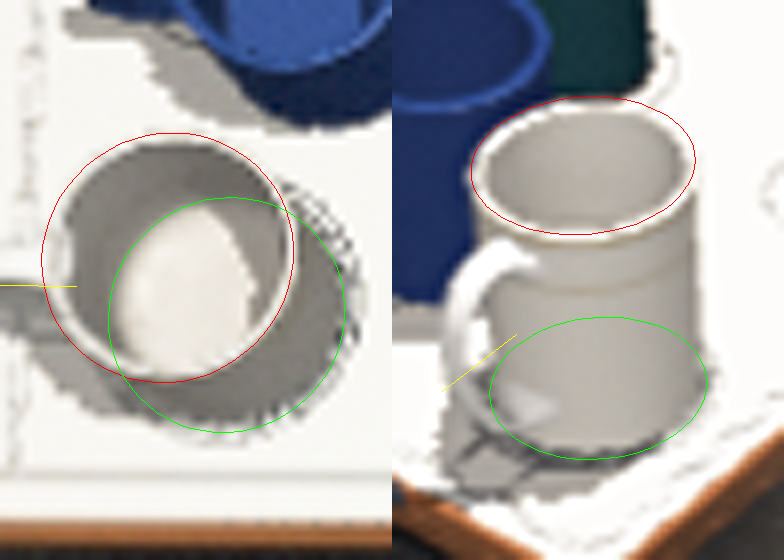

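```bash
python3 plan.py 596.5 252 175 -90 0.45 50
```

```text
pos [ 481.9 -268.8  161.4] ang 179.6 turn 90.4 j7 -1.13 gap 35.1 F [-0.2  0.5  0.1] t 56.325
[{"offset": [-0.084, -0.01, -0.395], "delta_rot": [0.0, -0.0228, -0.0], "gripper": 0.45}, {"offset": [-0.14, -0.01, -0.379], "delta_rot": [0.0, -0.0228, -0.0], "gripper": 0.45}, {"offset": [-0.192, -0.01, -0.355], "delta_rot": [0.0, -0.0228, -0.0], "gripper": 0.45}, {"offset": [-0.241, -0.01, -0.324], "delta_rot": [0.0, -0.0228, -0.0], "gripper": 0.45}, {"offset": [-0.285, -0.01, -0.286], "delta_rot": [0.0, -0.0228, -0.0], "gripper": 0.45}]
[{"offset": [-0.323, -0.01, -0.243], "delta_rot": [0.0, -0.0228, -0.0], "gripper": 0.45}, {"offset": [-0.354, -0.01, -0.194], "delta_rot": [0.0, -0.0228, -0.0], "gripper": 0.45}, {"offset": [-0.378, -0.01, -0.141], "delta_rot": [0.0, -0.0228, -0.0], "gripper": 0.45}, {"offset": [-0.395, -0.01, -0.086], "delta_rot": [0.0, -0.0228, -0.0], "gripper": 0.45}, {"offset": [-0.403, -0.01, -0.028], "delta_rot": [0.0, -0.0228, -0.0], "gripper": 0.45}]
[{"offset": [-0.403, -0.01, 0.03], "delta_rot": [0.0, -0.0228, -0.0], "gripper": 0.45}]
```

Call:
carry_out --targets '[{"offset":[-0.084,-0.1,-0.395],"delta_rot":[0,-0.0228,0],"gripper":0.45},{"offset":[-0.14,-0.05,-0.379],"delta_rot":[0,-0.0228,0],"gripper":0.45},{"offset":[-0.192,0,-0.355],"delta_rot":[0,-0.0228,0],"gripper":0.45},{"offset":[-0.241,0,-0.324],"delta_rot":[0,-0.0228,0],"gripper":0.45},{"offset":[-0.285,0,-0.286],"delta_rot":[0,-0.0228,0],"gripper":0.45}]'

```text
time_s: 56.95
position: [534.4, -31.0, 180.1]
orientation: [[-0.756, 0.0, 0.655], [-0.655, 0.0, -0.756], [-0.0, -1.0, -0.0]]
contact_force: [0.5, -0.4, -0.2]
finger_gap: 48.1
```

Call:
carry_out --targets '[{"offset":[-0.323,0,-0.243],"delta_rot":[0,-0.0228,0],"gripper":0.45},{"offset":[-0.354,0,-0.194],"delta_rot":[0,-0.0228,0],"gripper":0.45},{"offset":[-0.378,0,-0.141],"delta_rot":[0,-0.0228,0],"gripper":0.45},{"offset":[-0.395,0,-0.086],"delta_rot":[0,-0.0228,0],"gripper":0.45},{"offset":[-0.35,0,-0.028],"delta_rot":[0,-0.0228,0],"gripper":0.45}]'

```text
time_s: 57.58
position: [584.8, 199.9, 180.1]
orientation: [[-0.139, -0.0, 0.99], [-0.99, 0.001, -0.139], [-0.001, -1.0, -0.0]]
contact_force: [-0.0, 0.4, 0.3]
finger_gap: 48.2
```

Call:
carry_out --targets '[{"offset":[-0.2,0,0.03],"delta_rot":[0,-0.0228,0],"gripper":0.45},{"offset":[0,0,0],"delta_rot":[0,0,0],"gripper":0.45},{"offset":[0,0,0],"delta_rot":[0,0,0],"gripper":0.45},{"offset":[0,0,0],"delta_rot":[0,0,0],"gripper":0.45}]'

```text
time_s: 58.08
position: [592.7, 217.8, 180.1]
orientation: [[-0.008, 0.0, 1.0], [-1.0, -0.001, -0.008], [0.001, -1.0, 0.0]]
contact_force: [0.2, -0.7, 0.4]
finger_gap: 48.1
```

```bash
python3 plan.py 596.5 252 110 -90 0.45 50
```

```text
pos [592.7 217.8 180.1] ang -90.4 turn 0.4 j7 -0.59 gap 48.1 F [ 0.2 -0.7  0.4] t 58.075
[{"offset": [-0.143, 0.292, 0.015], "delta_rot": [-0.0, -0.0006, 0.0001], "gripper": 0.45}, {"offset": [-0.143, 0.292, 0.015], "delta_rot": [-0.0, -0.0006, 0.0001], "gripper": 0.45}]
```

Call:
carry_out --targets '[{"offset":[-0.143,0,0.015],"delta_rot":[0,-0.0006,0],"gripper":0.45},{"offset":[-0.143,0.2,0.015],"delta_rot":[0,-0.0006,0],"gripper":0.45},{"offset":[0,0.3,0],"delta_rot":[0,0,0],"gripper":0.45},{"offset":[0,0,0],"delta_rot":[0,0,0],"gripper":0.45},{"offset":[0,0,0],"delta_rot":[0,0,0],"gripper":0.45}]'

```text
time_s: 58.7
position: [596.6, 254.5, 120.1]
orientation: [[0.003, -0.0, 1.0], [-1.0, 0.0, 0.003], [-0.0, -1.0, -0.0]]
contact_force: [0.1, -0.2, 1.3]
finger_gap: 48.4
```

```bash
python3 plan.py 596.5 252 70 -90 0.45 50; python3 mugov.py j 559 252 91 40 92 6
```

```text
pos [596.6 254.5 120.1] ang -89.8 turn -0.2 j7 -0.65 gap 48.4 F [ 0.1 -0.2  1.3] t 58.7
[{"offset": [0.01, 0.209, -0.001], "delta_rot": [0.0, 0.0003, -0.0], "gripper": 0.45}, {"offset": [0.01, 0.209, -0.0], "delta_rot": [0.0, 0.0003, -0.0], "gripper": 0.45}]
```

View pics/j0.png

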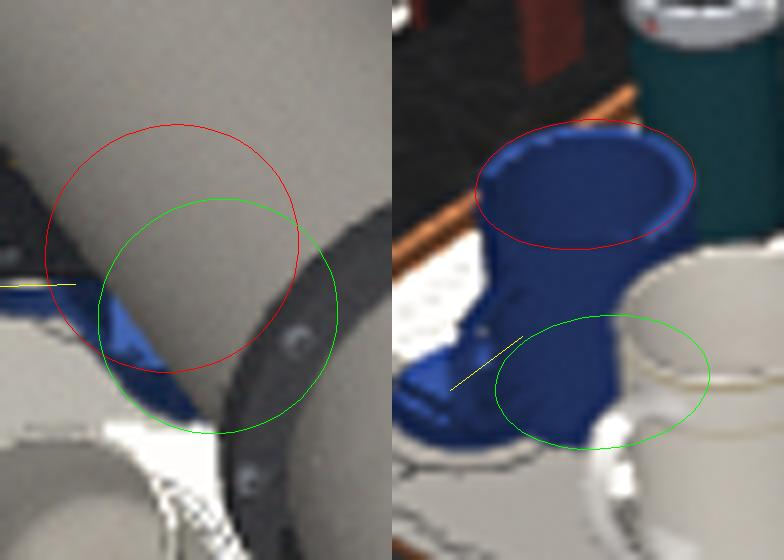

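Call:
carry_out --targets '[{"offset":[0.02,0.25,0],"delta_rot":[0,0,0],"gripper":0.45},{"offset":[0,0.15,0],"delta_rot":[0,0,0],"gripper":0.45},{"offset":[0,0.06,0],"delta_rot":[0,0,0],"gripper":0.45},{"offset":[0,0,0],"delta_rot":[0,0,0],"gripper":0.45}]'

```text
time_s: 59.3
position: [596.6, 251.5, 64.9]
orientation: [[0.003, -0.0, 1.0], [-1.0, 0.0, 0.003], [-0.0, -1.0, -0.0]]
contact_force: [-0.7, 0.3, 0.5]
finger_gap: 48.1
```

Call:
carry_out --targets '[{"offset":[0,0.1,0],"delta_rot":[0,0,0],"gripper":0.45},{"offset":[0,0.09,0],"delta_rot":[0,0,0],"gripper":0.45},{"offset":[0,0,0],"delta_rot":[0,0,0],"gripper":0.45},{"offset":[0,0,0],"delta_rot":[0,0,0],"gripper":0.45}]'

```text
time_s: 59.8
position: [596.5, 251.5, 42.1]
orientation: [[0.003, 0.0, 1.0], [-1.0, 0.0, 0.003], [-0.0, -1.0, 0.0]]
contact_force: [0.3, -0.2, 1.1]
finger_gap: 48.4
```

Call:
carry_out --targets '[{"offset":[0,0,0],"delta_rot":[0,0,0],"gripper":1},{"offset":[0,0,0],"delta_rot":[0,0,0],"gripper":1},{"offset":[0,0,0],"delta_rot":[0,0,0],"gripper":1},{"offset":[0,0,0],"delta_rot":[0,0,0],"gripper":1},{"offset":[0,0,0],"delta_rot":[0,0,0],"gripper":1}]'

```text
time_s: 60.42
position: [596.3, 251.4, 42.1]
orientation: [[0.003, -0.0, 1.0], [-1.0, -0.0, 0.003], [0.0, -1.0, -0.0]]
contact_force: [-1.5, -0.7, 1.1]
finger_gap: 5.9
```

Call:
carry_out --targets '[{"offset":[0,0,0],"delta_rot":[0,0,0],"gripper":1},{"offset":[0,0,0],"delta_rot":[0,0,0],"gripper":1},{"offset":[0,-0.1,0],"delta_rot":[0,0,0],"gripper":1},{"offset":[0,-0.1,0],"delta_rot":[0,0,0],"gripper":1},{"offset":[0,0,0],"delta_rot":[0,0,0],"gripper":1}]'

```text
time_s: 61.05
position: [597.6, 251.8, 67.7]
orientation: [[0.003, 0.003, 1.0], [-1.0, 0.001, 0.003], [-0.001, -1.0, 0.003]]
contact_force: [0.8, -0.1, -3.3]
finger_gap: 5.9
```

```bash
python3 plan.py 630.2 285.3 65 -90 1 50
```

```text
pos [597.6 251.8  67.7] ang -89.8 turn -0.2 j7 -0.67 gap 5.9 F [ 0.8 -0.1 -3.3] t 61.05
[{"offset": [-0.278, 0.023, 0.272], "delta_rot": [-0.0004, 0.0004, -0.0002], "gripper": 1.0}]
```

Call:
carry_out --targets '[{"offset":[-0.1,0,0.1],"delta_rot":[0,0,0],"gripper":1},{"offset":[-0.1,0,0.1],"delta_rot":[0,0,0],"gripper":1},{"offset":[-0.08,0,0.077],"delta_rot":[0,0,0],"gripper":1},{"offset":[0,0,0],"delta_rot":[0,0,0],"gripper":1},{"offset":[0,0,0],"delta_rot":[0,0,0],"gripper":1}]'

```text
time_s: 61.68
position: [629.2, 284.4, 65.7]
orientation: [[0.003, -0.001, 1.0], [-1.0, -0.001, 0.003], [0.001, -1.0, -0.001]]
contact_force: [-0.0, -1.0, -2.5]
finger_gap: 5.4
```

```bash
python3 plan.py 630.2 285.3 45 -90 1 50; python3 mugov.py j 592.7 285.3 90 40 92 29
```

```text
pos [629.2 284.4  65.7] ang -89.8 turn -0.2 j7 -0.68 gap 5.4 F [-0.  -1.  -2.5] t 61.675
[{"offset": [-0.008, 0.173, 0.009], "delta_rot": [0.0001, 0.0005, 0.0001], "gripper": 1.0}]
```

View pics/j0.png

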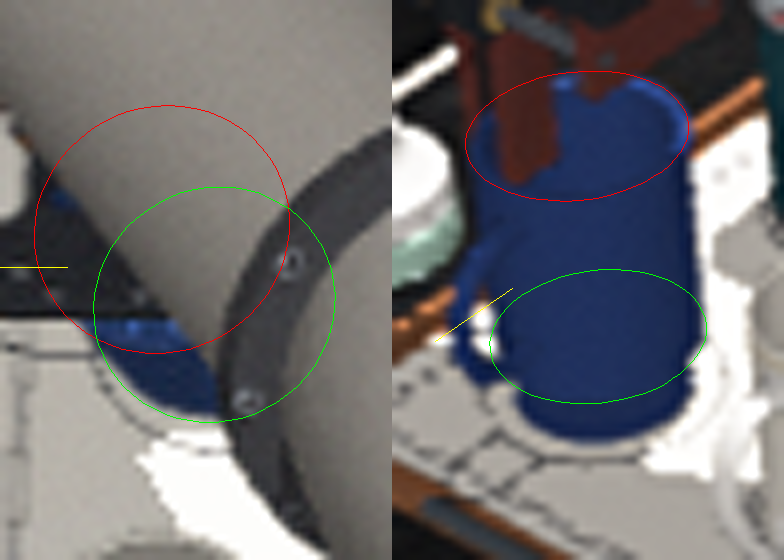

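Call:
carry_out --targets '[{"offset":[-0.008,0.08,0.009],"delta_rot":[0,0,0],"gripper":1},{"offset":[0,0.07,0],"delta_rot":[0,0,0],"gripper":1},{"offset":[0,0.03,0],"delta_rot":[0,0,0],"gripper":1},{"offset":[0,0,0],"delta_rot":[0,0,0],"gripper":1},{"offset":[0,0,0],"delta_rot":[0,0,0],"gripper":1}]'

```text
time_s: 62.4
position: [630.9, 286.1, 44.6]
orientation: [[0.003, 0.0, 1.0], [-1.0, 0.0, 0.003], [-0.0, -1.0, 0.0]]
contact_force: [-0.3, 0.0, -3.1]
finger_gap: 5.8
```

Call:
carry_out --targets '[{"offset":[0,0.012,0],"delta_rot":[0,0,0],"gripper":1},{"offset":[0,0,0],"delta_rot":[0,0,0],"gripper":1}]'

```text
time_s: 62.65
position: [630.7, 286.0, 43.1]
orientation: [[0.003, 0.0, 1.0], [-1.0, 0.0, 0.003], [-0.0, -1.0, 0.0]]
contact_force: [-0.1, 0.5, -3.4]
finger_gap: 5.7
```

Call:
carry_out --targets '[{"offset":[0,0.01,0],"delta_rot":[0,0,0],"gripper":1},{"offset":[0,0,0],"delta_rot":[0,0,0],"gripper":1}]'

```text
time_s: 62.9
position: [631.0, 286.1, 42.2]
orientation: [[0.003, 0.001, 1.0], [-1.0, 0.0, 0.003], [-0.0, -1.0, 0.001]]
contact_force: [0.4, -1.5, -0.8]
finger_gap: 6.1
```

Call:
carry_out --targets '[{"offset":[0,0,0],"delta_rot":[0,0,0],"gripper":0.6},{"offset":[0,0,0],"delta_rot":[0,0,0],"gripper":0.6},{"offset":[0,0,0],"delta_rot":[0,0,0],"gripper":0.6},{"offset":[0,0,0],"delta_rot":[0,0,0],"gripper":0.6}]'

```text
time_s: 63.4
position: [630.8, 286.0, 41.8]
orientation: [[0.003, 0.0, 1.0], [-1.0, 0.0, 0.003], [-0.0, -1.0, 0.0]]
contact_force: [0.5, 0.8, 0.2]
finger_gap: 34.7
```

Call:
carry_out --targets '[{"offset":[0,-0.2,0],"delta_rot":[0,0,0],"gripper":0.6},{"offset":[0,-0.4,0],"delta_rot":[0,0,0],"gripper":0.6},{"offset":[0,-0.4,0],"delta_rot":[0,0,0],"gripper":0.6},{"offset":[0,-0.2,0],"delta_rot":[0,0,0],"gripper":0.6},{"offset":[0,0,0],"delta_rot":[0,0,0],"gripper":0.6}]'

```text
time_s: 64.03
position: [631.9, 286.7, 188.1]
orientation: [[0.003, 0.004, 1.0], [-1.0, 0.002, 0.003], [-0.002, -1.0, 0.004]]
contact_force: [-0.6, 0.7, -0.8]
finger_gap: 35.1
```

```bash
python3 plan.py 480 -270 175 180 0.6 55
```

```text
pos [631.9 286.7 188.1] ang -89.8 turn -90.2 j7 -0.65 gap 35.1 F [-0.6  0.7 -0.8] t 64.025
[{"offset": [0.421, 0.009, -0.116], "delta_rot": [-0.0, 0.0228, -0.0001], "gripper": 0.6}, {"offset": [0.434, 0.009, -0.055], "delta_rot": [-0.0, 0.0228, -0.0001], "gripper": 0.6}, {"offset": [0.437, 0.009, 0.007], "delta_rot": [-0.0, 0.0228, -0.0001], "gripper": 0.6}, {"offset": [0.432, 0.009, 0.07], "delta_rot": [-0.0, 0.0228, -0.0001], "gripper": 0.6}, {"offset": [0.417, 0.009, 0.13], "delta_rot": [-0.0, 0.0228, -0.0001], "gripper": 0.6}]
[{"offset": [0.394, 0.01, 0.189], "delta_rot": [-0.0, 0.0228, -0.0001], "gripper": 0.6}, {"offset": [0.364, 0.01, 0.243], "delta_rot": [-0.0, 0.0228, -0.0001], "gripper": 0.6}, {"offset": [0.325, 0.01, 0.292], "delta_rot": [-0.0, 0.0228, -0.0001], "gripper": 0.6}, {"offset": [0.28, 0.01, 0.336], "delta_rot": [-0.0, 0.0228, -0.0001], "gripper": 0.6}, {"offset": [0.229, 0.01, 0.372], "delta_rot": [-0.0, 0.0228, -0.0001], "gripper": 0.6}]
[{"offset": [0.174, 0.01, 0.401], "delta_rot": [-0.0, 0.0228, -0.0001], "gripper": 0.6}]
```

Call:
carry_out --targets '[{"offset":[0.421,0,-0.116],"delta_rot":[0,0.0228,0],"gripper":0.6},{"offset":[0.434,0,-0.055],"delta_rot":[0,0.0228,0],"gripper":0.6},{"offset":[0.437,0,0.007],"delta_rot":[0,0.0228,0],"gripper":0.6},{"offset":[0.432,0,0.07],"delta_rot":[0,0.0228,0],"gripper":0.6},{"offset":[0.417,0,0.13],"delta_rot":[0,0.0228,0],"gripper":0.6}]'

```text
time_s: 64.65
position: [559.9, 31.0, 184.0]
orientation: [[-0.658, -0.003, 0.753], [-0.753, -0.001, -0.658], [0.002, -1.0, -0.002]]
contact_force: [0.4, -0.2, -0.3]
finger_gap: 35.3
```

Call:
carry_out --targets '[{"offset":[0.394,0,0.189],"delta_rot":[0,0.0228,0],"gripper":0.6},{"offset":[0.364,0,0.243],"delta_rot":[0,0.0228,0],"gripper":0.6},{"offset":[0.325,0,0.292],"delta_rot":[0,0.0228,0],"gripper":0.6},{"offset":[0.28,0,0.336],"delta_rot":[0,0.0228,0],"gripper":0.6},{"offset":[0.2,0,0.3],"delta_rot":[0,0.0228,0],"gripper":0.6}]'

```text
time_s: 65.28
position: [491.2, -212.7, 184.2]
orientation: [[-0.991, -0.003, 0.135], [-0.135, 0.0, -0.991], [0.003, -1.0, -0.0]]
contact_force: [0.8, -0.4, -0.5]
finger_gap: 35.1
```

Call:
carry_out --targets '[{"offset":[0,0,0],"delta_rot":[0,0,0],"gripper":0.6},{"offset":[0,0,0],"delta_rot":[0,0,0],"gripper":0.6},{"offset":[0,0,0],"delta_rot":[0,0,0],"gripper":0.6}]'

```text
time_s: 65.65
position: [493.5, -209.0, 185.2]
orientation: [[-0.99, -0.001, 0.144], [-0.144, 0.001, -0.99], [0.001, -1.0, -0.001]]
contact_force: [0.7, 0.2, -0.3]
finger_gap: 35.2
```

```bash
python3 - <<'E'
from h import *
s=shot('scene','s5');t=shot('top','t5')
print(manip.observe()['position'])
f=lambda im,r0,r1,c0,c1,w,h:cv2.resize(im[r0:r1,c0:c1,::-1],(w,h),interpolation=cv2.INTER_CUBIC)
a=np.linspace(0,2*np.pi,60);F=4.4
im=f(t['img'],195,325,165,345,792,572)
def poly(P,col):
    q=proj(t,P);cv2.polylines(im,[np.stack([(q[:,1]-165+.5)*F,(q[:,0]-195+.5)*F],1).astype(int)],True,col,1)
for x,y,r,h in((592.7,285.3,40,98),(462.7,285,39,107),(593,145.3,29,126)):
    poly(np.stack([x+r*np.cos(a),y+r*np.sin(a),0*a+h],1),(0,0,255))
cv2.imwrite('pics/l1.png',im)
cv2.imwrite('pics/l2.png',f(s['img'],190,340,180,380,800,600))
E
```

```text
[ 493.62316689 -209.42380085  185.53374957]
```

View pics/l1.png

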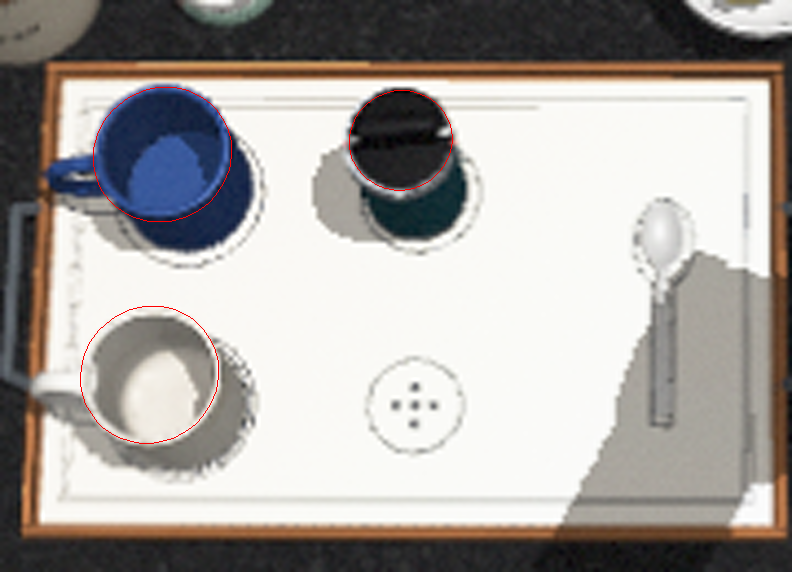

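View pics/l2.png

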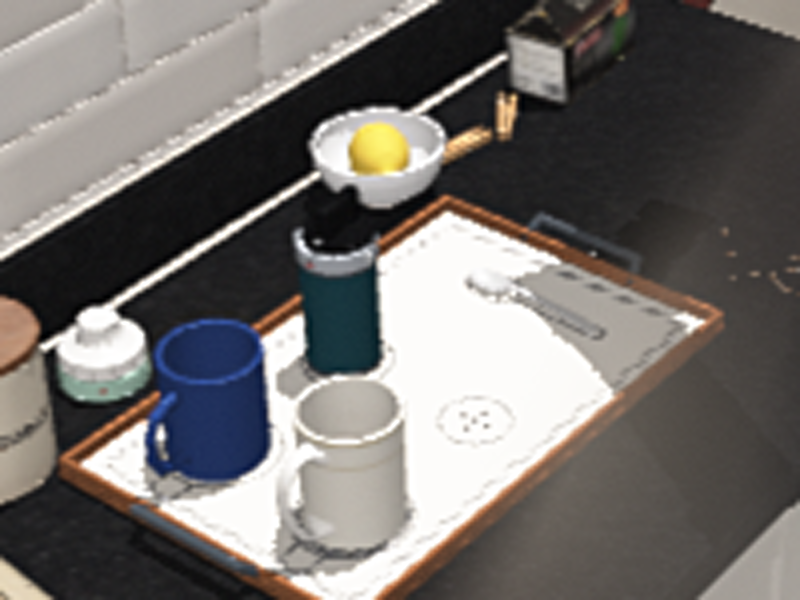

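```bash
python3 - <<'E'
from h import *
t=shot('top')
print([ (round(r['confidence'],2),r['at']) for r in manip.landmark_of(t,'salt_centre')])
print(manip.close_job())
E
```

```text
[(0.58, [283.5, 197.8])]
the job is handed in; nothing more can be done
None
```

The job is handed in and, by my last pictures, done: flask closed and standing in its outline, blue mug, cream mug and teaspoon in theirs. No verdict came back, so these are my own checks.

- **Lid:** I pushed it home and turned it about 90° clockwise until it reached its stop. The lid's white mark ended about over the red dot, and I lifted the flask only after that.
- **Flask:** it stands upright, within about 1 mm of its outline centre.
- **Blue mug:** the run knocked it about 47 mm off its outline after I had placed it, so I picked it up again and put it back. It is now within about 2 mm, with the handle as drawn.
- **Cream mug:** it turned a little in the grip, which I corrected before letting go. It is about 3 mm off, with the handle within a few degrees.
- **Teaspoon:** the middle is within about 2 mm and the bowl points away from the robot.
- **Salt shaker:** I took it as absent. The only report of one, just before handing in at confidence 0.58, fell on the cream mug.
- **Left alone:** I did not touch the pink mug. The timer, bowl and tea carton looked unmoved.

**Disagreement found:** the reported tool position reads about 26 mm lower than the real fingertips. My first grasp at the lid therefore closed on air, without disturbing it. I measured the offset by touching the worktop (up to 40 N) and allowed for it in every later grasp.

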